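Set the sine centres on a gauge block stack and feel the fusee for play

TASK

Set up the sine centres for checking the clock fusee: raise the plate, stack all the steel gauge blocks laid out on the bench flat and square on the base's seat (any order, long side across the plate), and lower the plate gently until its roller rests on the stack. Then feel the fusee for play: rock its carrier tail fully over to the stop on each side, twice each way, and leave it upright in the middle. Leave everything else undisturbed.

Things in the scene. Friction and masses are not known exactly. Their poses are not given: they have to be found in the camera images.
- sine_base: Sine centres: ground steel base 250 x 100 x 25 mm, bolted down, under a hinged plate. Origin on the bench, in the base's mid-plane; x points from lift-bar end to hinge end (away from the robot within 0.15 rad), z up. The base spans x -115 to +135 mm. A thin friction quadrant, radius 85 mm about the hinge, stands at its left (+y) flank near the hinge, to 125 mm high.
- hinge (a point): Middle of the plate's hinge axis, 37 mm above the bench, 115 mm along +x of sine_base from its origin. The axis lies along sine_base's y.
- plate (a joint): Tilt of the sine plate (rad): 0 = flat, growing as its near (lift-bar) end rises, stop at 1.4; starts at 0 to 0.3. Plate 227 x 98 x 16 mm, underside in line with the hinge axis, near end 215 mm from it; fusee and two 62 mm high centre heads on top, the near one to 168 mm from the axis. A friction stay holds it where left: raising takes 7 to 13 N at the bar, lowering 2 to 6 N.
- lift_bar (a point): Middle of the lift bar: round steel, 14 mm thick, 84 mm long, across the plate (sine_base's y), 38 mm off the plate's near end on 10 mm side arms at the bar's ends; the gap to the plate is 31 mm. It lies 253 mm from the hinge axis, 8 mm above the plate's underside. Pinch it from above; it can turn between the fingers as the plate swings.
- roller (a point): Middle of the sine roller's axis: a steel cylinder 24 mm in diameter, 94 mm long, across the plate's underside and in line with it, 200 mm from the hinge axis, lower half bare. With the plate flat it sits on the base; on a stack of height S it sets the plate to asin(S / 200 mm).
- stack_seat (a point): Where the gauge block stack belongs: middle of the seat on the base's bare top, 25 mm above the bench, 196 mm from the hinge axis towards the lift bar, midway across, under the roller. Axes as sine_base: x along the plate, y across, z up. Open from above when the plate is raised to 1.2 rad or more.
- carrier (a joint): Turn of the fusee and its carrier on the centres (rad): 0 = tail square to the plate, positive = tail leaning to sine_base's +y (left seen from the robot). Stops at -0.35 and +0.35; slight friction (about 1 N at the tail); it stays where it is left. Starts within 0.2 of the middle.
- tail_root (a point): Point on the axis of the centres where the carrier sits on the arbor, 134 mm from the hinge axis along the plate and 58 mm above its underside. The axis runs along the plate's length.
- tail_tip (a point): Tip of the carrier's tail: a round steel rod 10 mm thick standing up from the arbor at the fusee's thin end, tip 90 mm from the axis. The centre head beside it begins 18 mm from the rod's middle on the lift-bar side and ends 20 mm above the axis, so the upper 60 mm of the rod stands clear.
- oil_cup: Bystander: small frosted glass cup, 68 mm across, 42 mm high, standing among the blocks. Origin at the centre of its underside.
- great_wheel: Bystander: brass clock wheel lying flat among the blocks, 70 mm across, 5 mm thick with a hub and pivot to 32 mm high. Origin at the centre of its underside.
- jar: Bystander: brown glass jar with a white cap, 48 mm across, 85 mm high. Origin at the centre of its underside.
- movement: Bystander: brass clock movement, two plates 120 x 130 mm on pillars, 70 mm high, on the bench at the left. Origin at the centre of its underside.
- block_a: Gauge block of ground steel, 11 mm thick, 36 mm (x) by 66 mm (y), 0.21 kg, lying flat on the bench left or right of the fixture. Origin at its centre (5.5 mm above what it lies on); z is its thickness. May be absent.
- block_b: Gauge block of ground steel, 12 mm thick, 36 mm (x) by 66 mm (y), 0.22 kg, lying flat on the bench left or right of the fixture. Origin at its centre (6.0 mm above what it lies on); z is its thickness. May be absent.
- block_c: Gauge block of ground steel, 13 mm thick, 36 mm (x) by 66 mm (y), 0.24 kg, lying flat on the bench left or right of the fixture. Origin at its centre (6.5 mm above what it lies on); z is its thickness. May be absent.
- block_d: Gauge block of ground steel, 15 mm thick, 36 mm (x) by 66 mm (y), 0.28 kg, lying flat on the bench left or right of the fixture. Origin at its centre (7.5 mm above what it lies on); z is its thickness. May be absent.
- block_e: Gauge block of ground steel, 17 mm thick, 36 mm (x) by 66 mm (y), 0.32 kg, lying flat on the bench left or right of the fixture. Origin at its centre (8.5 mm above what it lies on); z is its thickness. May be absent.
Not all that is in view belongs to the job. Leave any blue, orange or yellow look-alike of the block_b alone.

How it is judged (in metres and radians):
On the way, in this order (a step that is already met when the one before it is completed fails the run):
1. every block laid out is stacked on the seat and the plate's roller rests on the stack (x of block_a in the frame of stack_seat between -0.01 and 0.01 m and y of block_a in the frame of stack_seat between -0.01 and 0.01 m and z of block_a in the frame of stack_seat between 0.003 and 0.075 m and angle between the y axis of each of block_a, block_b, block_c, block_d, block_e and the y axis of stack_seat, either way round below 0.15 rad and angle between the z axis of each of block_a, block_b, block_c, block_d, block_e and the z axis of stack_seat, either way round below 0.06 rad and x of block_b in the frame of stack_seat between -0.01 and 0.01 m and y of block_b in the frame of stack_seat between -0.01 and 0.01 m and z of block_b in the frame of stack_seat between 0.003 and 0.075 m and x of block_c in the frame of stack_seat between -0.01 and 0.01 m and y of block_c in the frame of stack_seat between -0.01 and 0.01 m and z of block_c in the frame of stack_seat between 0.003 and 0.075 m and x of block_d in the frame of stack_seat between -0.01 and 0.01 m and y of block_d in the frame of stack_seat between -0.01 and 0.01 m and z of block_d in the frame of stack_seat between 0.003 and 0.075 m and x of block_e in the frame of stack_seat between -0.01 and 0.01 m and y of block_e in the frame of stack_seat between -0.01 and 0.01 m and z of block_e in the frame of stack_seat between 0.003 and 0.075 m and ((z of roller in the frame of block_a between 0.0145 and 0.0195 m or z of roller in the frame of block_a between -0.0195 and -0.0145 m) or (z of roller in the frame of block_b between 0.015 and 0.02 m or z of roller in the frame of block_b between -0.02 and -0.015 m) or (z of roller in the frame of block_c between 0.0155 and 0.0205 m or z of roller in the frame of block_c between -0.0205 and -0.0155 m) or (z of roller in the frame of block_d between 0.0165 and 0.0215 m or z of roller in the frame of block_d between -0.0215 and -0.0165 m) or (z of roller in the frame of block_e between 0.0175 and 0.0225 m or z of roller in the frame of block_e between -0.0225 and -0.0175 m)) and value of joint plate between 0.1 and 0.42 rad), for 0.2 s.
2. the carrier tail is rocked fully over to the left (+) (value of joint carrier above 0.27 rad).
3. the carrier tail is rocked fully over to the right (-) (value of joint carrier below -0.27 rad).
4. the carrier tail is rocked fully over to the left (+) again (value of joint carrier above 0.27 rad).
At the end, for the whole second after the job is handed in: Every block present lies flat in one stack on the seat, centre within 10 mm of it each way, long side across the plate within 0.15 rad; the roller rests on the top block (gap under 2 mm); the tail stands within 0.15 rad of the middle; plate, carrier and blocks are at rest (all of step 1 and velocity of joint plate between -0.03 and 0.03 rad/s and velocity of joint carrier between -0.1 and 0.1 rad/s and linear speed of each of block_a, block_b, block_c, block_d, block_e below 0.02 m/s and value of joint carrier between -0.15 and 0.15 rad); the robot touches nothing.
It fails at once if the plate is slammed down (velocity of joint plate below -2 rad/s).
It fails at once if the glass cup or the jar is knocked over (angle between any of oil_cup, jar's own z axis and vertical above 0.6 rad).
It fails at once if the cup, wheel, jar or clock movement is shifted more than 50 mm (distance of any of oil_cup, great_wheel, jar, movement from where it was at the start of the episode above 0.05 m).
Of block_a, block_b, block_c, block_d, block_e only 3 to 5 are there at a start; the rules pass over those that are not, and their reading is None.
At some moment in a run one of block_a, block_b, block_c, block_d, block_e may be knocked a few centimetres aside while the robot is not near it.
Once in a run the grip may slacken for a moment while it holds something.
It also fails if it takes over 210 s, if anything falls off the work surface, if the arm or the gripper's body presses on something with over 40 N, if the wrist force passes 120 N, or if a joint passes its speed limit or range.

ROBOT

A 7-joint arm with a two-finger parallel gripper is mounted at the origin on the work surface. World frame = base frame: x ahead of the robot, y to its left, z up, the work surface at z = 0. Lengths are in m, angles in degrees, forces in N, time in s.
With the tool pointing down it reaches from about 0.4 to 0.9 m from the base axis. Payload 5.5 kg.
Tool frame: the origin (TCP) lies at the very end of the fingers, on their centre line; the grasp point (between the pads) lies 19 mm behind it (ctrl.grip_depth is the z of the grasp point in the tool frame, in m); z points along the fingers, y is the direction in which the jaws open and shut (so a half turn about z gives the same grasp; the last joint's range is limited). The gripper opens to 85 mm and grips with 20 to 120 N. Pads are 22 mm wide; open, the fingers measure 114 mm over their backs; the gripper's body (76 mm by 85 mm) begins 54 mm behind the grasp point. The pads swing forward as they close: fully open they stand 13 mm farther back than shut.
Start: joints at [91.398, 28.699, -24.465, 88.831, 12.651, 65.22, -12.049], TCP at [0.154, -0.632, 0.194] pointing down, gripper open.
Joint ranges: [-164.97, 164.97], [-17.58, 116.51], [-87.97, 89.64], [11.32, 138.91], [-80.73, 260.73], [10.89, 115.49], [-147.41, 147.41]. Speed limits (degrees/s): [147.25, 147.25, 180, 180, 180, 180, 180].

INTERFACE

Orientations are given as a 3x3 rotation matrix whose columns are the frame's x, y, z axes.
In Python, from cell import ctrl gives the robot as it stands.
- The arm moves only by the shell command python3 -m crank 'ROWS' [FORCE]. ROWS is JSON, a list that holds one entry, the list of rows, each a list of 7 numbers: the opening in per cent of the stroke, from 0 (shut) to 100 (fully open), then the shift along the tool's x, y, z in m, then the turn, a rotation vector about the tool's x, y, z in rad. In form: [[[grip, dx, dy, dz, ax, ay, az], ...]]. A call has 1 to 8 rows; each row shifts and turns the pose as measured when the row begins, along the tool's axes as they then stand; what a row does not reach is not made up. A row lasts 1/10 s, in which the tool goes at most 50 mm and 8.59 degrees, less where a joint would pass 70% of its speed; a pose out of reach is approached as far as the arm can. A call is refused whole if a number of a shift passes 0.05 or a number of a turn 0.15, either way. A call with a gripper value outside its range is refused whole. The fingers move at their own pace and stop on an object; FORCE is the grip in N (left out, the last holds). Time passes only in rows, so rows that do not move let the fingers close. It gives the time, the measured TCP pose, the force and the opening at its end, in the units of the state.
- ctrl.state(): the state, without advancing time (a new reading comes with each control period).
- ctrl.camera(name): name is "scene" or "top" or "wrist"; returns the picture (400x640x3 uint8, blue, green, red); there is no depth.
- ctrl.get_calibration(name): a dict with "K" (3x3 intrinsics, pixels), "R" (3x3) and "t" (3): a world point X has camera coordinates R X + t. Camera axes: x right, y down, z forward; pixel columns grow to the right and rows downward; lengths in m; the calibration is good to about 2 mm. A picture is of the moment at which its call begins: read the wrist's pose just before it. get_calibration takes no time and is no camera call; for the wrist camera it gives the pose at the moment of the call.
- ctrl.sign_off(): hands the job in, once; it reports no verdict.
Trained networks look in the newest picture that a camera, given by its name, has taken for a name from the list of things; names that differ only in an ending like _2 or _b are one class to them, and where a whole thing is asked for, a point or a joint stands for the part that bears it (a point fixed in the world has none). Each returns a list of dicts, best first, with "p" (0 to 1); they miss things now and then, are a little off and sometimes report something else, mostly with a low value. They report only what shows in the picture. A call takes as long as a camera call. They do not tell look-alikes from the thing itself.
- ctrl.find_in(camera, label): "xy" ([column, row] in pixels, amid what is visible of it).
- ctrl.landmark_of(camera, label): "xy" ([column, row] in pixels: a listed point, or the origin of a listed thing).
The state is a dict: "t": time; "joint_pos": joint angles; "qd": joint speeds; "joint_torque": joint torques, N m; "tool_pos": TCP position; "tcp_rot": TCP orientation; "ft_force": force on the tool from outside, world axes, zero at the start; "ft_torque": the same for the moment, N m; "width": opening from 0.0 (shut) to 1.0 (fully open).
Only numpy, scipy, OpenCV 4.12 (cv2) and the standard library are available. Lean on these libraries where they do the work, as an engineer would, in place of code of your own. Each camera call takes 0.05 s, during which the arm holds its last target.

## Working session

There is one attempt and no reset: what is moved stays moved. The work goes in short steps, Python scripts to look and compute and a shell command to move; the robot and the scene stay as the last step left them, time stands still between calls to the robot, and variables do not carry over. Pictures are saved under pics/ and viewed, and the job is handed in when it is done.

```bash
ls; mkdir -p pics; python3 - <<'E'
from cell import ctrl
import cv2
print(ctrl.state())
print(ctrl.grip_depth)
for n in ("scene","top","wrist"):
    cv2.imwrite(f"pics/{n}0.png",ctrl.camera(n))
    c=ctrl.get_calibration(n);print(n,c)
E
```

```text
pics
{'t': 0.0, 'joint_pos': array([ 91.39763315,  28.75421309, -24.45214429,  88.88874461,
        12.65136746,  65.22168542, -12.05017049]), 'qd': array([-0.0836852 ,  0.04518011, -0.05222281,  0.10050861,  0.0283236 ,
        0.00365873, -0.04956445]), 'joint_torque': array([ 6.29647693e-04, -5.69513655e+01, -5.81561387e+00, -2.80939865e+01,
        1.08484397e-02,  1.18712580e-02, -3.62164485e-05]), 'tool_pos': array([ 0.15351584, -0.63083748,  0.19257296]), 'tcp_rot': array([[ 9.71617358e-01,  2.36557692e-01, -4.10548151e-04],
       [ 2.36558043e-01, -9.71615506e-01,  1.89753288e-03],
       [ 4.99810496e-05, -1.94079435e-03, -9.99998115e-01]]), 'ft_force': array([ 0.27406881, -0.39021246,  0.00284979]), 'ft_torque': array([-0.00534041,  0.01128637,  0.01559448]), 'width': 1.0016322599552594}
-0.0187
scene {'K': array([[401.34150629,   0.        , 324.37098545],
       [  0.        , 401.34150629, 201.55532742],
       [  0.        ,   0.        ,   1.        ]]), 'R': array([[ 0.24587301,  0.96912365,  0.01859587],
       [ 0.69768551, -0.16362413, -0.69746833],
       [-0.67289032,  0.1844627 , -0.71637429]]), 't': array([-0.15853777, -0.2471968 ,  1.55844621])}
top {'K': array([[372.32927515,   0.        , 328.27954432],
       [  0.        , 372.32927515, 196.36526225],
       [  0.        ,   0.        ,   1.        ]]), 'R': array([[ 0.01951722, -0.99980703, -0.00223146],
       [-0.99367451, -0.01915054, -0.11065365],
       [ 0.11058956,  0.004377  , -0.99385652]]), 't': array([0.03889034, 0.51640537, 1.37281919])}
wrist {'K': array([[307.58196351,   0.        , 313.61425234],
       [  0.        , 307.58196351, 195.46866095],
       [  0.        ,   0.        ,   1.        ]]), 'R': array([[ 0.2366449 , -0.97159475, -0.00168146],
       [-0.93390538, -0.22794182,  0.27543288],
       [-0.26799242, -0.06360946, -0.96131883]]), 't': array([-0.64821855, -0.03549439,  0.3797194 ])}
```

View pics/scene0.png

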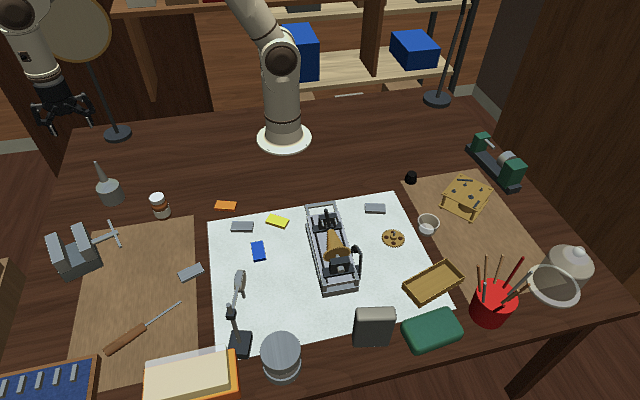

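View pics/top0.png

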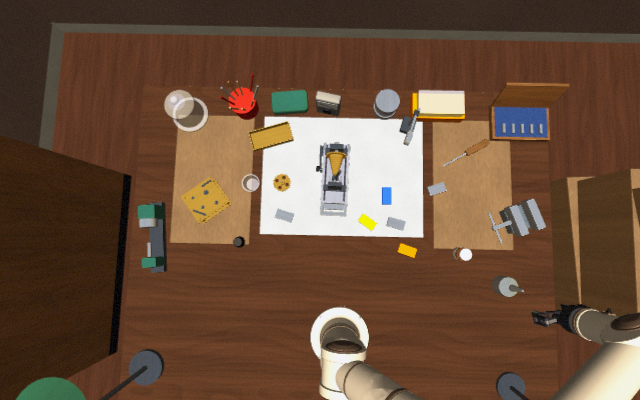

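View pics/wrist0.png

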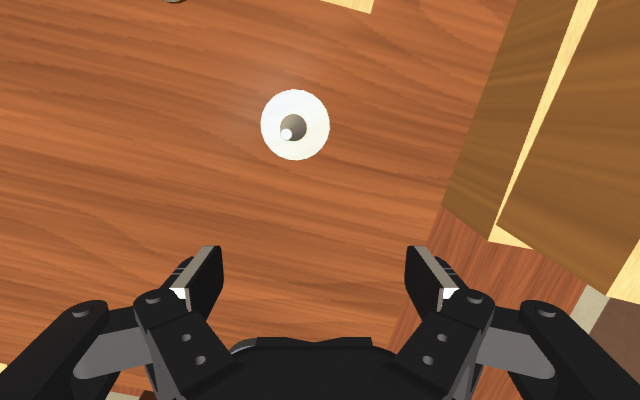

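```bash
cat > h.py <<'E'
from cell import ctrl
import numpy as np, cv2
from scipy.spatial.transform import Rotation as Ro
def ray(cam,px,z,c=None):
    c=c or ctrl.get_calibration(cam);K,R,t=c["K"],c["R"],c["t"]
    d=R.T@np.linalg.solve(K,np.array([px[0],px[1],1.]));o=-R.T@t
    return o+d*(z-o[2])/d[2]
def proj(cam,X,c=None):
    c=c or ctrl.get_calibration(cam);p=c["K"]@(c["R"]@np.asarray(X,float)+c["t"]);return p[:2]/p[2]
def down(yaw):  # tool y axis (jaw) at yaw (deg) from world x; z down
    a=np.radians(yaw);y=np.array([np.cos(a),np.sin(a),0]);z=np.array([0,0,-1.])
    return np.stack([np.cross(y,z),y,z],1)
def go(p,R=None):
    s=ctrl.state();Rt=s["tcp_rot"];d=Rt.T@(np.asarray(p)-s["tool_pos"])
    R=Rt if R is None else R
    rv=Ro.from_matrix(Rt.T@R).as_rotvec()
    print("t",round(s["t"],2),"at",s["tool_pos"].round(4),"shift tool",d.round(4),"rotvec",rv.round(4),"F",s["ft_force"].round(1),"w",round(s["width"],3))
E
python3 - <<'E'
from h import *
for cam in("top","scene"):
  for l in ("block_b","block_a","sine_base","hinge","lift_bar","roller","stack_seat","tail_root","tail_tip","oil_cup","great_wheel","jar","movement"):
    z={"hinge":.037,"lift_bar":.05,"stack_seat":.025,"roller":.04,"tail_root":.1,"tail_tip":.18}.get(l,0.006 if 'block' in l else 0)
    try:
      for r in ctrl.landmark_of(cam,l)[:7]:
        print(cam,l,round(r["p"],2),np.round(r["xy"],1),ray(cam,r["xy"],z).round(3)) 
    except Exception as e: print(l,e)
s=ctrl.state();c=ctrl.get_calibration("wrist")
print("cam in tool",s["tcp_rot"].T@(-c["R"].T@c["t"]-s["tool_pos"]),"axes",s["tcp_rot"].T@c["R"].T)
im=ctrl.camera("top");cv2.imwrite("pics/topz.png",cv2.resize(im[110:270,220:480],None,fx=3,fy=3,interpolation=cv2.INTER_CUBIC))
im=ctrl.camera("scene");cv2.imwrite("pics/scenez.png",cv2.resize(im[170:310,170:450],None,fx=2.8,fy=2.8,interpolation=cv2.INTER_CUBIC))
E
```

```text
top block_b 0.65 [435.4 188.8] [ 0.555 -0.361  0.006]
top block_b 0.62 [385.3 194. ] [ 0.531 -0.169  0.006]
top block_b 0.58 [405.3 247.9] [ 0.328 -0.245  0.006]
top block_b 0.57 [395.1 224. ] [ 0.418 -0.206  0.006]
top block_b 0.46 [368.1 222.4] [ 0.422 -0.104  0.006]
top block_b 0.43 [281.7 212. ] [0.455 0.225 0.006]
top block_a 0.65 [435.4 188.8] [ 0.555 -0.361  0.006]
top block_a 0.62 [385.3 194. ] [ 0.531 -0.169  0.006]
top block_a 0.58 [405.3 247.9] [ 0.328 -0.245  0.006]
top block_a 0.57 [395.1 224. ] [ 0.418 -0.206  0.006]
top block_a 0.46 [368.1 222.4] [ 0.422 -0.104  0.006]
top block_a 0.43 [281.7 212. ] [0.455 0.225 0.006]
top sine_base 0.81 [335.9 181. ] [0.579 0.021 0.   ]
top sine_base 0.3 [436.3 186.9] [ 0.563 -0.366  0.   ]
top hinge 0.88 [338.5 148.3] [0.699 0.014 0.037]
top lift_bar 0.97 [332.3 213.2] [0.451 0.033 0.05 ]
top roller 0.84 [337.4 197.5] [0.511 0.015 0.04 ]
top stack_seat 0.68 [335.1 200.1] [0.502 0.023 0.025]
top stack_seat 0.63 [458.4 252.9] [ 0.314 -0.438  0.025]
top tail_root 0.69 [334.6 176.7] [0.579 0.027 0.1  ]
top tail_tip 0.88 [340.  172.2] [0.
[... 1092 characters left out ...]

scene stack_seat 0.7 [324.1 230.9] [0.513 0.032 0.025]
scene tail_root 0.58 [329.1 228.2] [0.567 0.031 0.1  ]
scene tail_tip 0.59 [327.6 208.1] [0.565 0.026 0.18 ]
scene tail_tip 0.36 [425.5 232.1] [0.701 0.243 0.18 ]
scene oil_cup 0.85 [426.  234.9] [0.58  0.338 0.   ]
scene great_wheel 0.64 [392.7 237.9] [0.567 0.234 0.   ]
scene great_wheel 0.56 [324.6 218.6] [0.444 0.052 0.   ]
scene jar 0.94 [163.5 217.2] [ 0.322 -0.44   0.   ]
scene movement 0.56 [463.6 207.8] [0.502 0.506 0.   ]
cam in tool [ 0.07060498 -0.00084276 -0.1809297 ] axes [[ 1.25372315e-04 -9.61306696e-01 -2.75480347e-01]
 [ 9.99999979e-01  1.64698096e-04 -1.19620401e-04]
 [ 1.60362981e-04 -2.75480326e-01  9.61306696e-01]]
```

View pics/topz.png

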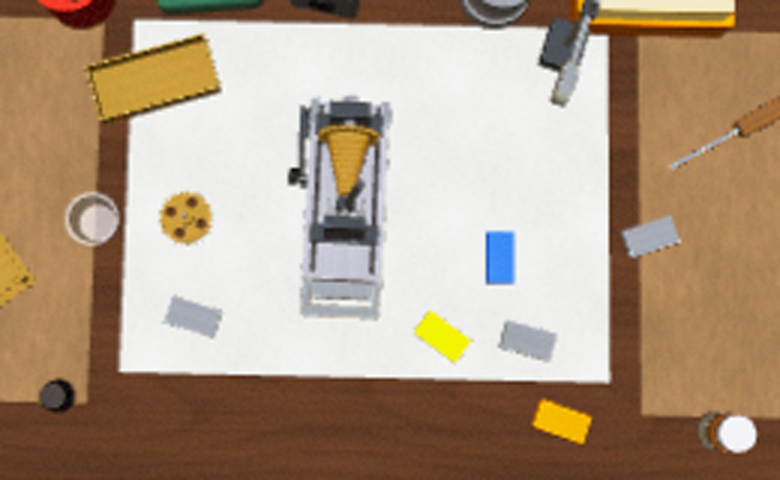

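View pics/scenez.png

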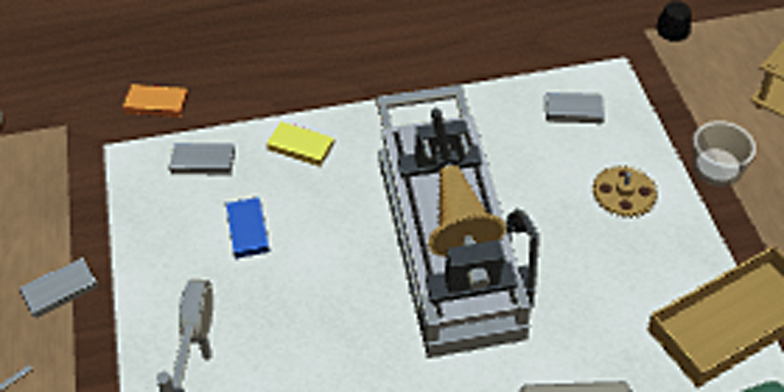

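```bash
python3 -c "
from h import *
go([.154,-.632,.4],down(0))"
python3 -m crank '[[[100,0,0,-0.03,0,0,-0.14],[100,0,0,-0.03,0,0,-0.14],[100,0,0,-0.03,0,0,-0.14],[100,0,0,-0.03,0,0,-0.14],[100,0,0,-0.03,0,0,-0.14],[100,0,0,-0.03,0,0,-0.14],[100,0,0,-0.03,0,0,-0.14],[100,0,0,0,0,0,-0.14]]]'
python3 -c "
from h import *
go([.48,.03,.4],down(0))"
```

```text
t 1.55 at [ 0.1538 -0.6316  0.1936] shift tool [ 1.000e-04  5.000e-04 -2.064e-01] rotvec [ 1.000e-04  0.000e+00 -1.332e+00] F [-0.8  0.4 -0.4] w 0.996
t: 2.35
tool_pos: [0.1534, -0.6302, 0.4102]
tcp_rot: [[0.168, 0.986, -0.001], [0.986, -0.168, 0.004], [0.004, -0.002, -1.0]]
ft_force: [0.3, -0.3, 0.1]
width: 1.0
t 2.35 at [ 0.1534 -0.6302  0.4102] shift tool [0.7056 0.2111 0.0125] rotvec [-0.0017 -0.0039 -0.1687] F [ 0.3 -0.3  0.1] w 1.0
```

```bash
python3 -m crank '[[[100,0.045,0.0135,0,0,0,-0.08],[100,0.045,0.012,0,0,0,-0.08],[100,0.048,0.01,0,0,0,0],[100,0.048,0.01,0,0,0,0],[100,0.048,0.01,0,0,0,0],[100,0.048,0.01,0,0,0,0],[100,0.048,0.01,0,0,0,0],[100,0.048,0.01,0,0,0,0]]]'
python3 -c "
from h import *
go([.48,.03,.4],down(0))"
```

```text
t: 3.15
tool_pos: [0.2512, -0.254, 0.408]
tcp_rot: [[0.008, 1.0, 0.001], [1.0, -0.008, 0.005], [0.005, 0.001, -1.0]]
ft_force: [0.5, -1.6, 4.4]
width: 1.0
t 3.15 at [ 0.2512 -0.254   0.408 ] shift tool [0.2857 0.2265 0.0098] rotvec [ 0.001  -0.0054 -0.008 ] F [ 0.5 -1.6  4.4] w 1.0
```

```bash
python3 -m crank '[[[100,0.034,0.036,0,0,0,0],[100,0.036,0.034,0,0,0,0],[100,0.036,0.032,0,0,0,0],[100,0.036,0.03,0,0,0,0],[100,0.036,0.028,0,0,0,0],[100,0.036,0.028,0,0,0,0],[100,0.036,0.026,0,0,0,0],[100,0.036,0.02,0,0,0,0]]]'
python3 - <<'E'
from h import *
go([.48,.03,.4],down(0))
c=ctrl.get_calibration("wrist");im=ctrl.camera("wrist");cv2.imwrite("pics/w1.png",im)
for l,z in dict(hinge=.037,lift_bar=.045,roller=.037,stack_seat=.025,tail_tip=.18,tail_root=.1,sine_base=0,block_a=.006).items():
  for r in ctrl.landmark_of("wrist",l)[:4]: print(l,round(r["p"],2),np.round(r["xy"],1),ray("wrist",r["xy"],z,c).round(4))
E
```

```text
t: 3.95
tool_pos: [0.4779, 0.0288, 0.4156]
tcp_rot: [[0.036, 0.999, 0.027], [0.999, -0.037, 0.018], [0.019, 0.026, -0.999]]
ft_force: [0.4, -1.5, 0.0]
width: 1.002
t 3.95 at [0.4779 0.0288 0.4156] shift tool [0.0009 0.0016 0.0157] rotvec [ 0.0267 -0.0183 -0.0363] F [ 0.4 -1.5  0. ] w 1.002
hinge 0.71 [429.4 146. ] [0.7006 0.0308 0.037 ]
hinge 0.71 [386.4 175.2] [ 0.6229 -0.0203  0.037 ]
lift_bar 0.66 [293.3 152. ] [0.4521 0.0307 0.045 ]
lift_bar 0.23 [365.5 151.3] [0.5818 0.0268 0.045 ]
roller 0.73 [323.2 147.9] [0.5062 0.035  0.037 ]
stack_seat 0.66 [281.4  43.6] [0.4408 0.2126 0.025 ]
tail_tip 0.85 [386.6 177.9] [0.5857 0.0057 0.18  ]
tail_root 0.65 [364.9 150.9] [0.5703 0.0345 0.1   ]
sine_base 0.63 [360.5 145.3] [0.5806 0.0331 0.    ]
sine_base 0.22 [385.9 176.5] [ 0.6316 -0.0306  0.    ]
block_a 0.97 [282.  211.3] [ 0.4213 -0.092   0.006 ]
block_a 0.87 [280.2  39.9] [0.438  0.2224 0.006 ]
block_a 0.76 [346.8 323. ] [ 0.5499 -0.3615  0.006 ]
block_a 0.75 [335.3 246.1] [ 0.5274 -0.1731  0.006 ]
```

View pics/w1.png

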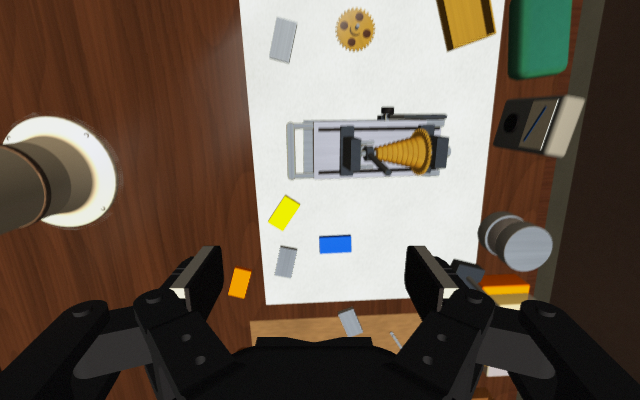

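```bash
cat >> h.py <<'E'
def tri(obs):
    "obs: list of (calib,px)"
    from scipy.optimize import least_squares
    f=lambda X:np.concatenate([proj(None,X,c)-np.array(p) for c,p in obs])
    r=least_squares(f,[.5,0,.1]);return r.x,f(r.x)
E
python3 - <<'E'
from h import *
import json
C={n:ctrl.get_calibration(n) for n in("scene","top","wrist")}
P={"lift_bar":{"top":(332.3,213.2),"scene":(319.4,203.2),"wrist":(293.3,152)},
"hinge":{"top":(338.5,148.3),"scene":(339.1,281.9),"wrist":(429.4,146)},
"roller":{"top":(337.4,197.5),"scene":(325.7,220.3),"wrist":(323.2,147.9)},
"tail_tip":{"top":(340,172.2),"scene":(327.6,208.1),"wrist":(386.6,177.9)},
"tail_root":{"top":(334.6,176.7),"scene":(329.1,228.2),"wrist":(364.9,150.9)}}
for k,v in P.items():
    X,e=tri([(C[n],p) for n,p in v.items()]);print(k,X.round(4),e.round(1))
im=ctrl.camera("wrist");cv2.imwrite("pics/w2.png",cv2.resize(im[90:200,270:470],None,fx=4,fy=4,interpolation=cv2.INTER_CUBIC))
E
```

```text
lift_bar [0.448  0.0399 0.074 ] [-1.9  0.4  2.2  0.7 -0.4  2. ]
hinge [0.6988 0.0355 0.0236] [-5.8  0.8  3.2  0.9 -0.6  4.7]
roller [0.5013 0.041  0.0537] [-7.1  2.   0.5  0.9  0.6  3.5]
tail_tip [0.5781 0.0204 0.1933] [-2.9  0.3 -0.5  0.4  0.1  0.9]
tail_root [0.5676 0.0403 0.0936] [-3.7  3.4  3.1  1.   0.7  3.3]
```

View pics/w2.png

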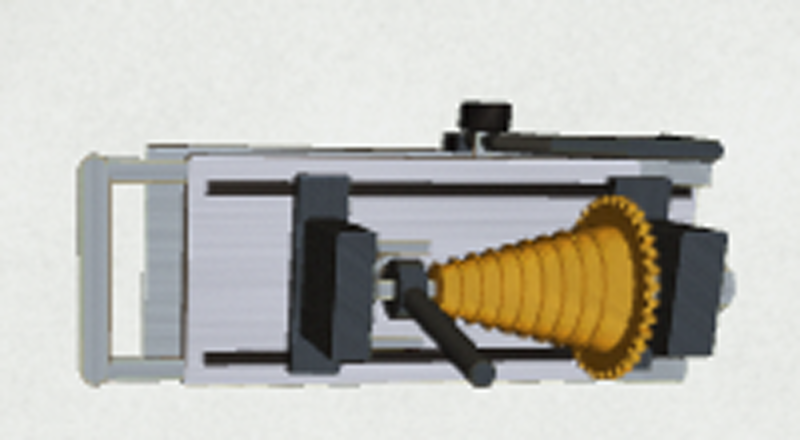

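```bash
python3 -m crank '[[[100,0,-0.005,0.04,0.02,-0.018,0],[100,0,0,0.04,0,0,0],[100,0,0,0.035,0,0,0],[100,0,0,0,0,0,0],[100,0,0,0,0,0,0]]]'
python3 - <<'E'
from h import *
go([.45,.03,.25],down(-2))
c=ctrl.get_calibration("wrist");im=ctrl.camera("wrist");cv2.imwrite("pics/w3.png",im)
np.save("c3.npy",c,allow_pickle=True)
for l,z in dict(hinge=.037,lift_bar=.07,roller=.05,stack_seat=.025,tail_tip=.18,tail_root=.1,sine_base=0,block_a=.006).items():
  for r in ctrl.landmark_of("wrist",l)[:4]: print(l,round(r["p"],2),np.round(r["xy"],1),ray("wrist",r["xy"],z,c).round(4))
E
```

```text
t: 4.95
tool_pos: [0.4487, 0.038, 0.3032]
tcp_rot: [[0.011, 1.0, 0.025], [1.0, -0.011, -0.002], [-0.002, 0.025, -1.0]]
ft_force: [0.8, -0.2, 0.9]
width: 0.999
t 4.95 at [0.4487 0.038  0.3032] shift tool [-0.0079  0.0001  0.0532] rotvec [0.0254 0.0018 0.0243] F [ 0.8 -0.2  0.9] w 0.999
hinge 0.83 [473.4 161.6] [0.6936 0.0281 0.037 ]
lift_bar 0.62 [307.3 168.5] [0.4464 0.0281 0.07  ]
roller 0.91 [347.1 164.8] [0.5036 0.0286 0.05  ]
stack_seat 0.91 [343.9 159.6] [0.5019 0.032  0.025 ]
tail_tip 0.67 [446.5 206.7] [0.5919 0.0066 0.18  ]
tail_root 0.66 [407.1 170.6] [0.574  0.0293 0.1   ]
tail_root 0.62 [393.5  12.5] [0.5453 0.2092 0.1   ]
sine_base 0.64 [390.8 155.9] [0.5797 0.0326 0.    ]
block_a 0.97 [237.  312.5] [ 0.3155 -0.2463  0.006 ]
block_a 0.8 [292.4 234.2] [ 0.4199 -0.0959  0.006 ]
block_a 0.63 [303.2  23.4] [0.4443 0.2206 0.006 ]
block_a 0.59 [357.1 272.6] [ 0.5308 -0.171   0.006 ]
```

View pics/w3.png

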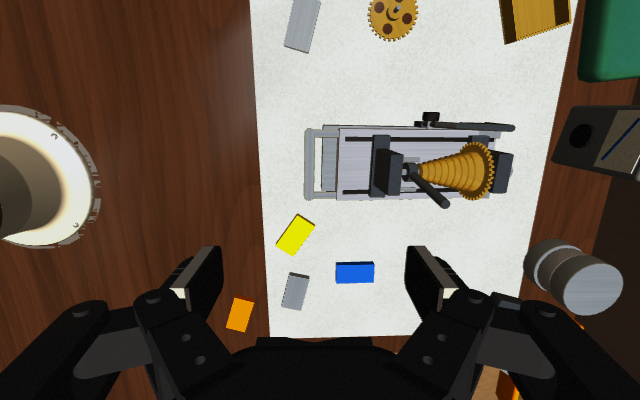

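```bash
python3 - <<'E'
import cv2
im=cv2.imread("pics/w3.png")
cv2.imwrite("pics/w3z.png",cv2.resize(im[110:220,295:425],None,fx=6,fy=5.4,interpolation=cv2.INTER_CUBIC))
E
```

```text
(no output)
```

View pics/w3z.png

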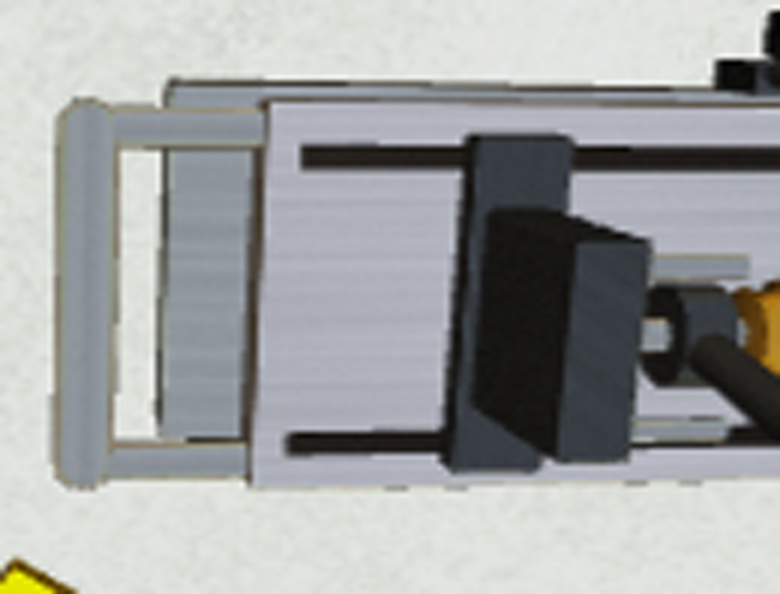

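```bash
cat >> h.py <<'E'
def fix(p,X):
    "plate point (dist from hinge toward bar, y, height over underside), p=(hx,hy,yaw,tilt)"
    d,y,h=X;hx,hy,a,th=p
    lx=-d*np.cos(th)+h*np.sin(th)*1.0;lz=.037+d*np.sin(th)+h*np.cos(th)
    return np.array([hx+lx*np.cos(a)-y*np.sin(a),hy+lx*np.sin(a)+y*np.cos(a),lz])
def basep(p,X):
    x,y,z=X;hx,hy,a,_=p;x=x-.115
    return np.array([hx+x*np.cos(a)-y*np.sin(a),hy+x*np.sin(a)+y*np.cos(a),z])
E
python3 - <<'E'
from h import *
from scipy.optimize import least_squares
c=np.load("c3.npy",allow_pickle=True).item()
top=ctrl.get_calibration("top");sc=ctrl.get_calibration("scene")
def f(p,v=0):
    r=[]
    for X,u in [((.253,0,.008),(309.5,164.3)),((.215,.049,.016),(339.7,128.9)),((.215,-.049,.016),(337,200.2))]:
        r.append(proj(0,fix(p,X),c)-u)
    r.append(proj(0,basep(p,(-.115,.05,.025)),c)-(323,125.2))
    for cc,u in((top,(332.3,213.2)),(sc,(319.4,203.2)),): r.append(.4*(proj(0,fix(p,(.253,0,.008)),cc)-u))
    for cc,u in((top,(338.5,148.3)),(sc,(339.1,281.9)),(c,(473.4,161.6))): r.append(.4*(proj(0,fix(p,(0,0,0)),cc)-u))
    return np.concatenate(r)
s=least_squares(f,[.7,.02,-.03,.1]);print(s.x.round(4),f(s.x).round(1))
np.save("fixp.npy",s.x)
print("bar",fix(s.x,(.253,0,.008)).round(4),"seat",basep(s.x,(.115-.196,0,.025)).round(4))
E
```

```text
[ 0.6991  0.0261 -0.0321  0.1193] [-0.3  0.5  0.1 -0.5 -0.4  0.5  0.2 -0.3 -0.1  0.   0.2  0.4 -1.3 -0.
  0.  -0.4  1.4  0.5]
bar [0.449  0.0341 0.075 ] seat [0.5032 0.0324 0.025 ]
```

```bash
python3 -m crank '[[[38,-0.003,0,0.04,0.025,0,0.02],[38,0,0,0.04,0,0,0],[38,0,0,0.04,0,0,0],[38,0,0,0.03,0,0,0],[38,0,0,0.01,0,0,0],[38,0,0,0,0,0,0],[38,0,0,0,0,0,0]]]' 60
python3 - <<'E'
from h import *
go([.449,.034,.12],down(-1.84))
c=ctrl.get_calibration("wrist");im=ctrl.camera("wrist");cv2.imwrite("pics/w4.png",im)
p=np.load("fixp.npy")
for y in(-.042,0,.042): print(proj(0,fix(p,(.253,y,.008)),c).round(1))
E
```

```text
t: 6.1
tool_pos: [0.3966, 0.0292, 0.1808]
tcp_rot: [[0.032, 0.997, 0.067], [0.999, -0.032, 0.002], [0.004, 0.067, -0.998]]
ft_force: [-0.1, -0.1, 0.6]
width: 0.378
t 6.1 at [0.3966 0.0292 0.1808] shift tool [0.0062 0.0481 0.0641] rotvec [ 0.0666 -0.0045 -0.0001] F [-0.1 -0.1  0.6] w 0.378
[358.2 218.3]
[359.9 177.2]
[361.7 132.9]
```

View pics/w4.png

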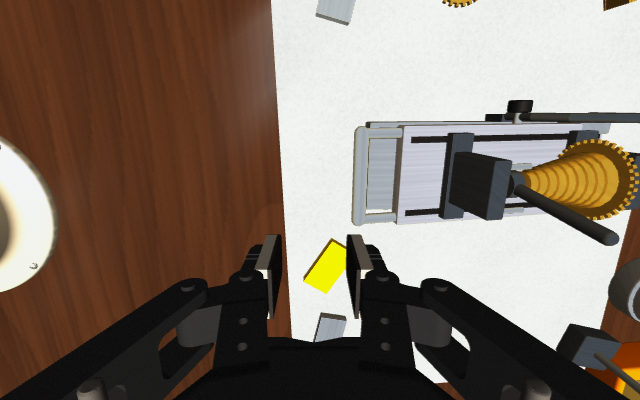

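```bash
python3 -c "
from h import *
print(ctrl.state()['joint_pos'].round(1))"
```

```text
[ 92.7 -17.6 -87.9 125.3 -22.5  53.5  15.7]
```

```bash
python3 -m crank '[[[38,0,0.02,-0.04,0,0,0],[38,0,0.03,-0.04,0,0,0],[38,0,0.03,-0.04,0.02,0,0],[38,0,0.03,-0.03,0.02,0,0],[38,0,0.03,-0.03,0.02,0,0],[38,0,0.03,-0.03,0.02,0,0]]]'
python3 -c "
from h import *
print(ctrl.state()['joint_pos'].round(1));go([.6,.3,.4],down(-1.84))"
```

```text
t: 6.75
tool_pos: [0.4906, 0.0202, 0.4254]
tcp_rot: [[0.03, 0.998, 0.052], [1.0, -0.03, 0.005], [0.006, 0.052, -0.999]]
ft_force: [-0.1, -0.6, 0.2]
width: 0.377
[102.5 -17.5 -87.9  92.  -18.6  85.9  13.4]
t 6.75 at [0.4906 0.0202 0.4254] shift tool [0.2828 0.0994 0.0323] rotvec [ 0.0521 -0.0062  0.0019] F [-0.1 -0.6  0.2] w 0.377
```

```bash
python3 -m crank '[[[38,0.04,0,0,0,0,0],[38,0.04,0,0,0,0,0],[38,0.04,0,0,0.0,0,0],[38,0.04,0,0,0,0,0],[38,0.04,0,0,0,0,0],[38,0.04,0,0,0,0,0]]]'
python3 -c "
from h import *
print(ctrl.state()['joint_pos'].round(1));go([.6,.3,.4],down(-1.84))"
```

```text
t: 7.35
tool_pos: [0.4623, 0.2391, 0.4488]
tcp_rot: [[0.046, 0.991, 0.126], [0.999, -0.05, 0.022], [0.028, 0.125, -0.992]]
ft_force: [0.3, -0.4, 0.3]
width: 0.378
[ 76.3 -17.5 -87.9  89.3 -17.3  83.9 -14.7]
t 7.35 at [0.4623 0.2391 0.4488] shift tool [0.0658 0.1274 0.0671] rotvec [ 0.1253 -0.0271 -0.0161] F [ 0.3 -0.4  0.3] w 0.378
```

```bash
python3 -m crank '[[[38,-0.03,0.03,0,0.04,0,0],[38,-0.03,0.03,0,0.04,0,0],[38,-0.03,0.03,0,0.04,0,0],[38,-0.04,0.03,0,0,0,0]]]'
python3 -c "
from h import *
print(ctrl.state()['joint_pos'].round(1));go([.6,.3,.4],down(-1.84))"
```

```text
t: 7.75
tool_pos: [0.5027, 0.0999, 0.4679]
tcp_rot: [[0.005, 0.996, 0.09], [0.998, -0.01, 0.057], [0.057, 0.089, -0.994]]
ft_force: [1.7, 0.4, -0.6]
width: 0.38
[ 96.9 -17.6 -87.9  86.8 -21.5  89.    7.4]
t 7.75 at [0.5027 0.0999 0.4679] shift tool [0.1963 0.0889 0.0876] rotvec [ 0.0889 -0.0586  0.0249] F [ 1.7  0.4 -0.6] w 0.38
```

```bash
cat > fk_fit.py <<'E'
from h import *
from scipy.optimize import least_squares
import itertools
D=[([91.398,28.754,-24.452,88.889,12.651,65.222,-12.05],[.15352,-.63084,.19257],[[.97162,.23656,-.0004],[.23656,-.97162,.0019],[0,-.0019,-1]]),
([92.7,-17.6,-87.9,125.3,-22.5,53.5,15.7],[.3966,.0292,.1808],[[.032,.997,.067],[.999,-.032,.002],[.004,.067,-.998]]),
([102.5,-17.5,-87.9,92,-18.6,85.9,13.4],[.4906,.0202,.4254],[[.03,.998,.052],[1,-.03,.005],[.006,.052,-.999]]),
([76.3,-17.5,-87.9,89.3,-17.3,83.9,-14.7],[.4623,.2391,.4488],[[.046,.991,.126],[.999,-.05,.022],[.028,.125,-.992]]),
([96.9,-17.6,-87.9,86.8,-21.5,89,7.4],[.5027,.0999,.4679],[[.005,.996,.09],[.998,-.01,.057],[.057,.089,-.994]])]
s=ctrl.state();D.append((s['joint_pos'],s['tool_pos'],s['tcp_rot']))
Q=np.radians([d[0] for d in D]);P=np.array([d[1] for d in D]);R=Ro.from_matrix([d[2] for d in D])
def rots(sg,off):
    r=Ro.identity(len(Q));out=[]
    for i,ax in enumerate("zyzyzyz"):
        r=r*Ro.from_euler(ax,sg[i]*Q[:,i]+off[i]);out.append(r)
    return out
rng=np.random.default_rng(0);res=[]
for sg in itertools.product((1,-1),repeat=7):
  for o2,o4,o6,o1,o7 in itertools.product((0,),(0,),(0,np.pi),(0,np.pi),(0,np.pi/2,np.pi,-np.pi/2)):
      for o3,o5 in itertools.product((0,np.pi),repeat=2):
        off=np.array([o1,o2,o3,o4,o5,o6,o7]);e=(rots(sg,off)[-1].inv()*R).magnitude().max()
        res.append((e,sg,off))
res.sort(key=lambda r:r[0])
for e,sg,off in res[:40]:
    rs=rots(sg,off);A=[]
    # p = z*d1 + R2*(z d3 + x a)+ R3.. 
    cols=[np.tile([0,0,1.],(len(Q),1))]
    for k in(1,2,3,4,5,6):
        for v in ([0,0,1.],[1.,0,0]): cols.append(rs[k].apply(v))
    A=np.stack([c.ravel() for c in cols],1)
    x,*_=np.linalg.lstsq(A,P.ravel(),rcond=1e-3);er=np.abs(A@x-P.ravel()).max()
    print(round(e,3),sg,(off/np.pi).round(2),round(er,4),x.round(3))
E
python3 fk_fit.py | sort -k1 | head -12
```

```text
0.013  0.219 -0.013]
  0.013  0.219 -0.013]
  0.013  0.219 -0.013]
  0.013  0.219 -0.013]
  0.123 -1.022 -0.029]
  0.123 -1.022 -0.029]
  0.123 -1.022 -0.029]
  0.123 -1.022 -0.029]
  0.177 -1.118 -0.009]
  0.177 -1.118 -0.009]
  0.177 -1.118 -0.009]
  0.177 -1.118 -0.009]
```

```bash
sed -i 's/^import itertools/import itertools\nnp.set_printoptions(linewidth=250)/' fk_fit.py; python3 fk_fit.py | head -8
```

```text
0.002 (-1, -1, -1, 1, -1, -1, -1) [ 1.   0.   1.   0.   1.   0.  -0.5] 0.0028 [ 0.377  0.26  -0.012  0.26  -0.008  0.236 -0.017  0.236 -0.017  0.219 -0.013  0.219 -0.013]
0.002 (-1, 1, -1, 1, -1, -1, -1) [ 0.   0.   0.   0.   1.   0.  -0.5] 0.0028 [ 0.377  0.26   0.012  0.26  -0.008  0.236 -0.017  0.236 -0.017  0.219 -0.013  0.219 -0.013]
0.002 (-1, -1, -1, -1, -1, 1, -1) [1.  0.  0.  0.  1.  0.  0.5] 0.0028 [ 0.377  0.26  -0.012  0.26   0.008  0.236  0.017  0.236  0.017  0.219  0.013  0.219 -0.013]
0.002 (-1, 1, -1, -1, -1, 1, -1) [0.  0.  1.  0.  1.  0.  0.5] 0.0028 [ 0.377  0.26   0.012  0.26   0.008  0.236  0.017  0.236  0.017  0.219  0.013  0.219 -0.013]
0.002 (-1, -1, -1, 1, -1, 1, -1) [1.  0.  1.  0.  0.  0.  0.5] 0.0028 [ 0.377  0.26  -0.012  0.26  -0.008  0.236 -0.017  0.236  0.017  0.219  0.013  0.219 -0.013]
0.002 (-1, 1, -1, 1, -1, 1, -1) [0.  0.  0.  0.  0.  0.  0.5] 0.0028 [ 0.377  0.26   0.012  0.26  -0.008  0.236 -0.017  0.236  0.017  0.219  0.013  0.219 -0.013]
0.002 (-1, 1, -1, -1, -1, -1, -1) [ 0.   0.   1.   0.   0.   0.  -0.5] 0.0028 [ 0.377  0.26   0.012  0.26   0.008  0.236  0.017  0.236 -0.017  0.219 -0.013  0.219 -0.013]
0.002 (-1, -1, -1, -1, -1, -1, -1) [ 1.   0.   0.   0.   0.   0.  -0.5] 0.0028 [ 0.377  0.26  -0.012  0.26   0.008  0.236  0.017  0.236 -0.017  0.219 -0.013  0.219 -0.013]
```

```bash
cat > sim.py <<'E'
from h import *
from scipy.optimize import least_squares
LO=np.radians([-164.97,-17.58,-87.97,11.32,-80.73,10.89,-147.41]);HI=np.radians([164.97,116.51,89.64,138.91,260.73,115.49,147.41])
SG=[-1,1,-1,1,-1,1,-1]
L=[.377,.52,.472,.438]
def fk(q,full=False):
    r=Ro.identity();p=np.array([0,0,L[0]]);zs=[];ps=[]
    for i,ax in enumerate("zyzyzyz"):
        zs.append(SG[i]*r.apply([0,1,0] if ax=='y' else [0,0,1]));ps.append(p.copy())
        r=r*Ro.from_euler(ax,SG[i]*q[i]+(np.pi/2 if i==6 else 0))
        if i==2:p=p+r.apply([0,0,L[1]])
        if i==4:p=p+r.apply([0,0,L[2]])
        if i==6:p=p+r.apply([0,0,L[3]])
    J=np.array([np.r_[np.cross(z,p-o),z] for z,o in zip(zs,ps)]).T
    return p,r,J
def solve(q,P,R,lam=.02,n=40):
    q=q.copy()
    for _ in range(n):
        p,r,J=fk(q);e=np.r_[P-p,(R*r.inv()).as_rotvec()]
        if np.abs(e).max()<1e-4:break
        q=np.clip(q+J.T@np.linalg.solve(J@J.T+lam**2*np.eye(6),e),LO,HI)
    return q
def row(q,r7):
    p,r,_=fk(q);sh=np.array(r7[1:4]);rv=np.array(r7[4:])
    q2=solve(q,p+r.apply(sh),r*Ro.from_rotvec(rv))
    mx=np.radians([10.3,10.3,12.6,12.6,12.6,12.6,12.6]);k=np.max(np.abs(q2-q)/mx)
    return q+(q2-q)/max(k,1)
E
python3 - <<'E'
from sim import *
s=least_squares(lambda l:0,[1]) if 0 else None
q=np.radians([91.398,28.754,-24.452,88.889,12.651,65.222,-12.05])
print(fk(q)[0],fk(q)[1].as_matrix().round(3))
rows=[[100,0,0,-.03,0,0,-.14]]*7+[[100,0,0,0,0,0,-.14]]+[[100,.045,.0135,0,0,0,-.08]]*2+[[100,.048,.01,0,0,0,0]]*6
for k,r in enumerate(rows):
    q=row(q,r)
    if k%4==3:print(k,np.degrees(q).round(1),fk(q)[0].round(3))
rows=[[100,.035,.03,0,0,0,0]]*8+[[100,0,-.005,.04,.02,-.018,0]]+[[100,0,0,.04,0,0,0]]*2+[[38,-.003,0,.04,.025,0,.02]]+[[38,0,0,.03,0,0,0]]*5
for k,r in enumerate(rows):
    q=row(q,r)
    if k%4==3:print(k,np.degrees(q).round(1),fk(q)[0].round(3))
E
```

```text
[ 0.17970201 -0.63490578  0.19625285] [[ 0.972  0.237 -0.   ]
 [ 0.237 -0.972  0.002]
 [ 0.    -0.002 -1.   ]]
3 [ 96.4  25.3 -32.5  79.9  13.5  78.8  19.5] [ 0.18  -0.635  0.316]
7 [ 99.5  25.  -39.4  70.7  15.5  89.6  50.6] [ 0.18  -0.635  0.406]
11 [102.2   7.6 -45.7  90.5   5.4  84.3  53.2] [ 0.247 -0.456  0.407]
15 [100.2 -12.8 -47.7 103.5  -9.5  85.3  51. ] [ 0.297 -0.267  0.407]
3 [ 98.9 -11.1 -70.4  99.  -10.6  84.9  26.7] [ 0.424 -0.133  0.407]
7 [122.9 -17.6 -88.   87.7 -26.4  90.1  22.5] [ 0.53  -0.088  0.463]
11 [133.4 -17.6 -88.  101.3 -34.8  77.6  29.5] [ 0.521 -0.169  0.37 ]
15 [145.7 -17.6 -88.  109.8 -46.7  69.4  38.9] [ 0.516 -0.257  0.333]
```

```bash
cat > t.py <<'E'
from sim import *
q0=np.radians(ctrl.state()['joint_pos']);print(np.degrees(q0).round(1),fk(q0)[0],ctrl.state()['tool_pos'])
def run(name,rows,q=q0):
    for r in rows:q=row(q,r)
    p,r,_=fk(q);print(name,np.degrees(q).round(1),p.round(3),r.as_matrix()[:,2].round(2),"jaw",r.as_matrix()[:2,1].round(2));return q
for sgn in(1,-1):
    q=q0
    for k in range(5): q=run(f"yaw{sgn*8*(k+1)}",[[0,0,0,0,0,0,.14*sgn]]*8,q)
for nm,v in dict(xp=(.04,0,0),xm=(-.04,0,0),yp=(0,.04,0),ym=(0,-.04,0),zp=(0,0,.04),zm=(0,0,-.04)).items():
    run(nm,[[0,*v,0,0,0]]*8)
for nm,v in dict(ax=(.1,0,0),axm=(-.1,0,0),ay=(0,.1,0),aym=(0,-.1,0)).items():
    run(nm,[[0,0,0,0,*v]]*6)
E
python3 t.py
```

```text
[ 96.9 -17.6 -87.9  86.8 -21.5  89.    7.4] [0.5247304  0.11595129 0.46766168] [0.5027292  0.09993239 0.46785324]
yaw8 [ 96.9 -17.6 -87.9  86.8 -21.6  89.1 -56.7] [0.525 0.116 0.468] [ 0.09  0.06 -0.99] jaw [ 0.43 -0.9 ]
yaw16 [  96.9  -17.6  -87.8   86.8  -21.6   89.1 -120.8] [0.525 0.116 0.468] [ 0.09  0.06 -0.99] jaw [-0.62 -0.78]
yaw24 [ 105.2  -17.6  -73.8   87.6  -40.4   99.  -147.4] [0.517 0.076 0.529] [ 0.16  0.36 -0.92] jaw [-0.98 -0.07]
yaw32 [ 131.5  -17.6  -67.2   88.6  -62.   115.5 -147.4] [ 0.502 -0.038  0.639] [ 0.42  0.59 -0.68] jaw [-0.9   0.36]
yaw40 [ 147.4  -17.6  -66.4   88.5  -72.7  115.5 -147.4] [ 0.513 -0.163  0.698] [ 0.68  0.48 -0.56] jaw [-0.72  0.6 ]
yaw-8 [ 96.9 -17.5 -88.   86.8 -21.4  89.   71.5] [0.525 0.116 0.468] [ 0.09  0.06 -0.99] jaw [0.44 0.89]
yaw-16 [ 96.9 -17.4 -88.   86.8 -21.4  89.  135.6] [0.525 0.115 0.468] [ 0.09  0.06 -0.99] jaw [-0.61  0.79]
yaw-24 [ 86.7   9.3 -88.   87.5   8.8  85.7 147.4] [ 0.526 -0.072  0.473] [ 0.11  0.01 -0.99] jaw [-0.85  0.53]
yaw-32 [ 89.7  33.7 -88.   88.6  34.8  95.9 147.4] [ 0.428 -0.313  0.374] [-0.1  -0.02
[... 507 characters left out ...]
0.318 0.119 0.426] [ 0.    0.08 -1.  ] jaw [ 1.   -0.01]
zp [126.5 -17.6 -88.  112.6 -49.3  62.8  30.7] [ 0.59  -0.099  0.319] [ 0.43  0.21 -0.88] jaw [ 0.82 -0.49]
zm [141.9 -17.6 -88.   31.6 -45.4 115.5   8.6] [ 0.591 -0.038  0.884] [ 0.52 -0.02 -0.86] jaw [ 0.84 -0.16]
ax [158.7 -17.6 -88.   62.  -40.7 115.5  27.6] [ 0.471 -0.246  0.673] [ 0.28  0.15 -0.95] jaw [ 0.88 -0.43]
axm [ 35.1 -17.6 -37.1 106.5 -13.6  62.9  -0.8] [0.527 0.114 0.457] [ 0.42  0.05 -0.91] jaw [ 0.91 -0.03]
ay [132.4 -17.6 -88.   94.9 -55.3 105.5  38.9] [0.522 0.058 0.515] [ 0.2   0.64 -0.74] jaw [ 0.98 -0.11]
aym [ 98.8 -17.6 -88.   81.3  -1.5  92.1  -7.3] [ 0.517 -0.039  0.528] [ 0.07 -0.29 -0.95] jaw [ 0.95 -0.27]
```

```bash
for i in 1; do python3 -m crank '[[[38,0,-0.04,0,0,0,0],[38,0,-0.04,0,0,0,0],[38,0,-0.04,0,0,0,0],[38,0,-0.04,0,0,0,0]]]'; done; python3 t.py | head -1
python3 -c "
from t import *"|grep -E "ym|axm"
```

```text
t: 8.15
tool_pos: [0.4118, 0.0827, 0.4648]
tcp_rot: [[0.051, 0.993, 0.103], [0.998, -0.056, 0.041], [0.047, 0.1, -0.994]]
ft_force: [0.5, 1.6, 0.7]
width: 0.382
[ 55.4 -17.1 -51.5  97.5 -16.1  87.6   1.3] [0.42811904 0.10787576 0.46553127] [0.41175214 0.08273045 0.46484598]
ym [-12.  -17.6  -5.1 117.   -9.1  95.6 -20.6] [0.168 0.123 0.376] [-0.28  0.05 -0.96] jaw [ 0.96 -0.07]
axm [ -2.4 -17.6 -10.5 119.   -1.4  59.8 -17.1] [0.434 0.104 0.362] [ 0.32  0.04 -0.95] jaw [ 0.95 -0.09]
aym [ 77.3 -17.6 -88.   90.9   7.7  93.7 -20.9] [0.434 0.05  0.475] [ 0.01 -0.43 -0.9 ] jaw [ 0.98 -0.17]
```

Matches the model: the elbow is unwinding. Continue a bit, then return outwards.

```bash
python3 -m crank '[[[38,0,-0.03,0,0,0,0],[38,0,-0.03,0,0,0,0],[38,0,-0.02,0,0,0,0]]]'; cat > t2.py <<'E'
from sim import *
q0=np.radians(ctrl.state()['joint_pos']);print(np.degrees(q0).round(1))
q=q0
for k in range(5):
    for _ in range(2):q=row(q,[0,0,.04,.03,.01,0,0])
    print(np.degrees(q).round(1),fk(q)[0].round(3))
E
python3 t2.py
```

```text
t: 8.45
tool_pos: [0.3691, 0.0865, 0.4657]
tcp_rot: [[0.053, 0.992, 0.111], [0.998, -0.057, 0.036], [0.042, 0.109, -0.993]]
ft_force: [-0.1, 0.4, 0.9]
width: 0.379
[ 24.3 -17.4 -29.2 101.7 -10.   87.   -7.5]
[ 25.2  -5.1 -35.   99.4  -4.2  79.3 -12.4] [0.462 0.113 0.416]
[ 23.2   8.4 -38.   94.7   4.2  74.2 -18.3] [0.547 0.111 0.363]
[ 19.   21.1 -37.1  87.6  11.7  72.1 -22.2] [0.63  0.108 0.308]
[ 14.7  32.9 -34.7  78.1  17.1  72.2 -23.2] [0.713 0.106 0.252]
[ 10.6  44.5 -32.4  65.7  20.7  74.3 -22.1] [0.794 0.105 0.194]
```

```bash
python3 -m crank '[[[38,0,-0.03,0,0,0,0],[38,0,-0.025,0,0,0,0]]]'; python3 t2.py
```

```text
t: 8.65
tool_pos: [0.354, 0.0897, 0.4687]
tcp_rot: [[0.054, 0.992, 0.111], [0.998, -0.058, 0.033], [0.04, 0.109, -0.993]]
ft_force: [-0.4, -0.6, 0.2]
width: 0.377
[  3.6 -17.5 -15.5 102.9  -5.2  87.4 -14.7]
[  4.4  -6.7 -16.4 101.   -2.8  79.9 -14.8] [0.44  0.116 0.42 ]
[  4.5   4.6 -16.9  96.8   0.2  74.3 -15.5] [0.525 0.113 0.367]
[  3.9  16.1 -16.5  90.3   3.2  71.  -16. ] [0.608 0.111 0.312]
[  2.9  27.5 -15.6  81.4   5.7  69.9 -15.9] [0.691 0.109 0.256]
[  1.7  39.2 -14.6  69.7   7.5  71.1 -15.1] [0.772 0.106 0.198]
```

```bash
python3 -m crank '[[[38,-0.01,0.03,0.04,0.03,-0.01,0],[38,-0.01,0.03,0.04,0.03,-0.01,0],[38,-0.01,0.03,0.04,0.03,-0.01,0],[38,-0.01,0.01,0.04,0.02,0,0],[38,0,0,0.03,0,0,0],[38,0,0,0,0,0,0]]]'; python3 -c "
from h import *
print(ctrl.state()['joint_pos'].round(1))
go([.449,.034,.15],down(-1.84))"
```

```text
t: 9.25
tool_pos: [0.4745, 0.0573, 0.2913]
tcp_rot: [[0.036, 0.999, 0.017], [0.999, -0.037, 0.012], [0.013, 0.016, -1.0]]
ft_force: [-0.1, -0.2, 0.7]
width: 0.383
[  5.1   3.8 -15.4 106.6   0.5  68.7 -12.6]
t 9.25 at [0.4745 0.0573 0.2913] shift tool [-0.026  -0.027   0.1406] rotvec [ 0.0164 -0.0127 -0.0045] F [-0.1 -0.2  0.7] w 0.383
```

```bash
python3 -m crank '[[[38,-0.008,-0.009,0.04,0.016,-0.012,0],[38,-0.009,-0.009,0.04,0,0,0],[38,-0.009,-0.009,0.035,0,0,0],[38,0,0,0.025,0,0,0],[38,0,0,0,0,0,0],[38,0,0,0,0,0,0]]]'; python3 - <<'E'
from h import *
print(ctrl.state()['joint_pos'].round(1))
go([.449,.034,.056],down(-1.84))
c=ctrl.get_calibration("wrist");im=ctrl.camera("wrist");cv2.imwrite("pics/w5.png",im)
p=np.load("fixp.npy")
for y in(-.042,0,.042): print(proj(0,fix(p,(.253,y,.008)),c).round(1))
E
```

```text
t: 9.85
tool_pos: [0.4599, 0.0325, 0.1601]
tcp_rot: [[0.04, 0.999, 0.02], [0.999, -0.04, 0.002], [0.003, 0.02, -1.0]]
ft_force: [1.1, 0.1, 0.3]
width: 0.381
[  5.9   9.7 -14.6 118.3   3.2  51.2 -12.7]
t 9.85 at [0.4599 0.0325 0.1601] shift tool [ 0.0008 -0.013   0.1039] rotvec [ 0.0199 -0.0028 -0.0081] F [1.1 0.1 0.3] w 0.381
[299.9 232.5]
[299.  188.9]
[297.9 141.4]
```

View pics/w5.png

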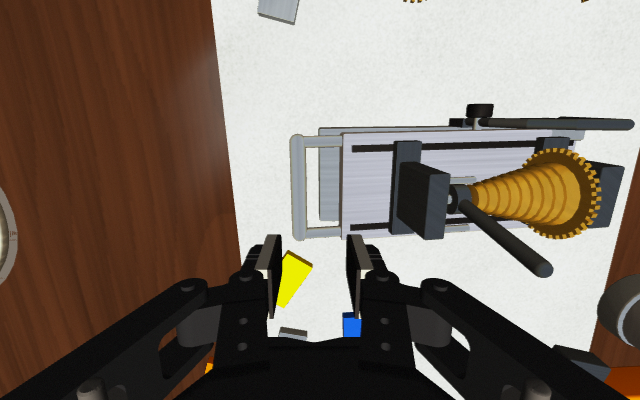

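```bash
python3 -m crank '[[[38,0.001,-0.012,0.02,0.02,-0.003,-0.008],[38,0,-0.003,0.02,0,0,0],[38,0,0,0,0,0,0]]]'; python3 -c "
from h import *
go([.449,.034,.056],down(-1.84))"
```

```text
t: 10.2
tool_pos: [0.45, 0.0352, 0.1236]
tcp_rot: [[0.031, 0.999, 0.009], [1.0, -0.031, 0.0], [0.0, 0.009, -1.0]]
ft_force: [-0.1, -0.8, -0.3]
width: 0.376
t 10.2 at [0.45   0.0352 0.1236] shift tool [-0.0013 -0.0016  0.0676] rotvec [ 0.0094 -0.0004  0.001 ] F [-0.1 -0.8 -0.3] w 0.376
```

```bash
python3 -m crank '[[[38,0,-0.002,0.02,0.009,0,0],[38,0,0,0.02,0,0,0],[38,0,0,0.015,0,0,0],[38,0,0,0.01,0,0,0],[38,0,0,0,0,0,0]]]'; python3 -c "
from h import *
go([.449,.034,.056],down(-1.84))"
```

```text
t: 10.7
tool_pos: [0.4533, 0.0367, 0.0616]
tcp_rot: [[0.029, 1.0, 0.008], [1.0, -0.029, 0.001], [0.001, 0.008, -1.0]]
ft_force: [0.3, -0.6, 0.6]
width: 0.381
t 10.7 at [0.4533 0.0367 0.0616] shift tool [-0.0028 -0.0043  0.0056] rotvec [ 0.0079 -0.0009  0.0027] F [ 0.3 -0.6  0.6] w 0.381
```

```bash
python3 -m crank '[[[38,-0.003,-0.005,0.006,0.008,0,0],[0,0,0,0,0,0,0],[0,0,0,0,0,0,0],[0,0,0,0,0,0,0],[0,0,0,0,0,0,0]]]' 60; python3 - <<'E'
from h import *
go([.449,.034,.056],down(-1.84))
cv2.imwrite("pics/w6.png",ctrl.camera("wrist"))
E
```

```text
t: 11.2
tool_pos: [0.4503, 0.0338, 0.0579]
tcp_rot: [[0.029, 1.0, 0.004], [1.0, -0.029, 0.001], [0.001, 0.004, -1.0]]
ft_force: [-0.6, 0.2, 0.2]
width: -0.0
t 11.2 at [0.4503 0.0338 0.0579] shift tool [ 0.0002 -0.0013  0.0019] rotvec [ 0.0036 -0.0011  0.0027] F [-0.6  0.2  0.2] w -0.0
```

View pics/w6.png

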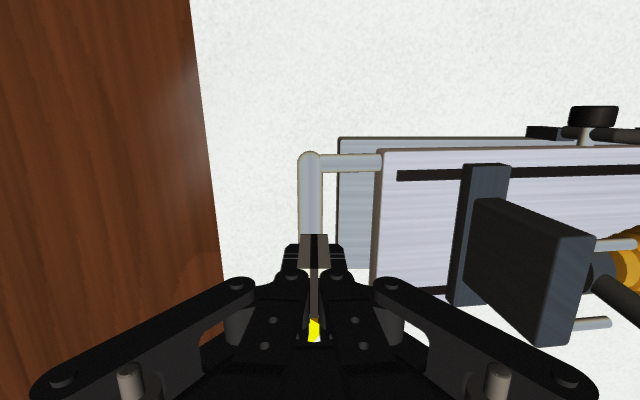

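```bash
cat > fit2.py <<'E'
from h import *
from scipy.optimize import least_squares
c3=np.load("c3.npy",allow_pickle=True).item();c=ctrl.get_calibration("wrist")
top=ctrl.get_calibration("top");sc=ctrl.get_calibration("scene")
def f(p):
    r=[]
    for X,u in [((.215,.049,.016),(382.5,151))]: r.append(proj(0,fix(p,X),c)-u)
    r.append(proj(0,basep(p,(-.115,.05,.025)),c)-(338,138))
    r.append(proj(0,fix(p,(.253,.03,.008)),c)[:1]-310.5)
    for X,u in [((.253,0,.008),(309.5,164.3)),((.215,.049,.016),(339.7,128.9)),((.215,-.049,.016),(337,200.2))]:
        r.append(.4*(proj(0,fix(p,X),c3)-u))
    r.append(.4*(proj(0,basep(p,(-.115,.05,.025)),c3)-(323,125.2)))
    for cc,u in((top,(332.3,213.2)),(sc,(319.4,203.2)),): r.append(.2*(proj(0,fix(p,(.253,0,.008)),cc)-u))
    for cc,u in((top,(338.5,148.3)),(sc,(339.1,281.9))): r.append(.2*(proj(0,fix(p,(0,0,0)),cc)-u))
    return np.concatenate(r)
s=least_squares(f,[.7,.02,-.03,.1]);print(s.x.round(4),f(s.x).round(1))
np.save("fixp.npy",s.x)
print("bar",fix(s.x,(.253,0,.008)).round(4),"seat",basep(s.x,(.115-.196,0,.025)).round(4))
E
python3 fit2.py; python3 -c "
from h import *
cv2.imwrite('pics/s2.png',cv2.resize(ctrl.camera('scene')[180:310,280:410],None,fx=5,fy=4.5,interpolation=cv2.INTER_CUBIC))"
```

```text
[ 0.6989  0.0305 -0.0128  0.1225] [ 0.6 -0.6  0.7  0.9 -1.1 -0.2  0.4 -0.3 -0.3  0.1  0.2 -0.3 -0.1 -0.
  0.   0.1  0.2 -0.9 -0.   0.3 -0.3]
bar [0.4488 0.0337 0.0759] seat [0.5029 0.033  0.025 ]
```

View pics/s2.png

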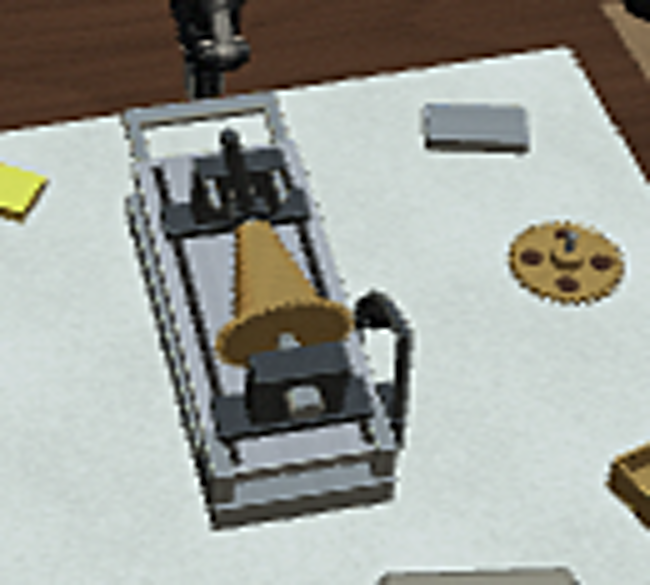

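```bash
python3 - <<'E'
from h import *
for X in [(.4503,.0338,.0579),(.4503,.0338,.083),(.4488,.0337,.0759),(.4488,.0337,.045)]:
    a=proj("scene",X);print(X,a.round(1),"zoom",((a-[280,180])*[5,4.5]).round(0),"top",proj("top",X).round(1),"wrist",proj("wrist",X).round(1))
cv2.imwrite('pics/t2.png',cv2.resize(ctrl.camera('top')[170:250,290:390],None,fx=7,fy=7,interpolation=cv2.INTER_CUBIC))
E
```

```text
(0.4503, 0.0338, 0.0579) [319.8 208.5] zoom [199. 128.] top [332.  213.2] wrist [313.2 224.7]
(0.4503, 0.0338, 0.083) [319.9 202.7] zoom [199. 102.] top [332.1 212.8] wrist [313.3 241.4]
(0.4488, 0.0337, 0.0759) [319.7 204. ] zoom [198. 108.] top [332.1 213.3] wrist [310.6 236.5]
(0.4488, 0.0337, 0.045) [319.6 211. ] zoom [198. 140.] top [332.  213.9] wrist [310.9 217.9]
```

View pics/t2.png

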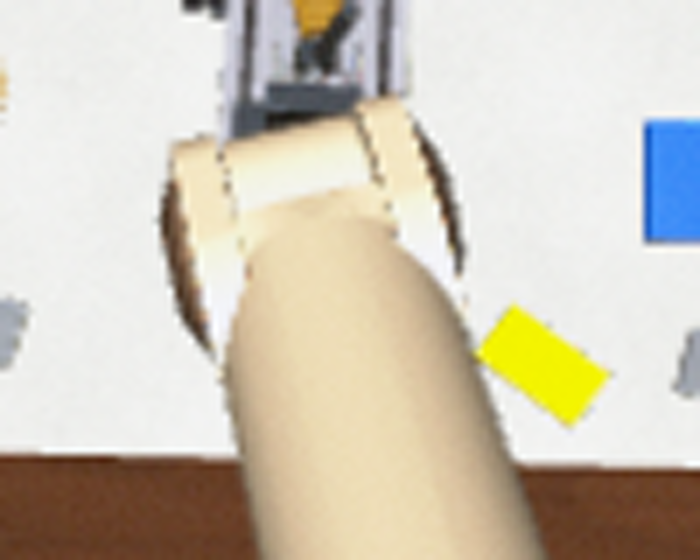

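```bash
python3 - <<'E'
from h import *
c=ctrl.get_calibration("wrist");s=ctrl.state()
T=lambda x:proj(0,s["tool_pos"]+s["tcp_rot"]@np.array(x),c).round(0)
for x in [(.011,.0425,-.013),(.011,-.0425,-.013),(.011,.0425,0),(0,.0425,-.013),(-.011,.0425,-.013),(.011,.005,0),(-.011,.005,0),(0,0,0),(0.011,0,-.03)]:print(x,T(x))
E
```

```text
(0.011, 0.0425, -0.013) [386. 215.]
(0.011, -0.0425, -0.013) [240. 215.]
(0.011, 0.0425, 0) [382. 208.]
(0, 0.0425, -0.013) [385. 233.]
(-0.011, 0.0425, -0.013) [384. 250.]
(0.011, 0.005, 0) [321. 208.]
(-0.011, 0.005, 0) [321. 241.]
(0, 0, 0) [313. 225.]
(0.011, 0, -0.03) [313. 226.]
```

```bash
python3 -m crank '[[[0,0,0,0.003,0,0,0],[0,0,0,0,0,0,0]]]'|grep -E "pos|force";python3 -m crank '[[[0,0,0,0.004,0,0,0],[0,0,0,0,0,0,0]]]'|grep -E "pos|force";
```

```text
tool_pos: [0.4502, 0.0338, 0.0546]
ft_force: [0.2, 1.0, 0.3]
tool_pos: [0.4501, 0.0339, 0.0501]
ft_force: [-0.4, -0.1, 0.4]
```

```bash
python3 -m crank '[[[0,0,0,0.004,0,0,0],[0,0,0,0,0,0,0]]]'|grep -E "pos|force"; python3 - <<'E'
from h import *
cv2.imwrite("pics/w7.png",ctrl.camera("wrist"))
cv2.imwrite('pics/s3.png',cv2.resize(ctrl.camera('scene')[150:250,270:370],None,fx=6,fy=6,interpolation=cv2.INTER_CUBIC))
E
```

```text
tool_pos: [0.45, 0.0339, 0.0456]
ft_force: [-0.7, -1.0, 1.1]
```

View pics/w7.png

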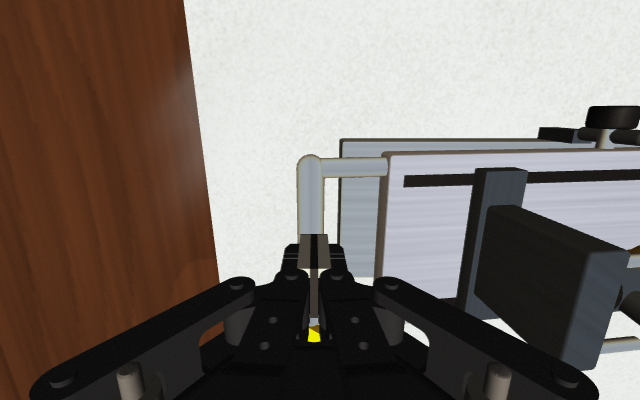

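View pics/s3.png

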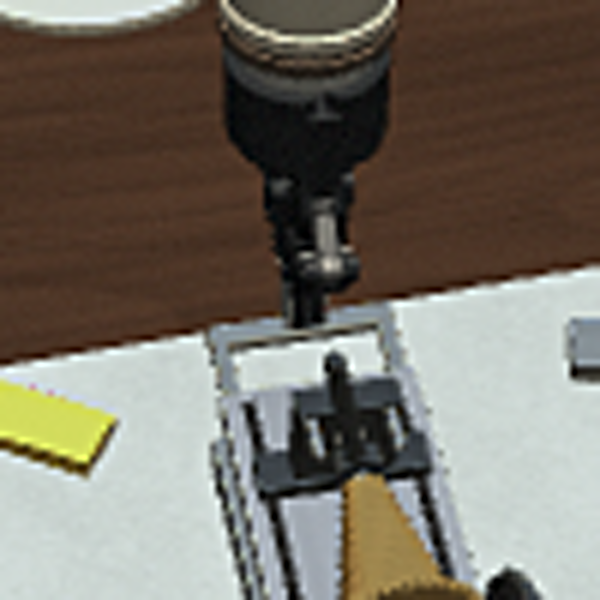

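```bash
for i in 1 2 3; do python3 -m crank '[[[0,0,0,0.003,0,0,0],[0,0,0,0,0,0,0]]]'|grep -E "pos|force"; done
```

```text
tool_pos: [0.4505, 0.034, 0.043]
ft_force: [-0.2, -0.6, 0.2]
tool_pos: [0.4505, 0.034, 0.0399]
ft_force: [0.8, -1.1, -0.0]
tool_pos: [0.4504, 0.034, 0.0367]
ft_force: [-0.0, 0.3, 0.6]
```

```bash
python3 - <<'E'
from h import *
cv2.imwrite("pics/w8.png",ctrl.camera("wrist"))
cv2.imwrite('pics/s4.png',cv2.resize(ctrl.camera('scene')[160:240,280:360],None,fx=7,fy=7,interpolation=cv2.INTER_CUBIC))
E
```

```text
(no output)
```

View pics/w8.png

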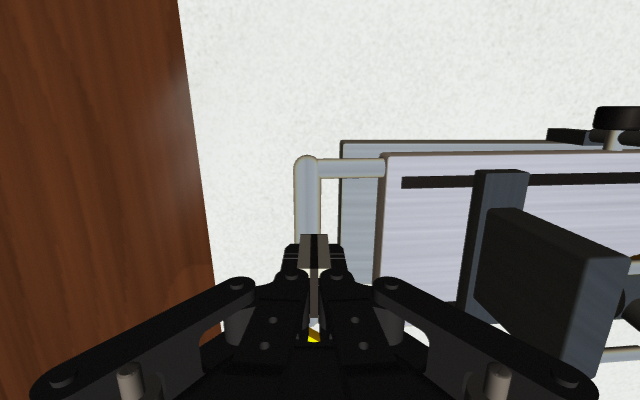

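View pics/s4.png

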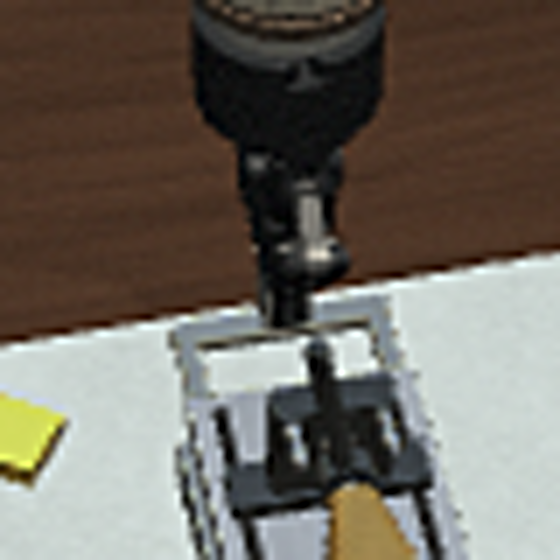

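```bash
python3 - <<'E'
from h import *
from scipy.optimize import least_squares
p=np.load("fixp.npy");c=ctrl.get_calibration("wrist")
for th in(.02,.06,.09,.12):
    q=p.copy();q[3]=th;print(th,proj(0,fix(q,(.215,.049,.016)),c).round(1),proj(0,fix(q,(.253,.03,.008)),c).round(1),fix(q,(.253,0,.008)).round(3))
print(proj(0,basep(p,(-.115,.05,.025)),c).round(1))
E
```

```text
0.02 [376.2 150.8] [304.4 184.1] [0.446 0.034 0.05 ]
0.06 [381.7 153.1] [305.3 188.6] [0.447 0.034 0.06 ]
0.09 [386.6 155. ] [306.5 192.4] [0.448 0.034 0.068]
0.12 [392.4 157. ] [308.4 196.5] [0.449 0.034 0.075]
[341.2 142.6]
```

```bash
python3 -m crank '[[[0,0,0,-0.04,0,0,0],[0,0,0,-0.04,0,0,0],[0,0.04,0,-0.01,0,0,0],[0,0.045,0,0,0,0,0],[0,0.01,0,0.04,0,0,0],[0,0,0,0.03,0,0,0],[0,0,0,0,0,0,0]]]'; python3 - <<'E'
from h import *
go([.45,.13,.03])
cv2.imwrite("pics/w9.png",ctrl.camera("wrist"))
cv2.imwrite('pics/s5.png',cv2.resize(ctrl.camera('scene')[150:250,290:390],None,fx=6,fy=6,interpolation=cv2.INTER_CUBIC))
print(((proj("scene",ctrl.state()["tool_pos"])-[290,150])*6).round())
E
```

```text
t: 13.45
tool_pos: [0.4571, 0.133, 0.0605]
tcp_rot: [[0.034, 0.999, 0.01], [0.999, -0.034, 0.005], [0.005, 0.01, -1.0]]
ft_force: [-0.6, 0.1, 0.2]
width: -0.004
t 13.45 at [0.4571 0.133  0.0605] shift tool [-0.0034 -0.0073  0.0304] rotvec [0. 0. 0.] F [-0.6  0.1  0.2] w -0.004
[371. 324.]
```

View pics/s5.png

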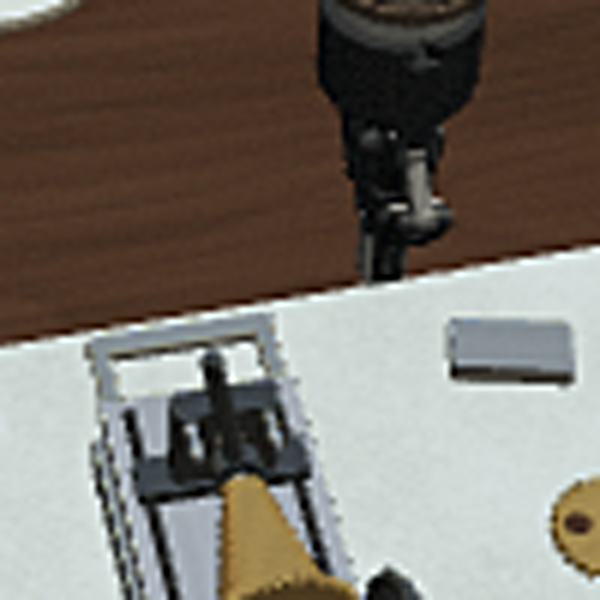

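```bash
python3 -m crank '[[[0,0,0,0.02,0,0,0],[0,0,0,0.015,0,0,0],[0,0,0,0.01,0,0,0],[0,0,0,0,0,0,0]]]'|grep -E "pos|force"; python3 -m crank '[[[0,0,0,0.005,0,0,0],[0,0,0,0,0,0,0]]]'|grep -E "pos|force"
```

```text
tool_pos: [0.4654, 0.1317, 0.0227]
ft_force: [0.5, 0.5, -0.3]
tool_pos: [0.4671, 0.1314, 0.0192]
ft_force: [-0.1, -0.7, 0.7]
```

```bash
for i in 1 2 3 4; do python3 -m crank '[[[0,0,0,0.005,0,0,0],[0,0,0,0,0,0,0]]]'|grep -E "pos|force"; done; python3 -c "
from h import *
print(ctrl.state()['joint_pos'].round(1))
go([.467,.13,0])
cv2.imwrite('pics/s6.png',cv2.resize(ctrl.camera('scene')[150:250,290:390],None,fx=6,fy=6,interpolation=cv2.INTER_CUBIC))"
```

```text
tool_pos: [0.4681, 0.1315, 0.0149]
ft_force: [0.1, -0.4, 0.3]
tool_pos: [0.4685, 0.1317, 0.0098]
ft_force: [-0.5, 0.8, 0.7]
tool_pos: [0.4686, 0.1317, 0.0043]
ft_force: [-0.4, -0.0, 0.0]
tool_pos: [0.4687, 0.1318, -0.0013]
ft_force: [-1.6, 0.2, -0.1]
[ -7.1  27.7 -14.1 121.2  13.1  30.8 -33.1]
t 14.95 at [ 0.4687  0.1318 -0.0013] shift tool [-0.0019 -0.0016 -0.0013] rotvec [0. 0. 0.] F [-1.6  0.2 -0.1] w 0.004
```

View pics/s6.png

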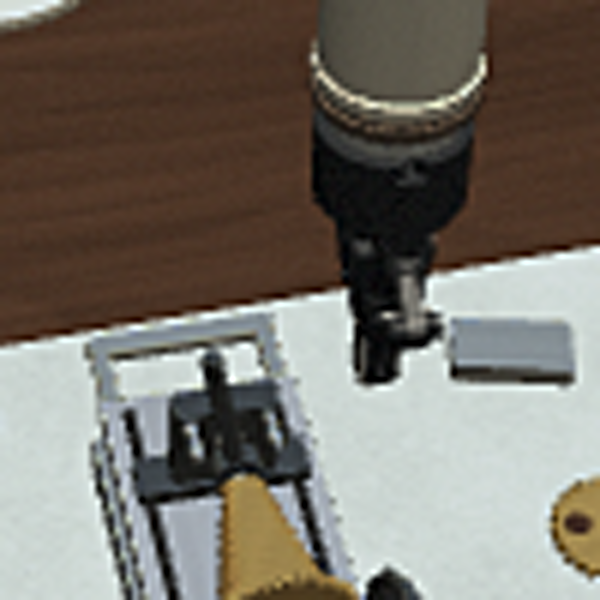

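```bash
for i in 1 2 3; do python3 -m crank '[[[0,0,0,0.006,0,0,0],[0,0,0,0,0,0,0]]]'|grep -E "pos|force"; done
```

```text
tool_pos: [0.4693, 0.132, -0.0074]
ft_force: [-1.2, -0.8, -0.2]
tool_pos: [0.4694, 0.1321, -0.0139]
ft_force: [-0.6, 0.6, -0.5]
tool_pos: [0.4696, 0.1321, -0.0205]
ft_force: [-0.1, 0.0, -0.6]
```

```bash
for i in 1 2 3 4; do python3 -m crank '[[[0,0,0,0.004,0,0,0],[0,0,0,0,0,0,0]]]'|grep -E "pos|force"; done
```

```text
tool_pos: [0.4696, 0.1322, -0.025]
ft_force: [-0.4, 0.0, 0.5]
tool_pos: [0.4699, 0.1322, -0.0293]
ft_force: [-0.9, 0.3, -0.8]
tool_pos: [0.4701, 0.1323, -0.0336]
ft_force: [-0.1, -0.3, -0.2]
tool_pos: [0.4707, 0.1325, -0.0374]
ft_force: [-0.4, 0.0, 0.8]
```

```bash
for i in 1 2 3; do python3 -m crank '[[[0,0,0,0.002,0,0,0],[0,0,0,0,0,0,0]]]'|grep -E "pos|force"; done; python3 -c "
from h import *
cv2.imwrite('pics/s7.png',cv2.resize(ctrl.camera('scene')[150:250,290:390],None,fx=6,fy=6,interpolation=cv2.INTER_CUBIC));cv2.imwrite('pics/w10.png',ctrl.camera('wrist'))
print(((proj('scene',[.47,.132,0])-[290,150])*6).round())"
```

```text
tool_pos: [0.471, 0.1325, -0.0371]
ft_force: [-0.9, -0.6, 0.5]
tool_pos: [0.4716, 0.1326, -0.0372]
ft_force: [0.0, 0.0, 0.5]
tool_pos: [0.4721, 0.1328, -0.0373]
ft_force: [0.3, -0.4, 0.1]
[368. 422.]
```

View pics/s7.png

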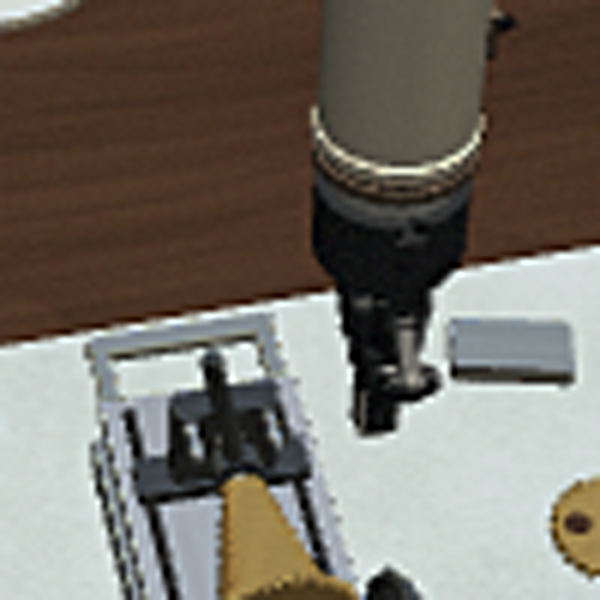

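View pics/w10.png

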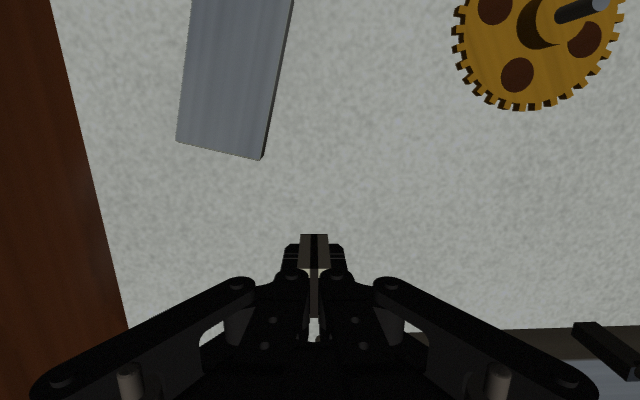

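```bash
python3 -m crank '[[[0,0,0,-0.04,0,0,0],[38,0,0,-0.04,0,0,0],[38,0,0,-0.04,0,0,0],[38,-0.04,-0.01,-0.02,0,0,0],[38,-0.04,-0.01,0,0,0,0],[38,-0.02,0,0,0,0,0],[38,0,0,0,0,0,0]]]'; python3 - <<'E'
from h import *
go([.448,.034,.06],down(-1.3))
c=ctrl.get_calibration("wrist");cv2.imwrite("pics/w11.png",ctrl.camera("wrist"))
p=np.load("fixp.npy");p[3]=.085
for X in((.253,.03,.008),(.253,-.03,.008),(.215,.049,.016)): print(proj(0,fix(p,X),c).round(1))
print(proj(0,basep(p,(-.115,.05,.025)),c).round(1))
E
```

```text
t: 17.8
tool_pos: [0.443, 0.0309, 0.1023]
tcp_rot: [[0.036, 0.999, 0.029], [0.999, -0.037, 0.005], [0.006, 0.029, -1.0]]
ft_force: [-0.9, 0.7, -0.6]
width: 0.383
t 17.8 at [0.443  0.0309 0.1023] shift tool [0.003  0.0036 0.0424] rotvec [ 0.0292 -0.0059 -0.0139] F [-0.9  0.7 -0.6] w 0.383
[316.7 163.2]
[318.4 240.9]
[372.7 135.2]
[340.1 130. ]
```

View pics/w11.png

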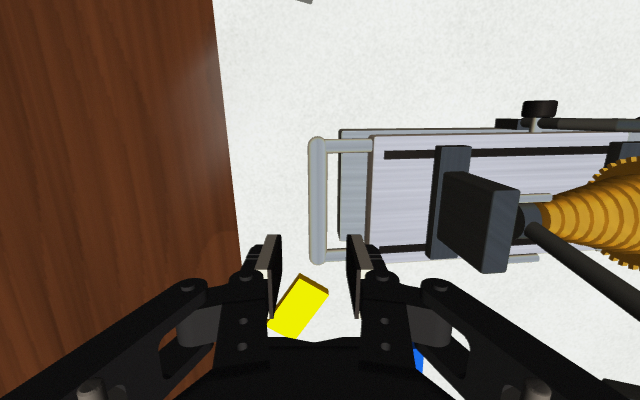

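```bash
python3 -m crank '[[[38,0.002,0.003,0.02,0.03,-0.006,-0.014],[38,0,-0.001,0.02,0,0,0],[38,0,-0.002,0.02,0,0,0],[38,0,-0.002,0.015,0,0,0],[38,0,0,0.01,0,0,0],[38,0,0,0,0,0,0]]]'; python3 -c "
from h import *
go([.449,.034,.011],down(-1.3))"
```

```text
t: 18.45
tool_pos: [0.443, 0.0424, 0.0124]
tcp_rot: [[0.014, 1.0, -0.002], [1.0, -0.014, 0.005], [0.005, -0.002, -1.0]]
ft_force: [-0.1, -0.3, 1.1]
width: 0.38
t 18.45 at [0.443  0.0424 0.0124] shift tool [-0.0083  0.0061  0.0013] rotvec [-0.0019 -0.0046  0.0084] F [-0.1 -0.3  1.1] w 0.38
```

```bash
python3 -m crank '[[[38,-0.006,0.005,0.001,0,0,0],[38,-0.002,0.001,0.001,0,0,0],[0,0,0,0,0,0,0],[0,0,0,0,0,0,0],[0,0,0,0,0,0,0]]]' 60; python3 -c "
from h import *
go([.449,.034,.011],down(-1.3))
cv2.imwrite('pics/w12.png',ctrl.camera('wrist'))"
```

```text
t: 18.95
tool_pos: [0.4465, 0.0351, 0.0103]
tcp_rot: [[0.014, 1.0, -0.007], [1.0, -0.014, 0.005], [0.005, -0.008, -1.0]]
ft_force: [4.5, 0.0, -9.2]
width: 0.15
t 18.95 at [0.4465 0.0351 0.0103] shift tool [-0.0011  0.0025 -0.0007] rotvec [-0.0076 -0.0052  0.0085] F [ 4.5  0.  -9.2] w 0.15
```

View pics/w12.png

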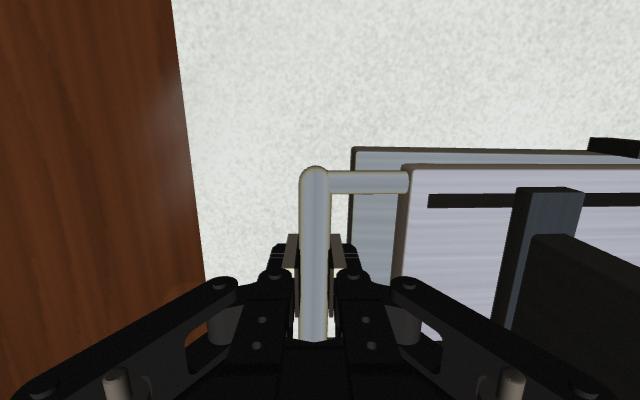

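```bash
cat > arc.py <<'E'
from h import *
import sys
s=ctrl.state();p=s["tool_pos"];R=s["tcp_rot"]
g=p-R[:,2]*(.037+.019); a=-.02
hx,hz=.699,.037
v=np.array([hx-g[0],g[2]-hz]);th=np.arctan2(v[1],v[0])-np.arctan2(.008,.253);r=np.hypot(*v)
print("grasp",g.round(4),"theta",th.round(3),"r",r.round(4),"(ideal .2531)","F",s["ft_force"].round(1),"w",round(s["width"],3), "tilt rv",Ro.from_matrix(R.T@down(-1.3)).as_rotvec().round(3))
tt=float(sys.argv[1]);n=int(sys.argv[2]);r0=.2531
pr=g
for k in range(n):
    t=th+(tt-th)*(k+1)/n+np.arctan2(.008,.253)
    x=np.array([hx-r0*np.cos(t),g[1]+0,hz+r0*np.sin(t)]);x[1]=g[1]+np.tan(a)*(x[0]-g[0])
    print((R.T@(x-pr)).round(4));pr=x
E
python3 arc.py .55 8
```

```text
grasp [0.4469 0.0348 0.0663] theta 0.084 r 0.2538 (ideal .2531) F [ 0.3  1.2 -5.7] w 0.137 tilt rv [-0.008 -0.005  0.008]
[ 0.0001  0.0027 -0.0145]
[ 0.0001  0.0029 -0.0145]
[ 0.0001  0.0037 -0.0143]
[ 0.      0.0045 -0.014 ]
[ 0.      0.0053 -0.0137]
[ 0.      0.0061 -0.0134]
[ 0.      0.0069 -0.013 ]
[ 0.      0.0076 -0.0126]
```

```bash
python3 -m crank '[[[0,0,0.002,-0.0145,0,0,0],[0,0,0.003,-0.0145,0,0,0],[0,0,0.0037,-0.0145,0,0,0],[0,0,0.0045,-0.014,0,0,0],[0,0,0.0053,-0.014,0,0,0],[0,0,0.006,-0.0135,0,0,0],[0,0,0.007,-0.013,0,0,0],[0,0,0.0076,-0.0126,0,0,0]]]' 80; python3 arc.py .95 8
```

```text
t: 19.8
tool_pos: [0.4818, 0.0342, 0.1168]
tcp_rot: [[0.018, 1.0, -0.018], [1.0, -0.018, 0.01], [0.009, -0.018, -1.0]]
ft_force: [3.8, 1.8, -14.9]
width: 0.131
grasp [0.4828 0.0337 0.1728] theta 0.529 r 0.2553 (ideal .2531) F [  3.8   1.8 -14.9] w 0.131 tilt rv [-0.018 -0.009  0.004]
[ 0.0001  0.009  -0.0101]
[ 0.0001  0.0078 -0.0108]
[ 0.0001  0.0083 -0.0104]
[ 0.0001  0.0089 -0.0099]
[ 0.0001  0.0094 -0.0095]
[ 0.0001  0.0098 -0.009 ]
[ 0.0001  0.0103 -0.0084]
[ 0.0001  0.0107 -0.0079]
```

Rising well (force ~15 N on the bar).

```bash
python3 -m crank '[[[0,0,0.0085,-0.0105,-0.015,0,0],[0,0,0.008,-0.0108,0,0,0],[0,0,0.0085,-0.0104,0,0,0],[0,0,0.009,-0.01,0,0,0],[0,0,0.0095,-0.0095,0,0,0],[0,0,0.01,-0.009,0,0,0],[0,0,0.0103,-0.0085,0,0,0],[0,0,0.0107,-0.008,0,0,0]]]' 80; python3 arc.py 1.28 8
```

```text
t: 20.6
tool_pos: [0.5432, 0.0323, 0.1876]
tcp_rot: [[0.018, 0.999, -0.037], [1.0, -0.018, 0.009], [0.008, -0.037, -0.999]]
ft_force: [-4.4, 2.5, -11.2]
width: 0.136
grasp [0.5452 0.0318 0.2436] theta 0.899 r 0.2575 (ideal .2531) F [ -4.4   2.5 -11.2] w 0.136 tilt rv [-0.037 -0.008  0.005]
[ 0.      0.0123 -0.0039]
[ 0.      0.0099 -0.0069]
[ 0.      0.0102 -0.0064]
[ 0.      0.0105 -0.0059]
[ 0.      0.0108 -0.0054]
[ 0.      0.011  -0.0049]
[ 0.      0.0112 -0.0043]
[ 0.      0.0114 -0.0038]
```

```bash
python3 -m crank '[[[0,0,0.0115,-0.005,-0.01,0,0],[0,0,0.01,-0.0066,-0.01,0,0],[0,0,0.0102,-0.0064,-0.01,0,0],[0,0,0.0105,-0.006,0,0,0],[0,0,0.0108,-0.0054,0,0,0],[0,0,0.011,-0.005,0,0,0],[0,0,0.0112,-0.0043,0,0,0],[0,0,0.0114,-0.0038,0,0,0]]]' 80; python3 arc.py 1.28 3;python3 -c "
from h import *
cv2.imwrite('pics/s8.png',ctrl.camera('scene'));cv2.imwrite('pics/w13.png',ctrl.camera('wrist'))"
```

```text
t: 21.4
tool_pos: [0.6151, 0.03, 0.2279]
tcp_rot: [[0.018, 0.999, -0.049], [1.0, -0.018, 0.005], [0.004, -0.049, -0.999]]
ft_force: [-8.3, 1.4, -6.9]
width: 0.129
grasp [0.6178 0.0297 0.2838] theta 1.221 r 0.2598 (ideal .2531) F [-8.3  1.4 -6.9] w 0.129 tilt rv [-0.049 -0.004  0.005]
[-0.      0.0071  0.0046]
[-0.      0.0047 -0.0016]
[-0.      0.0047 -0.0015]
```

View pics/s8.png

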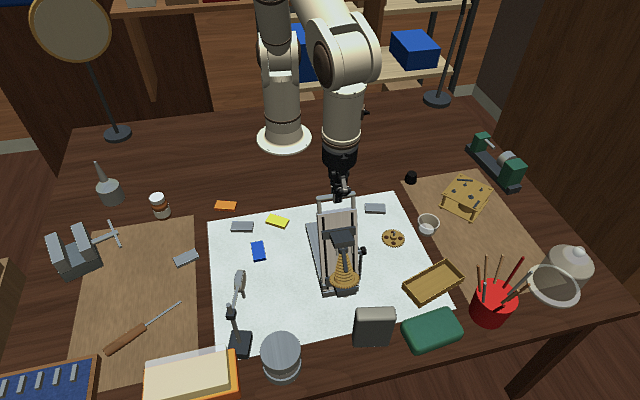

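View pics/w13.png

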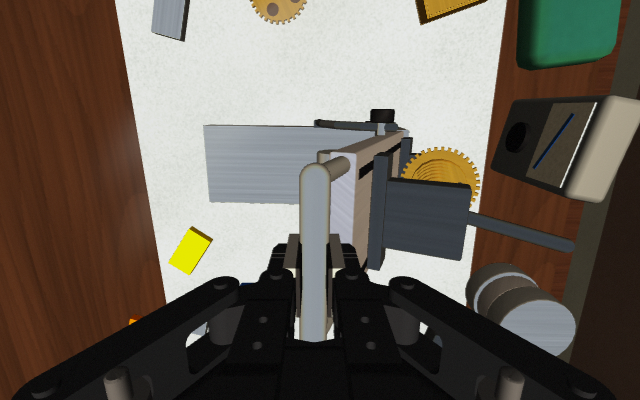

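```bash
python3 -m crank '[[[0,0,0.009,-0.002,-0.02,0,0],[0,0,0.009,-0.001,-0.02,0,0],[0,0,0.008,-0.001,0,0,0],[0,0,0,0,0,0,0]]]' 80; python3 arc.py 1.28 3
```

```text
t: 21.9
tool_pos: [0.6415, 0.0291, 0.236]
tcp_rot: [[0.019, 1.0, -0.008], [1.0, -0.019, 0.003], [0.003, -0.008, -1.0]]
ft_force: [3.1, 1.7, -14.1]
width: 0.134
grasp [0.6419 0.029  0.292 ] theta 1.319 r 0.2613 (ideal .2531) F [  3.1   1.7 -14.1] w 0.134 tilt rv [-0.008 -0.003  0.004]
[-0.     -0.0013  0.0088]
[ 0.     -0.0032  0.0008]
[ 0.     -0.0032  0.0008]
```

```bash
python3 -m crank '[[[38,0,0,0,0,0,0],[38,0,0,0,0,0,0],[38,0,0,0,0,0,0],[38,0,0,-0.02,0,0,0],[38,0,0,-0.04,0,0,0],[38,0,0,-0.04,0,0,0],[38,0,-0.02,-0.02,0,0,0],[38,0,-0.03,0,0,0,0]]]'; python3 - <<'E'
from h import *
print(ctrl.state()['joint_pos'].round(1))
go([.45,.1,.35],down(0))
cv2.imwrite('pics/w14.png',ctrl.camera('wrist'))
E
```

```text
t: 22.7
tool_pos: [0.6009, 0.027, 0.3691]
tcp_rot: [[0.021, 1.0, 0.018], [1.0, -0.021, 0.001], [0.002, 0.018, -1.0]]
ft_force: [-0.1, -0.0, 0.7]
width: 0.381
[  7.2  15.4 -15.8  83.4   4.3  80.7  -9.8]
t 22.7 at [0.6009 0.027  0.3691] shift tool [ 0.0698 -0.1528  0.0165] rotvec [ 0.0181 -0.0015 -0.0211] F [-0.1 -0.   0.7] w 0.381
```

View pics/w14.png

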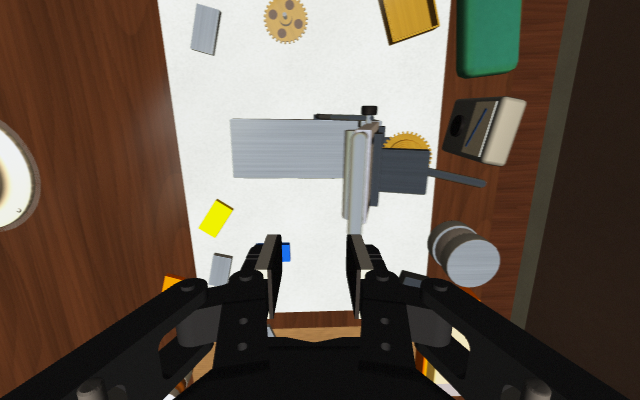

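```bash
cat >> h.py <<'E'
def bev(im,c,cx,cy,half,z,res=1000.):
    "bird's-eye: rows go down with -x, columns right with -y; res px/m"
    n=int(2*half*res)
    us,vs=np.meshgrid(np.arange(n),np.arange(n))
    X=cx+half-vs/res;Y=cy+half-us/res
    P=np.stack([X,Y,np.full_like(X,z)],-1)@c["R"].T+c["t"]
    q=P@c["K"].T
    return cv2.remap(im,(q[...,0]/q[...,2]).astype(np.float32),(q[...,1]/q[...,2]).astype(np.float32),cv2.INTER_LINEAR)
def blk(im,c,cx,cy,z,half=.07,name=None,res=2000.,hi=215,wood=False):
    b=bev(im,c,cx,cy,half,z,res);h=cv2.cvtColor(b,cv2.COLOR_BGR2HSV)
    if wood: m=((h[...,1]<70)&(h[...,2]>90)).astype(np.uint8)
    else: m=((h[...,2]<hi)&(h[...,2]>60)&(h[...,1]<90)).astype(np.uint8)
    m=cv2.morphologyEx(m,cv2.MORPH_OPEN,np.ones((7,7)));m=cv2.morphologyEx(m,cv2.MORPH_CLOSE,np.ones((9,9)))
    cs,_=cv2.findContours(m,cv2.RETR_EXTERNAL,cv2.CHAIN_APPROX_NONE)
    out=[]
    for k in cs:
        if cv2.contourArea(k)<(.02*res)**2:continue
        (u,v),(w,hh),_=r=cv2.minAreaRect(k);bx=cv2.boxPoints(r)
        XY=np.stack([cx+half-bx[:,1]/res,cy+half-bx[:,0]/res],1)
        e=XY[1]-XY[0],XY[2]-XY[1];l=max(e,key=np.linalg.norm);yaw=np.degrees(np.arctan2(l[1],l[0]))%180
        out.append((round(cx+half-v/res,4),round(cy+half-u/res,4),"dims mm",sorted([round(w/res*1e3,1),round(hh/res*1e3,1)]),"long-axis deg",round(yaw,1)))
        cv2.drawContours(b,[bx.astype(int)],0,(0,0,255),1)
    if name: cv2.imwrite(name,b)
    return out
E
python3 - <<'E'
from h import *
c=ctrl.get_calibration("wrist");im=ctrl.camera("wrist")
print(blk(im,c,.44,.222,.013,name="pics/b1.png"))
print(blk(im,c,.53,.033,.025,half=.1,name="pics/b2.png"))
print(ray(0,(231,119),.025,c),ray(0,(234,179),.025,c))
c=ctrl.get_calibration("top");im=ctrl.camera("top")
print(blk(im,c,.44,.222,.013,name="pics/b3.png"))
print(blk(im,c,.42,-.205,.013,name="pics/b4.png"))
print(blk(im,c,.556,-.36,.013,wood=True,name="pics/b5.png"))
E
cd pics; python3 -c "
import cv2,numpy as np
cv2.imwrite('bb.png',np.hstack([cv2.resize(cv2.imread(f'b{i}.png'),(266,266)) for i in (1,2,3)]));cv2.imwrite('bb2.png',np.hstack([cv2.resize(cv2.imread(f'b{i}.png'),(280,280)) for i in (4,5)]))"
```

```text
[(0.4437, 0.2182, 'dims mm', [40.9, 68.7], 'long-axis deg', np.float32(74.1))]
[(0.5487, 0.033, 'dims mm', [110.0, 162.5], 'long-axis deg', np.float32(0.0))]
[0.46641295 0.08250465 0.025     ] [ 0.46211083 -0.01891835  0.025     ]
[(0.4423, 0.2149, 'dims mm', [40.4, 71.1], 'long-axis deg', np.float32(74.1))]
[(0.4269, -0.1967, 'dims mm', [92.3, 143.3], 'long-axis deg', np.float32(9.7))]
[(0.5012, -0.3742, 'dims mm', [39.6, 70.5], 'long-axis deg', np.float32(108.8)), (0.5563, -0.3002, 'dims mm', [20.5, 139.5], 'long-axis deg', np.float32(0.0))]
```

View pics/bb.png

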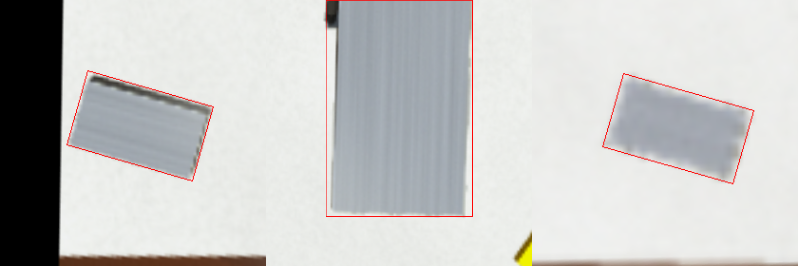

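View pics/bb2.png

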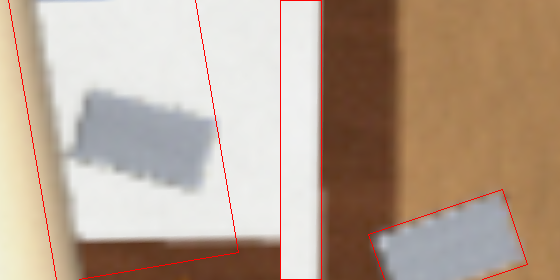

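```bash
python3 -m crank '[[[70,0.03,-0.04,0,0,0,0.1],[70,0.03,-0.04,0.02,0,0,0.1],[70,0.04,-0.03,0.04,0,0,0.06],[70,0.03,-0.02,0.04,0,0,0],[70,0,-0.01,0.04,0,0,0],[70,0,0,0.04,0,0,0],[70,0,0,0,0,0,0]]]'; cat > v.py <<'E'
from h import *
import sys
x,y,z,yaw=map(float,sys.argv[1:5]);wood=len(sys.argv)>6
print(ctrl.state()['joint_pos'].round(1))
c=ctrl.get_calibration("wrist");im=ctrl.camera("wrist");cv2.imwrite(f"pics/{sys.argv[5]}.png",im)
go([x,y,z],down(yaw))
for zz in (.011,.016): print(zz,blk(im,c,x,y,zz,name=f"pics/{sys.argv[5]}_b.png",wood=wood))
E
python3 v.py .443 .217 .12 -16 w15
```

```text
t: 23.55
tool_pos: [0.4957, 0.1689, 0.1918]
tcp_rot: [[0.291, 0.956, 0.028], [0.957, -0.291, 0.003], [0.011, 0.026, -1.0]]
ft_force: [-0.9, 0.2, -0.3]
width: 0.704
[ -4.6  14.1 -20.3 108.6   6.4  56.8 -44.6]
t 23.6 at [0.4978 0.1696 0.1947] shift tool [ 0.0284 -0.0684  0.0731] rotvec [ 0.0299 -0.0131 -0.0163] F [ 0.  -0.2  0.9] w 0.702
0.011 [(0.4433, 0.2173, 'dims mm', [139.5, 139.5], 'long-axis deg', np.float32(0.0))]
0.016 [(0.4433, 0.2173, 'dims mm', [139.5, 139.5], 'long-axis deg', np.float32(0.0))]
```

View pics/w15.png

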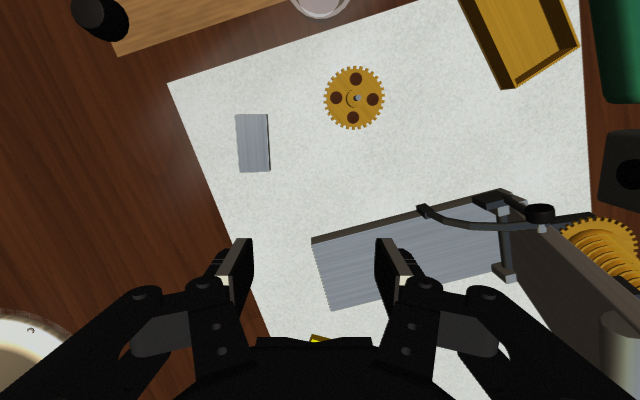

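```bash
python3 - <<'E'
s=open('h.py').read()
s=s.replace("    else: m=((h","    elif hi=='o': m=(h[...,2]<cv2.threshold(h[...,2],0,255,cv2.THRESH_OTSU)[0]).astype(np.uint8)\n    else: m=((h").replace("hi=215","hi='o'")
open('h.py','w').write(s)
E
python3 - <<'E'
from h import *
c=ctrl.get_calibration("wrist");im=ctrl.camera("wrist")
for zz in(.011,.016):print(blk(im,c,.443,.217,zz,half=.05,name="pics/b6.png"))
print(ray(0,(312,242),.025,c),ray(0,(331,310),.025,c))
go([.443,.217,.12],down(-16))
E
```

```text
[(0.4424, 0.2191, 'dims mm', [38.8, 67.8], 'long-axis deg', np.float32(74.2))]
[(0.4434, 0.2194, 'dims mm', [38.2, 66.7], 'long-axis deg', np.float32(74.3))]
[0.47558282 0.08568715 0.025     ] [ 0.47107    -0.01482952  0.025     ]
t 23.65 at [0.4996 0.1698 0.1969] shift tool [ 0.0274 -0.0705  0.0751] rotvec [ 0.0333 -0.0152 -0.0173] F [-0.2 -0.2  1.1] w 0.696
```

View pics/b6.png

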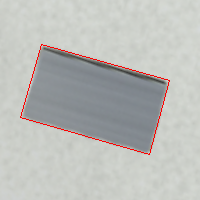

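```bash
python3 -m crank '[[[70,0.014,-0.036,0.03,0.03,-0.015,-0.017],[70,0.013,-0.036,0.03,0,0,0],[70,0,0,0.04,0,0,0],[70,0,0,0.03,0,0,0],[70,0,0,0.02,0,0,0],[70,0,0,0,0,0,0]]]'; python3 -c "
from h import *
go([.4415,.218,-.034],down(-15.8));print(ctrl.state()['joint_pos'].round(1))"
```

```text
t: 24.25
tool_pos: [0.4619, 0.2231, 0.0589]
tcp_rot: [[0.285, 0.958, 0.036], [0.958, -0.286, 0.011], [0.021, 0.031, -0.999]]
ft_force: [-0.2, -0.3, -0.3]
width: 0.701
t 24.25 at [0.4619 0.2231 0.0589] shift tool [-0.0127 -0.021   0.092 ] rotvec [ 0.0314 -0.0207 -0.014 ] F [-0.2 -0.3 -0.3] w 0.701
[-12.5  23.7 -19.8 116.7  13.2  39.5 -57.3]
```

```bash
python3 -m crank '[[[70,-0.012,-0.02,0,0.03,-0.02,-0.014],[70,-0.003,-0.005,0,0.005,-0.003,0],[70,0,0,0,0,0,0]]]' >/dev/null; python3 -c "
from h import *
go([.4415,.218,-.034],down(-15.8))"
```

```text
t 24.55 at [0.4372 0.2167 0.0636] shift tool [0.0023 0.0037 0.0976] rotvec [ 0.0007 -0.0012 -0.0014] F [ 0.2 -0.1  0.2] w 0.701
```

```bash
python3 -m crank '[[[65,0.002,0.003,0.03,0,0,0],[60,0,0,0.02,0,0,0],[60,0,0,0,0,0,0]]]' >/dev/null; python3 -c "
from h import *
go([.4415,.218,-.034],down(-15.8))
cv2.imwrite('pics/w16.png',ctrl.camera('wrist'))"
```

```text
t 24.85 at [0.446  0.2193 0.0177] shift tool [-0.0029 -0.0045  0.0517] rotvec [ 0.0098 -0.0076 -0.003 ] F [-0.4  0.2  0.5] w 0.603
```

View pics/w16.png

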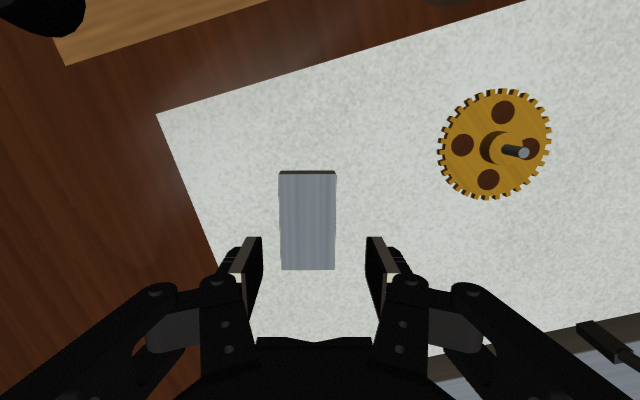

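```bash
python3 -m crank '[[[60,-0.003,-0.004,0,0.01,-0.008,0],[60,0,0,0.015,0,0,0],[60,0,0,0,0,0,0]]]' >/dev/null; python3 -c "
from h import *
c=ctrl.get_calibration('wrist');im=ctrl.camera('wrist')
for z in (.011,.015):print(blk(im,c,.442,.218,z,half=.038,name='pics/b7.png'))
go([.4415,.218,-.034],down(-15.8))"
```

```text
[(0.4417, 0.2198, 'dims mm', [37.4, 73.0], 'long-axis deg', np.float32(74.2))]
[(0.4424, 0.2223, 'dims mm', [36.5, 69.5], 'long-axis deg', np.float32(74.2))]
t 25.25 at [0.4449 0.2193 0.0069] shift tool [-0.0023 -0.0032  0.0409] rotvec [ 0.0054 -0.0043 -0.0034] F [ 0.  -0.2  0.4] w 0.598
```

View pics/b7.png

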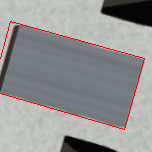

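```bash
python3 -m crank '[[[60,0,-0.004,0.015,0.006,-0.004,-0.003],[58,0,0,0.015,0,0,0],[58,0,0,0.01,0,0,0],[58,0,0,0,0,0,0]]]' >/dev/null; python3 -c "
from h import *
go([.4418,.2205,-.04],down(-15.8))"
```

```text
t 25.65 at [ 0.4413  0.2211 -0.0353] shift tool [-0.0005  0.0006  0.0047] rotvec [-0.0003 -0.001   0.0001] F [ 0.3 -0.3  0.9] w 0.58
```

```bash
python3 -m crank '[[[58,0.001,-0.003,0.006,0.004,-0.003,0],[58,0,0,0.004,0,0,0],[58,0,0,0.003,0,0,0],[58,0,0,0,0,0,0]]]' >/dev/null; python3 -c "
from h import *
go([.4418,.2205,-.045],down(-15.8))"
```

```text
t 26.05 at [ 0.44    0.2229 -0.0392] shift tool [-0.0018  0.0023  0.0058] rotvec [0.0007 0.0066 0.0003] F [ 0.1  0.2 -0.3] w 0.582
```

```bash
python3 -m crank '[[[58,-0.001,0.001,-0.003,0,0.006,0],[58,0,0,0,0,0,0],[0,0,0,0,0,0,0],[0,0,0,0,0,0,0],[0,0,0,0,0,0,0],[0,0,0,0,0,0,0]]]' 70; python3 -c "
from h import *
go([.4418,.2205,-.036],down(-15.8))"
```

```text
t: 26.65
tool_pos: [0.4416, 0.2226, -0.0348]
tcp_rot: [[0.272, 0.962, 0.002], [0.962, -0.272, 0.001], [0.001, 0.002, -1.0]]
ft_force: [-0.5, -0.2, 5.0]
width: 0.397
t 26.65 at [ 0.4416  0.2226 -0.0348] shift tool [-0.0019  0.0008  0.0012] rotvec [ 0.0018 -0.001   0.0007] F [-0.5 -0.2  5. ] w 0.397
```

```bash
python3 -m crank '[[[0,0,0,-0.01,0,0,0],[0,0,0,-0.03,0,0,0],[0,0,0,-0.04,0,0,0],[0,0,0,-0.04,0,0,-0.08],[0,0,0,-0.04,0,0,-0.08],[0,-0.03,0,-0.02,0,0,-0.08],[0,-0.03,0.01,0,0,0,0],[0,0,0,0,0,0,0]]]' 90; python3 -c "
from h import *
go([.5025,.032,.05],down(-2))
c=ctrl.get_calibration('wrist');np.save('c17.npy',c,allow_pickle=True)
cv2.imwrite('pics/w17.png',ctrl.camera('wrist'));go([.5025,.032,.05],down(-2))"
```

```text
t: 27.45
tool_pos: [0.4431, 0.1597, 0.1508]
tcp_rot: [[0.021, 1.0, -0.007], [1.0, -0.021, -0.004], [-0.004, -0.007, -1.0]]
ft_force: [1.1, 0.5, -2.6]
width: 0.39
t 27.45 at [0.4431 0.1597 0.1508] shift tool [-0.1261  0.0628  0.1008] rotvec [-0.007   0.0037  0.0139] F [ 1.1  0.5 -2.6] w 0.39
t 27.5 at [0.4422 0.1621 0.1508] shift tool [-0.1287  0.0635  0.1006] rotvec [-0.0075  0.0022  0.0158] F [-0.9  0.8 -1.7] w 0.389
```

View pics/w17.png

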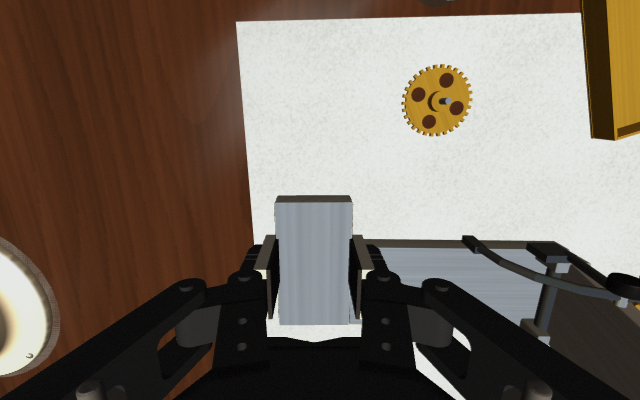

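```bash
python3 -m crank '[[[0,-0.03,0.015,0,-0.007,0.003,0.015],[0,-0.03,0.015,0,0,0,0],[0,-0.03,0.015,0.01,0,0,0],[0,-0.025,0.012,0.02,0,0,0],[0,-0.01,0.004,0.03,0,0,0],[0,0,0,0.01,0,0,0],[0,0,0,0,0,0,0],[0,0,0,0,0,0,0]]]'; python3 -c "
from h import *
c=ctrl.get_calibration('wrist');np.save('c18.npy',c,allow_pickle=True)
cv2.imwrite('pics/w18.png',ctrl.camera('wrist'));go([.5025,.034,.05],down(-2))
print(ctrl.get_calibration('wrist')['t']-c['t'])"
```

```text
t: 28.3
tool_pos: [0.4974, 0.0398, 0.077]
tcp_rot: [[0.026, 1.0, -0.006], [1.0, -0.026, 0.006], [0.006, -0.006, -1.0]]
ft_force: [-0.1, 0.1, -2.7]
width: 0.39
t 28.35 at [0.4976 0.0401 0.0773] shift tool [-0.0062  0.0052  0.0272] rotvec [-0.0058 -0.0059  0.0091] F [-0.6 -0.4 -2.5] w 0.388
[-2.47499463e-04  9.32203031e-05 -1.14381016e-05]
```

View pics/w18.png

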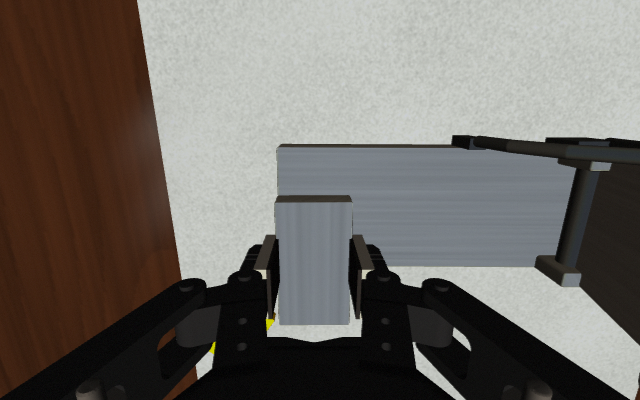

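```bash
python3 - <<'E'
from h import *
c=np.load('c18.npy',allow_pickle=True).item()
im=cv2.imread('pics/w18.png')
cv2.imwrite('pics/z.png',cv2.resize(im[135:280,255:555],None,fx=2.6,fy=2.6,interpolation=cv2.INTER_CUBIC))
for px in [(277,148),(277,190),(455,147.5),(400,267),(530,267)]:print(px,ray(0,px,.025,c).round(4))
E
```

```text
(277, 148) [0.4709 0.0822 0.025 ]
(277, 190) [0.469  0.0494 0.025 ]
(455, 147.5) [0.605  0.0791 0.025 ]
(400, 267) [ 0.5686 -0.02    0.025 ]
(530, 267) [ 0.6775 -0.0225  0.025 ]
```

View pics/z.png

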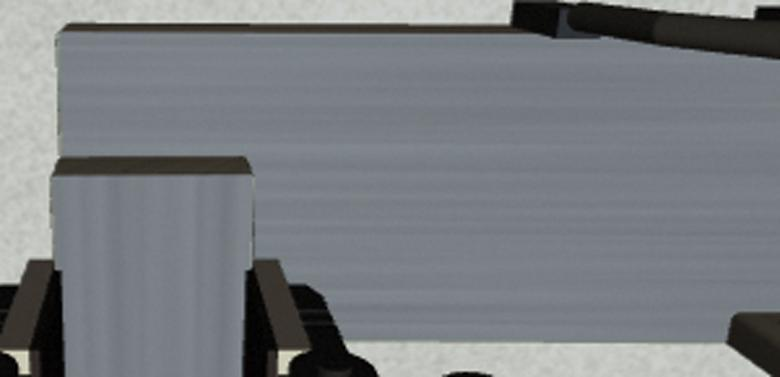

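```bash
python3 -m crank '[[[0,-0.006,0.006,0.02,-0.006,-0.006,0],[0,0,0,0.02,0,0,0],[0,0,0,0.015,0,0,0],[0,0,0,0,0,0,0]]]'>/dev/null; python3 -c "
from h import *
go([.504,.0343,-.0098],down(-1.3))"
```

```text
t 28.75 at [0.508  0.0398 0.0266] shift tool [-0.0056 -0.0043  0.0363] rotvec [ 0.0106 -0.0021  0.0039] F [-0.3 -0.1 -2.2] w 0.388
```

```bash
python3 -m crank '[[[0,-0.005,-0.004,0.01,0.01,-0.002,0.004],[0,-0.002,-0.001,0.008,0,0,0],[0,0,0,0,0,0,0]]]'>/dev/null; python3 -c "
from h import *
go([.504,.0343,-.0098],down(-1.3))"
```

```text
t 29.05 at [0.5048 0.0344 0.0104] shift tool [-0.0001 -0.0009  0.0202] rotvec [ 0.0046 -0.0007  0.0023] F [ 0.5  0.4 -1.7] w 0.392
```

```bash
python3 -m crank '[[[0,0,-0.001,0.008,0.005,0,0],[0,0,0,0.006,0,0,0],[0,0,0,0.003,0,0,0],[0,0,0,0,0,0,0]]]'>/dev/null; python3 -c "
from h import *
go([.504,.0343,-.0098],down(-1.3))"
```

```text
t 29.45 at [ 0.5047  0.0343 -0.0072] shift tool [-0.0001 -0.0007  0.0026] rotvec [ 0.0009 -0.0009  0.0016] F [ 0.2 -0.9 -2.7] w 0.387
```

```bash
python3 -m crank '[[[0,0,-0.0005,0.0025,0,0,0],[0,0,0,0,0,0,0]]]'|grep force; python3 -m crank '[[[0,0,-0.0005,0.001,0,0,0],[0,0,0,0,0,0,0]]]'|grep -E "pos|force"
```

```text
ft_force: [0.3, 0.4, -2.3]
tool_pos: [0.5051, 0.0345, -0.0094]
ft_force: [-0.1, 0.1, -2.4]
```

```bash
for i in 1 2 3; do python3 -m crank '[[[0,0,-0.0005,0.001,0,0,0],[0,0,0,0,0,0,0]]]'|grep -E "pos|force"; done
```

```text
tool_pos: [0.5054, 0.0346, -0.0096]
ft_force: [-0.3, -0.9, -2.0]
tool_pos: [0.5056, 0.0346, -0.0095]
ft_force: [0.6, 0.7, -2.6]
tool_pos: [0.5058, 0.0346, -0.0096]
ft_force: [-1.9, 0.5, -2.6]
```

```bash
python3 -m crank '[[[0,0,-0.001,0,0,0,0],[58,0,0,0,0,0,0],[58,0,0,0,0,0,0],[58,0,0,-0.01,0,0,0],[58,0,0,-0.03,0,0,0],[58,0.04,0,-0.04,0,0,0],[58,0.04,0,-0.03,0,0,0],[58,0,0,0,0,0,0]]]'; python3 - <<'E'
from h import *
c=ctrl.get_calibration('wrist');im=ctrl.camera('wrist');cv2.imwrite('pics/w19.png',im)
np.save('c19.npy',c,allow_pickle=True)
E
```

```text
t: 31.25
tool_pos: [0.5056, 0.112, 0.1011]
tcp_rot: [[0.025, 1.0, 0.006], [1.0, -0.025, 0.001], [0.002, 0.006, -1.0]]
ft_force: [-0.7, 0.1, -0.3]
width: 0.582
```

View pics/w19.png

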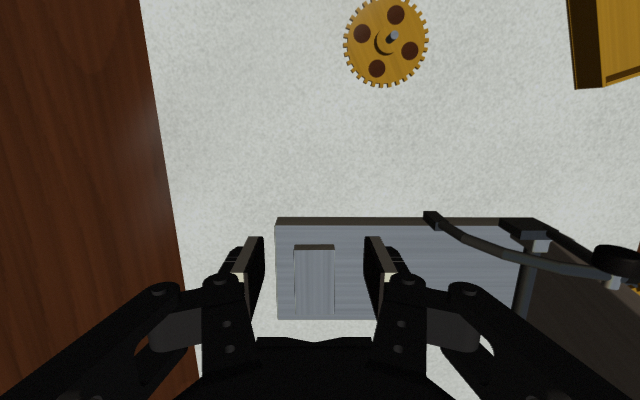

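```bash
python3 - <<'E'
from h import *
c=np.load('c19.npy',allow_pickle=True).item();im=cv2.imread('pics/w19.png')
cv2.imwrite('pics/z.png',cv2.resize(im[210:330,265:385],None,fx=5,fy=5,interpolation=cv2.INTER_CUBIC))
E
```

```text
(no output)
```

View pics/z.png

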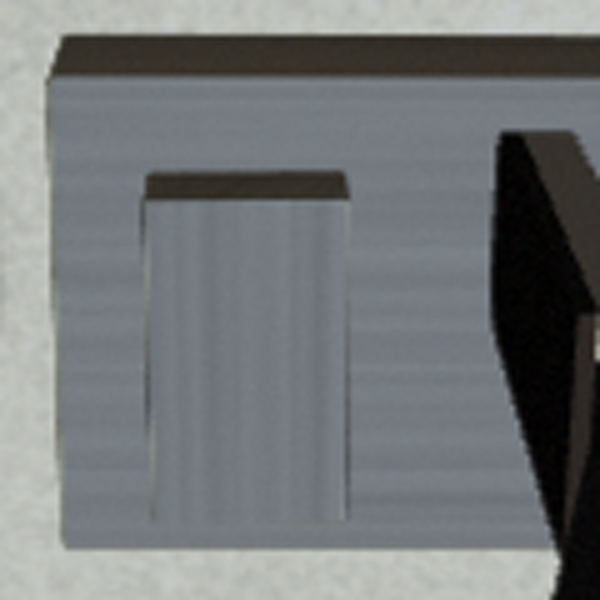

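```bash
python3 - <<'E'
from h import *
c=np.load('c19.npy',allow_pickle=True).item()
a=ray(0,(274.6,225.6),.025,c);b=ray(0,(277.4,319.6),.025,c);print(a.round(4),b.round(4))
m=(a+b)/2;yv=(a-b)/np.linalg.norm(a-b);xv=np.array([yv[1],-yv[0],0]);seat=m+.034*xv;print("seat",seat.round(4),"yaw",np.arctan2(xv[1],xv[0]).round(3),"w",np.linalg.norm(a-b).round(4))
P=[ray(0,p,.04,c) for p in((293.8,250),(335,250),(334.2,314),(295.4,314))];ce=np.mean(P,0);print("blk",ce.round(4),"rel",((ce-seat)@xv).round(4),((ce-seat)@yv).round(4), "dims",np.linalg.norm(P[0]-P[1]).round(4),np.linalg.norm(P[1]-P[2]).round(4))
d=P[0]-P[3]+P[1]-P[2];print(np.arctan2(-d[0],d[1]).round(3))
E
```

```text
[0.4709 0.0823 0.025 ] [ 0.4677 -0.0163  0.025 ]
seat [0.5033 0.0319 0.025 ] yaw -0.032 w 0.0987
blk [0.5053 0.0325 0.04  ] rel 0.002 0.0007 dims 0.0355 0.0645
-0.019
```

```bash
python3 -m crank '[[[58,-0.03,0,-0.03,0,0,0],[58,-0.045,0,-0.02,0,0,0],[58,-0.045,-0.01,0,0,0,0.04],[58,-0.045,-0.01,0,0,0,0.04],[58,-0.045,-0.01,0,0,0,0.04],[58,-0.045,-0.01,0,0,0,0.04],[58,-0.045,-0.01,0,0,0,0.03],[58,-0.045,-0.01,0,0,0,0.03]]]';  python3 -c "
from h import *
go([.43,-.24,.12],down(-13));print(ctrl.state()['joint_pos'].round(1))"
```

```text
t: 32.1
tool_pos: [0.4046, -0.236, 0.1501]
tcp_rot: [[0.243, 0.97, 0.002], [0.97, -0.243, -0.0], [0.0, 0.002, -1.0]]
ft_force: [1.6, -0.7, -0.2]
width: 0.578
t 32.1 at [ 0.4046 -0.236   0.1501] shift tool [0.0023 0.0256 0.0302] rotvec [ 0.0017 -0.0004 -0.0183] F [ 1.6 -0.7 -0.2] w 0.578
[ 34.3  11.7  -8.1 117.2   2.   51.2  11. ]
```

```bash
python3 -m crank '[[[58,0,0.012,0,0,0,0],[58,0,0.01,0,0,0,0],[58,0,0,0,0,0,0],[58,0,0,0,0,0,0]]]'>/dev/null;  python3 - <<'E'
from h import *
c=ctrl.get_calibration('wrist');im=ctrl.camera('wrist');cv2.imwrite('pics/w20.png',im)
for z in(.011,.016):print(z,blk(im,c,.425,-.2,z,half=.05,name='pics/b8.png'))
go([.43,-.24,.12],down(-13))
E
```

```text
0.011 [(0.4203, -0.2049, 'dims mm', [36.4, 67.1], 'long-axis deg', np.float32(75.6))]
0.016 [(0.4206, -0.2045, 'dims mm', [35.7, 66.1], 'long-axis deg', np.float32(75.4))]
t 32.55 at [ 0.4194 -0.2495  0.1485] shift tool [0.012  0.0079 0.0285] rotvec [-0.0037  0.0018 -0.0339] F [-0.6 -0.6  0.4] w 0.576
```

View pics/w20.png

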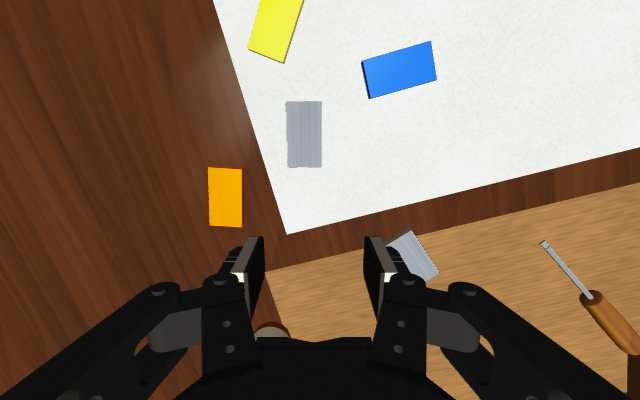

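View pics/b8.png

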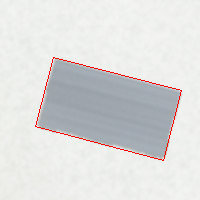

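```bash
python3 -m crank '[[[60,0.022,-0.005,0.02,-0.003,0.002,-0.008],[60,0.022,-0.005,0.03,0,0,0],[60,0,0,0.04,0,0,0],[60,0,0,0.02,0,0,0],[60,0,0,0,0,0,0]]]'>/dev/null;  python3 -c "
from h import *
go([.4204,-.2048,-.035],down(-14.5))"
```

```text
t 33.05 at [ 0.4243 -0.1974  0.037 ] shift tool [-0.0082 -0.0024  0.0719] rotvec [ 0.0039 -0.0012  0.0123] F [-0.1  0.4  0.7] w 0.6
```

```bash
python3 -m crank '[[[60,-0.007,-0.002,0.02,0.004,-0.001,0.012],[60,-0.001,-0.001,0.02,0,0,0],[58,0,0,0,0,0,0]]]'>/dev/null;  python3 -c "
from h import *
go([.4204,-.2048,-.035],down(-14.5))
c=ctrl.get_calibration('wrist');im=ctrl.camera('wrist');cv2.imwrite('pics/w21.png',im)"
```

```text
t 33.35 at [ 0.4218 -0.2025 -0.0017] shift tool [-0.0026 -0.0009  0.0333] rotvec [ 0.0018 -0.0006  0.0056] F [-0.4  0.7  0.1] w 0.583
```

View pics/w21.png

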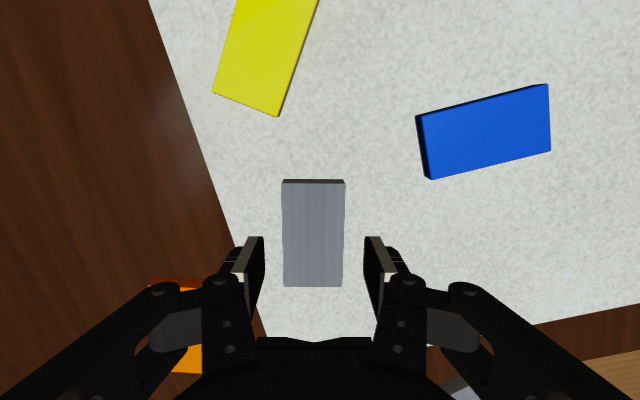

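Block 2 (rows 183–287, col 313) is centred between the jaws (col 314). Descend.

```bash
python3 -m crank '[[[58,-0.002,-0.001,0.015,0.002,0,0.005],[58,0,0,0.012,0,0,0],[58,0,0,0.006,0,0,0],[58,0,0,0,0,0,0]]]'>/dev/null;  python3 -c "
from h import *
go([.4204,-.2048,-.035],down(-14.5))"
```

```text
t 33.8 at [ 0.4248 -0.2056 -0.0326] shift tool [-0.0003 -0.0045  0.0024] rotvec [0.0077 0.0008 0.0012] F [-0.6  0.4 -0.9] w 0.585
```

```bash
python3 -m crank '[[[58,0,-0.003,0.0025,0.007,0,0],[58,0,0,0,0,0,0],[0,0,0,0,0,0,0],[0,0,0,0,0,0,0],[0,0,0,0,0,0,0],[0,0,0,0,0,0,0]]]' 70 | grep -E "width|pos|force";  python3 -m crank '[[[0,0,0,-0.01,0,0,0],[0,0,0,-0.03,0,0,0],[0,0,0,-0.04,0,0,0],[0,0,0,-0.04,0,0,0],[0,0,0,0,0,0,0]]]' 90;python3 -c "
from h import *
cv2.imwrite('pics/w22.png',ctrl.camera('wrist'))"
```

```text
tool_pos: [0.4217, -0.2048, -0.0346]
ft_force: [-0.9, -0.5, -1.9]
width: 0.397
t: 34.9
tool_pos: [0.4199, -0.2037, 0.0899]
tcp_rot: [[0.249, 0.969, -0.004], [0.969, -0.249, 0.001], [0.0, -0.005, -1.0]]
ft_force: [0.9, 0.1, -2.7]
width: 0.386
```

View pics/w22.png

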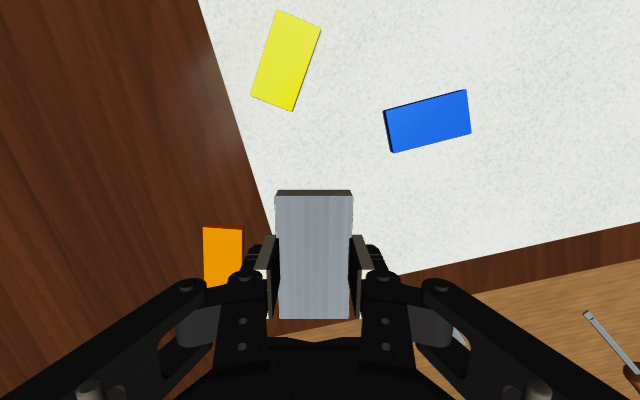

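```bash
python3 -m crank '[[[0,0,0,-0.03,0,0,-0.08],[0,0,0,-0.02,0,0,-0.08],[0,0.03,0.01,0,0,0,-0.06],[0,0.045,0.016,0,0,0,0],[0,0.045,0.016,0,0,0,0],[0,0.045,0.016,0,0,0,0],[0,0.045,0.016,0,0,0,0],[0,0,0,0,0,0,0]]]' 90;python3 -c "
from h import *
go([.504,.0318,.04],down(-1.5))"
```

```text
t: 35.75
tool_pos: [0.4945, 0.0104, 0.1313]
tcp_rot: [[0.031, 0.999, -0.02], [0.999, -0.031, 0.006], [0.006, -0.021, -1.0]]
ft_force: [0.1, -1.9, -2.1]
width: 0.387
t 35.75 at [0.4945 0.0104 0.1313] shift tool [0.0211 0.0107 0.0913] rotvec [-0.0205 -0.0058 -0.0049] F [ 0.1 -1.9 -2.1] w 0.387
```

```bash
python3 -m crank '[[[0,0.02,0.009,0.02,-0.02,-0.006,-0.005],[0,0,0,0.03,0,0,0],[0,0,0,0.03,0,0,0],[0,0,0,0,0,0,0],[0,0,0,0,0,0,0]]]' 90;python3 -c "
from h import *
go([.504,.0318,.04],down(-1.5));cv2.imwrite('pics/w23.png',ctrl.camera('wrist'))"
```

```text
t: 36.25
tool_pos: [0.4993, 0.0335, 0.0442]
tcp_rot: [[0.019, 1.0, -0.009], [1.0, -0.019, 0.001], [0.0, -0.009, -1.0]]
ft_force: [0.4, -0.5, -1.5]
width: 0.389
t 36.25 at [0.4993 0.0335 0.0442] shift tool [-0.0016  0.0047  0.0042] rotvec [-0.0089 -0.0004  0.0073] F [ 0.4 -0.5 -1.5] w 0.389
```

View pics/w23.png

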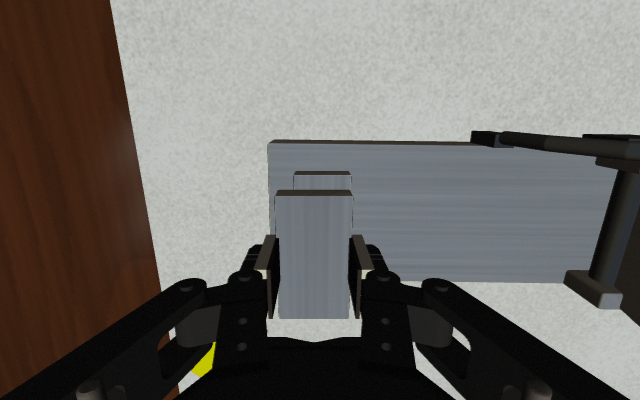

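```bash
python3 -m crank '[[[0,-0.001,0.005,0.005,-0.008,0,0.007],[0,0,0.001,0.01,0,0,0],[0,0,0,0.008,0,0,0],[0,0,0,0,0,0,0]]]' >/dev/null;python3 -c "
from h import *
go([.504,.0318,.0054],down(-1.5))"
```

```text
t 36.7 at [0.5085 0.0308 0.0229] shift tool [ 0.0009 -0.0046  0.0174] rotvec [ 0.0057  0.0001 -0.003 ] F [-0.4 -0.5 -2.3] w 0.388
```

```bash
python3 -m crank '[[[0,0.001,-0.004,0.005,0.005,0,-0.003],[0,0,0,0.005,0,0,0],[0,0,0,0,0,0,0]]]' >/dev/null;python3 -c "
from h import *
go([.504,.0318,.0054],down(-1.5))"; python3 -m crank '[[[0,0,-0.001,0.003,0,0,0],[0,0,0,0,0,0,0]]]' | grep -E "pos|force";python3 -m crank '[[[0,0,-0.0005,0.002,0,0,0],[0,0,0,0,0,0,0]]]' | grep -E "pos|force"
```

```text
t 37.0 at [0.5045 0.032  0.0123] shift tool [-0.0002 -0.0005  0.0069] rotvec [0.0007 0.0001 0.0001] F [-0.6 -0.  -1.4] w 0.394
tool_pos: [0.5033, 0.0321, 0.009]
ft_force: [0.1, -0.2, -3.1]
tool_pos: [0.5029, 0.0322, 0.007]
ft_force: [0.1, 0.1, -2.3]
```

```bash
for i in 1 2 3; do python3 -m crank '[[[0,0,0.0002,0.0015,0,0,0],[0,0,0,0,0,0,0]]]' | grep -E "pos|force"; done
```

```text
tool_pos: [0.5034, 0.0321, 0.0055]
ft_force: [0.0, -0.2, -2.4]
tool_pos: [0.5038, 0.0322, 0.004]
ft_force: [0.2, 0.6, -2.8]
tool_pos: [0.5044, 0.0322, 0.0037]
ft_force: [-0.4, 0.5, -1.7]
```

```bash
python3 -m crank '[[[0,0,0,0.0005,0,0,0],[58,0,0,0,0,0,0],[58,0,0,0,0,0,0],[58,0,0,-0.01,0,0,0],[58,0,0,-0.03,0,0,0],[58,0.04,0,-0.04,0,0,0],[58,0.04,0,-0.02,0,0,0],[58,0,0,0,0,0,0]]]'|grep pos; python3 - <<'E'
from h import *
c=ctrl.get_calibration('wrist');im=ctrl.camera('wrist');np.save('c24.npy',c,allow_pickle=True)
cv2.imwrite('pics/w24.png',cv2.resize(im[190:340,240:400],None,fx=5,fy=4,interpolation=cv2.INTER_CUBIC))
E
```

```text
tool_pos: [0.5076, 0.1096, 0.1051]
```

View pics/w24.png

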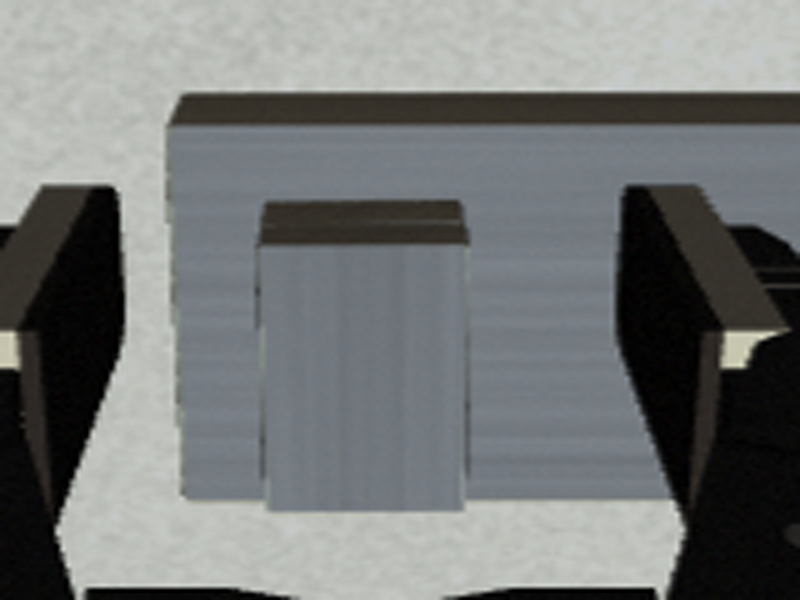

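```bash
python3 -m crank '[[[60,-0.03,0,-0.03,0,0,0],[60,-0.045,0,-0.02,0,0,0],[60,-0.045,0,0,0,0,0],[60,-0.045,0,0,0,0,0],[60,-0.045,0,0,0,0,0],[60,-0.045,0,0,0,0,0],[60,-0.045,0,0,0,0,-0.1],[60,-0.045,0.005,0,0,0,-0.1]]]'|grep pos;  python3 -c "
from h import *
go([.50,-.41,.13],down(18.8));print(ctrl.state()['joint_pos'].round(1))"
```

```text
tool_pos: [0.5009, -0.2495, 0.1553]
t 39.65 at [ 0.5009 -0.2495  0.1553] shift tool [-0.1577 -0.0299  0.0256] rotvec [-0.0033  0.001  -0.1457] F [0.3 0.5 0.7] w 0.599
[ 34.4  20.7 -13.3 104.4   5.8  55.6  29.1]
```

```bash
python3 -m crank '[[[60,-0.04,-0.004,0,0,0,-0.1],[60,-0.04,-0.01,0,0,0,-0.04],[60,-0.04,-0.012,0,0,0,0],[60,-0.035,-0.01,0,0,0,0],[60,0,0,0,0,0,0],[60,0,0,0,0,0,0]]]'|grep pos;  python3 - <<'E'
from h import *
c=ctrl.get_calibration('wrist');im=ctrl.camera('wrist');cv2.imwrite('pics/w25.png',im)
for z in(.011,.016):print(z,blk(im,c,.50,-.374,z,half=.05,name='pics/b9.png',wood=True))
go([.50,-.41,.13],down(18.8));print(ctrl.state()['joint_pos'].round(1))
E
```

```text
tool_pos: [0.4956, -0.4307, 0.1509]
0.011 [(0.5023, -0.3725, 'dims mm', [36.1, 66.2], 'long-axis deg', np.float32(109.7))]
0.016 [(0.5019, -0.3724, 'dims mm', [35.6, 65.2], 'long-axis deg', np.float32(109.7))]
t 40.3 at [ 0.4949 -0.4314  0.1509] shift tool [0.0188 0.0117 0.0208] rotvec [-0.0146  0.0002 -0.0169] F [-0.5 -1.1  0. ] w 0.602
[ 46.   30.4 -10.9  90.    7.1  60.7  51. ]
```

View pics/w25.png

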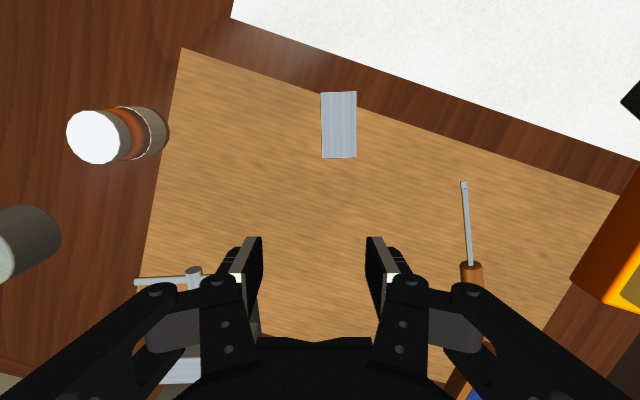

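View pics/b9.png

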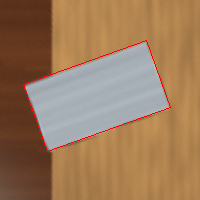

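```bash
python3 -c "
from h import *
go([.5022,-.3725,-.035],down(19.7))"; python3 -m crank '[[[60,0.026,-0.006,0.02,-0.014,0,-0.03],[60,0.026,-0.006,0.03,0,0,0],[60,0,0,0.04,0,0,0],[60,0,0,0.03,0,0,0],[60,0,0,0,0,0,0]]]'>/dev/null;  python3 -c "
from h import *
go([.5022,-.3725,-.035],down(19.7))"
```

```text
t 40.3 at [ 0.4949 -0.4314  0.1509] shift tool [0.0539 0.0277 0.1855] rotvec [-0.0146  0.0001 -0.0327] F [-0.5 -1.1  0. ] w 0.602
t 40.8 at [ 0.466  -0.3792  0.0296] shift tool [-0.006   0.0362  0.0646] rotvec [0.0017 0.0005 0.0049] F [-0.6  1.5 -0.1] w 0.601
```

```bash
python3 -m crank '[[[60,-0.003,0.018,0,0,0,0.005],[60,-0.003,0.018,0.02,0,0,0],[60,0,0,0.01,0,0,0],[60,0,0,0,0,0,0]]]'>/dev/null;  python3 -c "
from h import *
go([.5022,-.3725,-.035],down(19.7));cv2.imwrite('pics/w26.png',ctrl.camera('wrist'))"
```

```text
t 41.2 at [ 0.509  -0.3712  0.0046] shift tool [ 0.0013 -0.0071  0.0396] rotvec [0.0067 0.005  0.0028] F [-1.2  0.5 -0.8] w 0.598
```

View pics/w26.png

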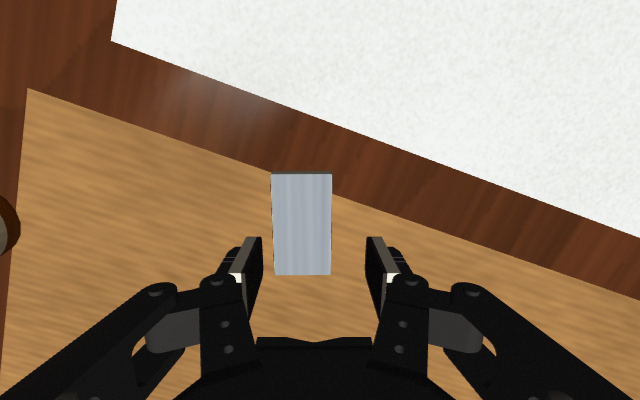

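```bash
python3 -m crank '[[[60,0.001,-0.007,0.005,0.007,0.005,0.003],[58,0,-0.001,0.012,0,0,0],[58,0,0,0.008,0,0,0],[58,0,0,0,0,0,0]]]'>/dev/null;  python3 -c "
from h import *
go([.5022,-.3725,-.035],down(19.7))"
```

```text
t 41.65 at [ 0.5011 -0.3758 -0.0183] shift tool [0.0028 0.0021 0.0167] rotvec [ 0.0012  0.0043 -0.0025] F [0.1 0.5 0.1] w 0.581
```

```bash
python3 -m crank '[[[58,0.003,0.002,0.008,0.001,0.004,-0.002],[58,0,0,0.007,0,0,0],[58,0,0,0.003,0,0,0],[58,0,0,0,0,0,0]]]'>/dev/null;  python3 -c "
from h import *
go([.5022,-.3725,-.035],down(19.7))"
```

```text
t 42.05 at [ 0.5012 -0.3721 -0.0385] shift tool [-0.0007  0.0008 -0.0035] rotvec [-0.0006 -0.001  -0.0012] F [-0.8 -0.2  1. ] w 0.578
```

```bash
python3 -m crank '[[[58,0,0,-0.0035,0,0,0],[58,0,0,0,0,0,0],[0,0,0,0,0,0,0],[0,0,0,0,0,0,0],[0,0,0,0,0,0,0],[0,0,0,0,0,0,0]]]' 70 | grep -E "width|pos|force";  python3 -m crank '[[[0,0,0,-0.01,0,0,0],[0,0,0,-0.03,0,0,0],[0,0,0,-0.04,0,0,0],[0,0,0,-0.04,0,0,0],[0,0,0,-0.04,0,0,0],[0,0,0,0,0,0,0]]]' 90;python3 -c "
from h import *
cv2.imwrite('pics/w27.png',ctrl.camera('wrist'));go([.504,.032,.13],down(-1.5))"
```

```text
tool_pos: [0.5017, -0.3722, -0.034]
ft_force: [0.4, 0.7, -1.6]
width: 0.391
t: 43.25
tool_pos: [0.4998, -0.3707, 0.1316]
tcp_rot: [[-0.337, 0.942, -0.005], [0.942, 0.337, 0.004], [0.005, -0.003, -1.0]]
ft_force: [1.2, 0.1, -1.4]
width: 0.382
t 43.3 at [ 0.4981 -0.3697  0.1289] shift tool [0.3763 0.1408 0.0013] rotvec [-0.0071 -0.0074  0.3694] F [ 0.1 -0.5 -1.5] w 0.38
```

View pics/w27.png

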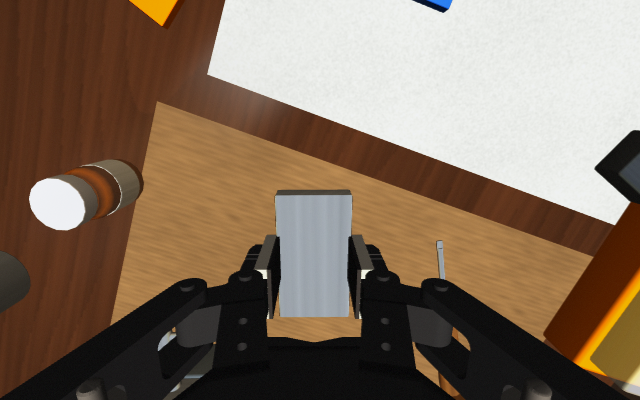

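```bash
python3 -m crank '[[[0,0.042,0.015,-0.01,0,0,0.09],[0,0.0435,0.011,-0.01,0,0,0.09],[0,0.044,0.008,0,0,0,0.09],[0,0.045,0.004,0,0,0,0.09],[0,0.045,0,0,0,0,0.01],[0,0.045,0,0,0,0,0],[0,0.045,0,0,0,0,0],[0,0.045,0,0,0,0,0]]]' 90 | grep -E "pos|force|width"; python3 -c "
from h import *
go([.504,.032,.05],down(-1.5))"
```

```text
tool_pos: [0.4983, -0.007, 0.142]
ft_force: [0.2, 0.4, -2.2]
width: 0.382
t 44.1 at [ 0.4983 -0.007   0.142 ] shift tool [0.0389 0.0056 0.092 ] rotvec [-0.0247 -0.0049 -0.034 ] F [ 0.2  0.4 -2.2] w 0.382
```

```bash
python3 -m crank '[[[0,0.02,0.004,0.01,-0.02,-0.005,-0.034],[0,0.018,0.003,0.02,0,0,0],[0,0,0,0.03,0,0,0],[0,0,0,0.02,0,0,0],[0,0,0,0,0,0,0]]]' 90 | grep -E "pos|force|width"; python3 -c "
from h import *
go([.504,.032,.019],down(-1.5));cv2.imwrite('pics/w28.png',ctrl.camera('wrist'))"
```

```text
tool_pos: [0.5003, 0.044, 0.0555]
ft_force: [-0.5, 0.5, -2.3]
width: 0.38
t 44.6 at [0.5003 0.044  0.0555] shift tool [-0.0121  0.0042  0.0364] rotvec [-0.012  -0.004   0.0183] F [-0.5  0.5 -2.3] w 0.38
```

View pics/w28.png

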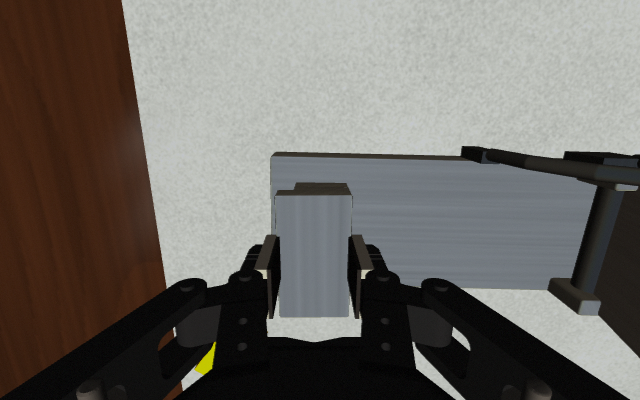

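```bash
python3 -m crank '[[[0,-0.011,0.005,0.003,-0.012,-0.004,0.018],[0,-0.002,0.001,0.007,0,0,0],[0,0,0,0,0,0,0]]]' 90 | grep -E "force|width"; python3 -c "
from h import *
go([.504,.032,.017],down(-1.5))"
```

```text
ft_force: [0.2, -0.1, -2.1]
width: 0.381
t 44.95 at [0.5082 0.0283 0.0473] shift tool [ 0.0036 -0.0045  0.0303] rotvec [ 0.004   0.0011 -0.0035] F [ 0.2 -0.1 -2.1] w 0.381
```

```bash
python3 -m crank '[[[0,0.003,-0.004,0.01,0.004,0.001,-0.003],[0,0,0,0.01,0,0,0],[0,0,0,0.003,0,0,0],[0,0,0,0,0,0,0]]]' 90 | grep -E "force|width"; python3 -c "
from h import *
go([.504,.032,.017],down(-1.5))"
```

```text
ft_force: [-0.6, -0.6, -2.0]
width: 0.38
t 45.35 at [0.5052 0.0309 0.0235] shift tool [ 0.0011 -0.0013  0.0065] rotvec [ 0.0022  0.     -0.002 ] F [-0.6 -0.6 -2. ] w 0.38
```

```bash
python3 -m crank '[[[0,0.001,-0.001,0.003,0.002,0,0],[0,0,0,0,0,0,0]]]' | grep -E "force|pos"; for i in 1 2 3 4; do python3 -m crank '[[[0,0,0,0.0015,0,0,0],[0,0,0,0,0,0,0]]]' | grep -E "force|pos"; done
```

```text
tool_pos: [0.5042, 0.0323, 0.0202]
ft_force: [-0.6, -0.0, -2.6]
tool_pos: [0.5045, 0.0325, 0.0187]
ft_force: [-0.6, 0.2, -1.8]
tool_pos: [0.5048, 0.0326, 0.0174]
ft_force: [-0.1, 0.4, -1.6]
tool_pos: [0.5052, 0.0326, 0.0161]
ft_force: [-0.5, -0.0, -2.0]
tool_pos: [0.5055, 0.0325, 0.0164]
ft_force: [-0.1, 0.1, -2.4]
```

```bash
python3 -m crank '[[[0,0,-0.0015,0,0,0,0],[58,0,0,0,0,0,0],[58,0,0,0,0,0,0],[58,0,0,-0.01,0,0,0],[58,0,0,-0.03,0,0,0],[58,0.04,0,-0.04,0,0,0],[58,0.04,0,-0.02,0,0,0],[58,0,0,0,0,0,0]]]'|grep pos; python3 - <<'E'
from h import *
c=ctrl.get_calibration('wrist');im=ctrl.camera('wrist');np.save('c29.npy',c,allow_pickle=True)
cv2.imwrite('pics/w29.png',cv2.resize(im[190:340,240:400],None,fx=5,fy=4,interpolation=cv2.INTER_CUBIC))
cv2.imwrite('pics/s9.png',ctrl.camera('scene'))
E
```

```text
tool_pos: [0.5069, 0.1099, 0.118]
```

View pics/w29.png

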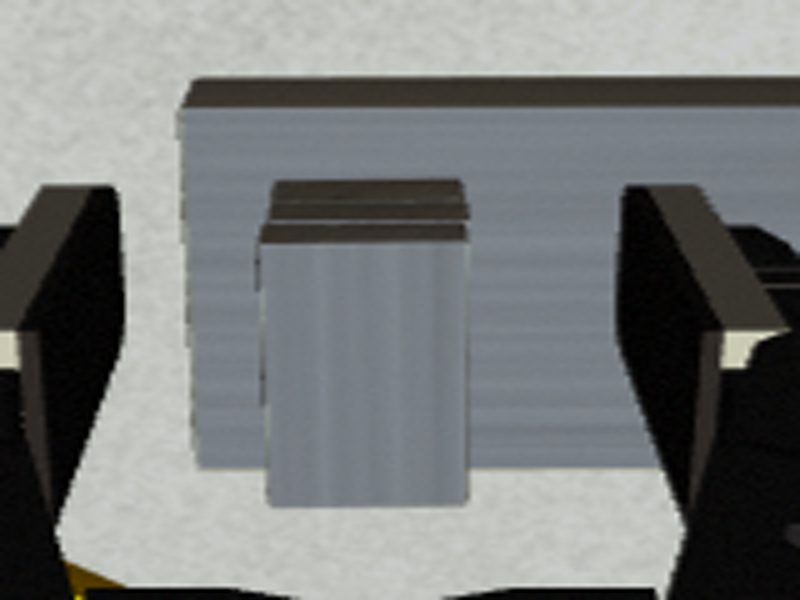

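View pics/s9.png

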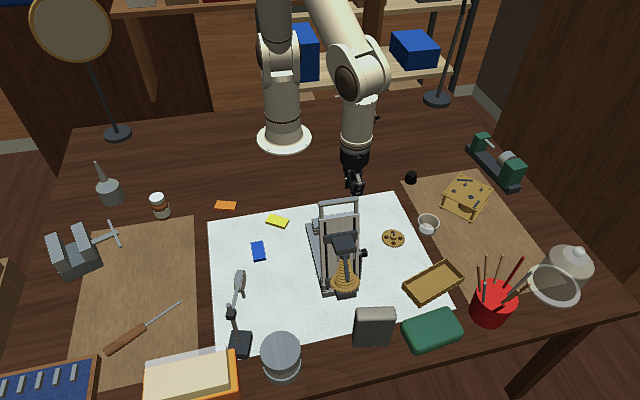

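```bash
python3 - <<'E'
from h import *
c=np.load('c29.npy',allow_pickle=True).item()
a=ray(0,(276,216.75),.025,c);b=ray(0,(280,306.75),.025,c)
m=(a+b)/2;yv=(a-b)/np.linalg.norm(a-b);xv=np.array([yv[1],-yv[0],0]);seat=m+.034*xv;print("seat",seat.round(4),"yaw",np.arctan2(xv[1],xv[0]).round(3),"w",np.linalg.norm(a-b).round(4))
for z in(.059,.061,.063):
  P=[ray(0,p,z,c) for p in((292.4,250.5),(333.6,250.5),(333.6,316.5),(293.6,316.5))];ce=np.mean(P,0);d=P[0]-P[3]+P[1]-P[2]
  print(z,"blk",ce.round(4),"rel",((ce-seat)@xv).round(4),((ce-seat)@yv).round(4), "dims",np.linalg.norm(P[0]-P[1]).round(4),np.linalg.norm(P[1]-P[2]).round(4),np.arctan2(-d[0],d[1]).round(3))
# front-left faces of lower blocks: bottom top-left edge row
for px,z in(((294,240.5),.038),((294,245),.050)):print(ray(0,px,z,c).round(4))
go([.6,.03,.3],down(-1.3))
E
```

```text
seat [0.5039 0.0326 0.025 ] yaw -0.024 w 0.0986
0.059 blk [0.5046 0.0302 0.059 ] rel 0.0007 -0.0024 dims 0.0352 0.0662 -0.024
0.061 blk [0.5046 0.0315 0.061 ] rel 0.0007 -0.0011 dims 0.0349 0.0656 -0.024
0.063 blk [0.5047 0.0327 0.063 ] rel 0.0007 0.0001 dims 0.0346 0.0651 -0.024
[0.4879 0.0637 0.038 ]
[0.4887 0.0647 0.05  ]
t 47.25 at [0.5053 0.1041 0.1153] shift tool [-0.0712  0.097  -0.1847] rotvec [-0.0016  0.0031 -0.014 ] F [ 0.6 -0.1 -0.4] w 0.577
```

```bash
python3 -m crank '[[[38,0,0,-0.045,0,0,0],[38,0,0,-0.045,0,0,0],[38,0,0,-0.045,0,0,0],[38,-0.01,0.01,-0.045,0,0,0],[38,-0.02,0.03,-0.04,0,0,-0.01],[38,-0.02,0.03,0,0,0,0],[38,-0.02,0.03,0,0,0,0],[38,0,0.01,0,0,0,0]]]'|grep pos; python3 -m crank '[[[38,0,0,0,0,0,0]]]'>/dev/null; python3 - <<'E'
from h import *
c=ctrl.get_calibration('wrist');im=ctrl.camera('wrist');cv2.imwrite('pics/w30.png',im)
p=np.array([.699,.0275,-.0235,1.3])
for th in(1.26,1.3,1.34):
    p[3]=th;print(th,fix(p,(.253,0,.008)).round(4),proj(0,fix(p,(.253,.042,.008)),c).round(1),proj(0,fix(p,(.253,-.042,.008)),c).round(1))
go([.639,.029,.3],down(-1.3))
E
```

```text
tool_pos: [0.6086, 0.0155, 0.3337]
1.26 [0.6293 0.0291 0.2803] [340.6 124.7] [339.7 230.4]
1.3 [0.639  0.0289 0.2829] [354.3 124.7] [352.1 231.6]
1.34 [0.6489 0.0287 0.2851] [368.4 124.7] [364.8 232.6]
t 48.2 at [0.6081 0.0133 0.3319] shift tool [0.0174 0.0309 0.031 ] rotvec [-0.0204  0.0137 -0.0184] F [ 0.  -1.5 -0.6] w 0.376
```

View pics/w30.png

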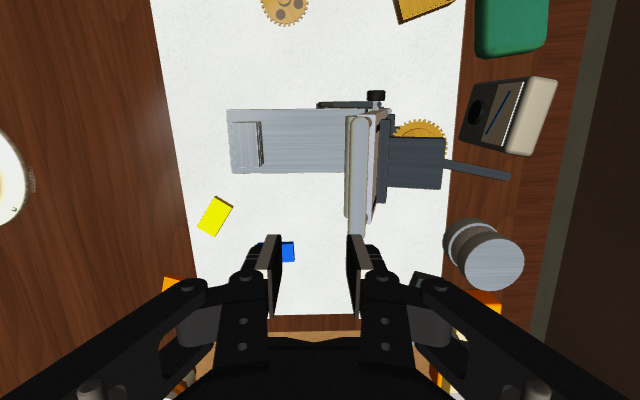

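```bash
python3 -m crank '[[[38,0.009,0.017,0,-0.02,0.014,-0.018],[38,0.009,0.017,0,0,0,0],[38,0,0,0.01,0,0,0],[38,0,0,0,0,0,0]]]'>/dev/null; python3 - <<'E'
from h import *
c=ctrl.get_calibration('wrist');im=ctrl.camera('wrist');cv2.imwrite('pics/w31.png',im)
p=np.array([.699,.0275,-.0235,1.3])
for th in(1.26,1.3,1.34):
    p[3]=th;print(th,fix(p,(.253,0,.008)).round(4),proj(0,fix(p,(.253,.042,.008)),c).round(1),proj(0,fix(p,(.253,-.02,.008)),c).round(1))
go([.6425,.029,.228],down(-1.3))
E
```

```text
1.26 [0.6293 0.0291 0.2803] [297.2 156.4] [297.8 236.5]
1.3 [0.639  0.0289 0.2829] [310.8 157. ] [310.5 237.9]
1.34 [0.6489 0.0287 0.2851] [324.9 157.6] [323.5 239.2]
t 48.65 at [0.6414 0.0341 0.3198] shift tool [-0.0054  0.0013  0.0917] rotvec [-0.0012 -0.0033  0.0059] F [-0.2 -0.4 -0. ] w 0.378
```

View pics/w31.png

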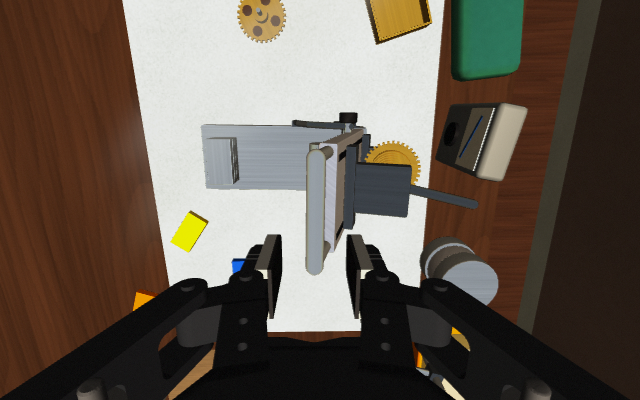

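```bash
python3 -m crank '[[[38,-0.005,0.001,0.025,-0.001,-0.003,0.006],[38,0,0,0.025,0,0,0],[38,0,0,0.02,0,0,0],[38,0,0,0.01,0,0,0],[38,0,0,0,0,0,0]]]'>/dev/null; python3 -c "
from h import *
go([.6428,.029,.228],down(-1.3))"
```

```text
t 49.15 at [0.6407 0.0302 0.2398] shift tool [-0.0012  0.002   0.0119] rotvec [ 0.0035 -0.0004  0.0029] F [ 0.4  0.6 -0.1] w 0.377
```

```bash
python3 -m crank '[[[38,-0.001,0.002,0.009,0.003,0,0],[38,0,0,0.003,0,0,0],[0,0,0,0,0,0,0],[0,0,0,0,0,0,0],[0,0,0,0,0,0,0],[0,0,0,0,0,0,0]]]' 70; python3 arc.py .9 8
```

```text
t: 49.75
tool_pos: [0.6435, 0.0292, 0.2301]
tcp_rot: [[0.02, 1.0, 0.003], [1.0, -0.02, 0.001], [0.001, 0.003, -1.0]]
ft_force: [-0.8, 0.8, -1.4]
width: 0.137
grasp [0.6433 0.0292 0.2861] theta 1.319 r 0.2552 (ideal .2531) F [-0.8  0.8 -1.4] w 0.137 tilt rv [ 0.003 -0.001  0.003]
[-0.     -0.0124  0.0053]
[-0.     -0.0127  0.0039]
[-0.     -0.0125  0.0045]
[-0.     -0.0122  0.0052]
[-0.     -0.0119  0.0058]
[-0.     -0.0116  0.0064]
[-0.     -0.0113  0.007 ]
[-0.     -0.0109  0.0076]
```

```bash
python3 -m crank '[[[0,0,-0.0125,0.0035,0,0,0],[0,0,-0.0127,0.0039,0,0,0],[0,0,-0.0125,0.0045,0,0,0],[0,0,-0.0122,0.0052,0,0,0],[0,0,-0.0119,0.0058,0,0,0],[0,0,-0.0116,0.0064,0,0,0],[0,0,-0.0113,0.007,0,0,0],[0,0,-0.0109,0.0076,0,0,0]]]' 70; python3 arc.py .5 8
```

```text
t: 50.55
tool_pos: [0.5926, 0.0312, 0.2109]
tcp_rot: [[0.024, 0.994, 0.102], [1.0, -0.024, 0.004], [0.006, 0.102, -0.995]]
ft_force: [-2.4, -1.8, 21.9]
width: 0.135
grasp [0.5869 0.031  0.2666] theta 1.085 r 0.2555 (ideal .2531) F [-2.4 -1.8 21.9] w 0.135 tilt rv [ 0.102 -0.006 -0.002]
[-0.0001 -0.0163  0.0093]
[-0.0001 -0.0166  0.0082]
[-0.0001 -0.0159  0.0094]
[-0.0001 -0.0152  0.0106]
[-0.0001 -0.0144  0.0116]
[-0.0001 -0.0135  0.0127]
[-0.0001 -0.0125  0.0136]
[-0.0001 -0.0115  0.0145]
```

```bash
python3 -m crank '[[[0,0,0,0,0.05,0,0],[0,0,0,0,0.05,0,0],[0,0,-0.012,0.006,0.02,0,0],[0,0,-0.012,0.006,0.02,0,0],[0,0,-0.012,0.006,0.02,0,0]]]' 25; python3 arc.py .6 6
```

```text
t: 51.05
tool_pos: [0.5662, 0.0319, 0.201]
tcp_rot: [[0.025, 0.999, -0.033], [1.0, -0.024, 0.008], [0.007, -0.033, -0.999]]
ft_force: [8.6, -0.1, 0.4]
width: 0.134
grasp [0.568  0.0315 0.2569] theta 1.002 r 0.256 (ideal .2531) F [ 8.6 -0.1  0.4] w 0.134 tilt rv [-0.033 -0.007 -0.002]
[-0.0001 -0.0124  0.012 ]
[-0.0001 -0.0133  0.0105]
[-0.0001 -0.0126  0.0114]
[-0.0001 -0.0118  0.0122]
[-0.0001 -0.0109  0.013 ]
[-0.0001 -0.01    0.0137]
```

```bash
python3 -m crank '[[[0,0,-0.0124,0.011,0,0,0],[0,0,-0.0133,0.0105,0,0,0],[0,0,-0.0126,0.0114,0.01,0,0],[0,0,-0.0118,0.0122,0.01,0,0],[0,0,-0.0109,0.013,0.02,0,0]]]' 25; python3 arc.py .45 6
```

```text
t: 51.55
tool_pos: [0.5138, 0.0335, 0.1576]
tcp_rot: [[0.026, 0.999, -0.039], [1.0, -0.026, 0.007], [0.006, -0.04, -0.999]]
ft_force: [-5.9, -0.5, 17.0]
width: 0.137
grasp [0.516  0.033  0.2135] theta 0.736 r 0.2542 (ideal .2531) F [-5.9 -0.5 17. ] w 0.137 tilt rv [-0.04  -0.006 -0.003]
[-0.0001 -0.0069  0.01  ]
[-0.0001 -0.0074  0.0095]
[-0.0001 -0.0069  0.0099]
[-0.0001 -0.0064  0.0102]
[-0.0001 -0.0059  0.0105]
[-0.0001 -0.0054  0.0108]
```

```bash
python3 -m crank '[[[0,0,-0.0069,0.01,-0.02,0,0],[0,0,-0.0074,0.0095,-0.02,0,0],[0,0,-0.0069,0.0099,0,0,0],[0,0,-0.0064,0.0102,0,0,0],[0,0,-0.0059,0.0105,0,0,0],[0,0,-0.0054,0.0108,0,0,0]]]' 25; python3 arc.py .25 6
```

```text
t: 52.15
tool_pos: [0.4779, 0.0344, 0.1027]
tcp_rot: [[0.026, 0.999, 0.022], [1.0, -0.026, 0.004], [0.005, 0.022, -1.0]]
ft_force: [-0.9, -0.7, 5.1]
width: 0.139
grasp [0.4766 0.0342 0.1587] theta 0.469 r 0.2535 (ideal .2531) F [-0.9 -0.7  5.1] w 0.139 tilt rv [ 0.022 -0.005 -0.003]
[-0.0001 -0.0041  0.0083]
[-0.0001 -0.0042  0.0083]
[-0.0001 -0.0039  0.0084]
[-0.0001 -0.0036  0.0085]
[-0.0001 -0.0032  0.0087]
[-0.0001 -0.0029  0.0088]
```

```bash
python3 -m crank '[[[0,0,-0.0041,0.0083,0.02,0,0],[0,0,-0.0042,0.0083,0,0,0],[0,0,-0.0039,0.0084,0,0,0],[0,0,-0.0036,0.0085,0,0,0],[0,0,-0.0032,0.0087,0,0,0],[0,0,-0.0015,0.004,0,0,0]]]' 25; python3 arc.py .18 6;python3 -c "
from h import *
cv2.imwrite('pics/w32.png',ctrl.camera('wrist'))
cv2.imwrite('pics/s10.png',cv2.resize(ctrl.camera('scene')[170:310,280:420],None,fx=4,fy=4,interpolation=cv2.INTER_CUBIC))"
```

```text
t: 52.75
tool_pos: [0.459, 0.035, 0.0591]
tcp_rot: [[0.025, 1.0, 0.015], [1.0, -0.025, 0.004], [0.004, 0.014, -1.0]]
ft_force: [-2.6, -0.4, 8.1]
width: 0.136
grasp [0.4582 0.0348 0.1151] theta 0.282 r 0.2532 (ideal .2531) F [-2.6 -0.4  8.1] w 0.136 tilt rv [ 0.014 -0.004 -0.003]
[-0.     -0.0013  0.0041]
[-0.     -0.0013  0.0041]
[-0.     -0.0012  0.0041]
[-0.     -0.0011  0.0041]
[-0.     -0.0011  0.0042]
[-0.     -0.001   0.0042]
```

View pics/w32.png

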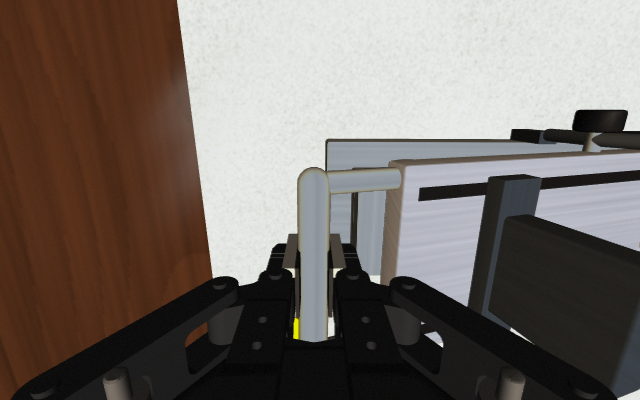

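```bash
python3 -m crank '[[[0,0,-0.0013,0.004,0.01,0,0],[0,0,-0.0013,0.004,0,0,0],[0,0,-0.0012,0.004,0,0,0],[0,0,-0.0011,0.004,0,0,0]]]' 25|grep -E "force|pos"; python3 arc.py .18 4; for i in 1 2; do python3 -m crank '[[[0,0,-0.0008,0.003,0,0,0],[0,0,0,0,0,0,0]]]'|grep -E "force|pos"; done; python3 arc.py .18 2
```

```text
tool_pos: [0.4535, 0.0352, 0.0432]
ft_force: [-3.7, -0.4, 6.8]
grasp [0.4533 0.035  0.0992] theta 0.216 r 0.2535 (ideal .2531) F [-3.7 -0.4  6.8] w 0.138 tilt rv [ 0.004 -0.004 -0.003]
[-0.     -0.0002  0.0023]
[-0.     -0.0005  0.0022]
[-0.     -0.0005  0.0022]
[-0.     -0.0005  0.0022]
tool_pos: [0.4527, 0.0352, 0.0398]
ft_force: [-2.3, -0.4, 0.1]
tool_pos: [0.4519, 0.0353, 0.0364]
ft_force: [1.7, 0.0, -4.3]
grasp [0.4516 0.035  0.0924] theta 0.189 r 0.2535 (ideal .2531) F [ 1.7  0.  -4.3] w 0.136 tilt rv [ 0.004 -0.004 -0.003]
[-0.      0.0001  0.0012]
[-0.     -0.0002  0.0011]
```

```bash
for i in 1 2 3 4; do python3 -m crank '[[[0,0,-0.0003,0.0015,0,0,0],[0,0,0,0,0,0,0]]]'|grep -E "force|pos"; done; python3 arc.py .18 2
```

```text
tool_pos: [0.4514, 0.0353, 0.0346]
ft_force: [-0.6, 1.3, -0.6]
tool_pos: [0.4511, 0.0353, 0.0331]
ft_force: [-0.5, -0.8, 0.9]
tool_pos: [0.4512, 0.0353, 0.0332]
ft_force: [0.4, -0.7, -5.8]
tool_pos: [0.4512, 0.0352, 0.0332]
ft_force: [0.8, 0.3, -5.1]
grasp [0.4509 0.0351 0.0892] theta 0.176 r 0.2535 (ideal .2531) F [ 0.8  0.3 -5.1] w 0.137 tilt rv [ 0.004 -0.003 -0.003]
[ 0.      0.0005 -0.0005]
[ 0.      0.0001 -0.0005]
```

```bash
python3 -m crank '[[[0,0,0,0.004,0,0,0],[0,0,0,0.004,0,0,0]]]'|grep -E "force|pos"; python3 -m crank '[[[38,0,0,0,0,0,0],[38,0,0,0,0,0,0],[38,0,0,0,0,0,0],[38,0,0,-0.02,0,0,0],[38,0,0,-0.04,0,0,0],[38,0,-0.01,-0.03,0,0,0],[38,0,0,0,0,0,0]]]'|grep -E "pos|width"; python3 - <<'E'
from h import *
c=ctrl.get_calibration('wrist');im=ctrl.camera('wrist');cv2.imwrite('pics/w33.png',im)
cv2.imwrite('pics/s11.png',cv2.resize(ctrl.camera('scene')[170:310,280:420],None,fx=4,fy=4,interpolation=cv2.INTER_CUBIC))
p=np.array([.699,.0275,-.0235,.18])
for th in(.15,.18,.21):
    p[3]=th;print(th,[proj(0,fix(p,X),c).round(1) for X in ((.215,.049,.016),(.253,.042,.008),(.253,-.042,.008))])
for l in("tail_tip","tail_root"): print(l,[(r['p'],np.round(r['xy'],1)) for r in ctrl.landmark_of('wrist',l)[:2]])
for a in(-.2,0,.2):
    for r in (.0,.09): print(a,r,proj(0,fix(p,(.134,r*np.sin(a),.058+r*np.cos(a))),c).round(1))
E
```

```text
tool_pos: [0.4511, 0.035, 0.0323]
ft_force: [-23.5, -2.1, 72.8]
tool_pos: [0.4394, 0.036, 0.1232]
width: 0.381
0.15 [array([383., 143.]), array([327.9, 152.5]), array([326.7, 258.1])]
0.18 [array([387.3, 144. ]), array([330.5, 154. ]), array([329. , 262.6])]
0.21 [array([392. , 145.1]), array([333.6, 155.6]), array([331.7, 267.4])]
tail_tip []
tail_root [(0.61, array([525.5, 225.8]))]
-0.2 0.0 [534.3 227. ]
-0.2 0.09 [728.6 355.1]
0 0.0 [534.3 227. ]
0 0.09 [754.4 318.4]
0.2 0.0 [534.3 227. ]
0.2 0.09 [766.6 271.7]
```

View pics/w33.png

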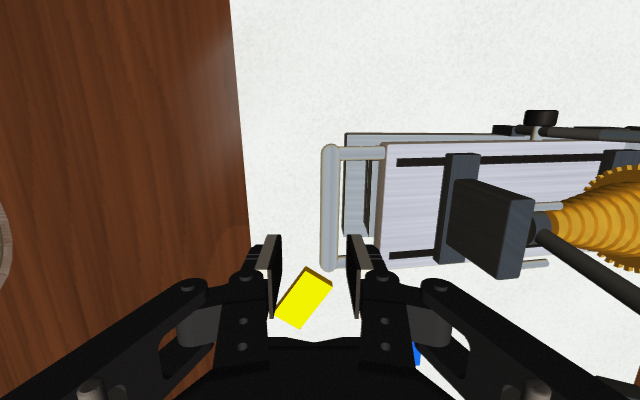

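View pics/s11.png

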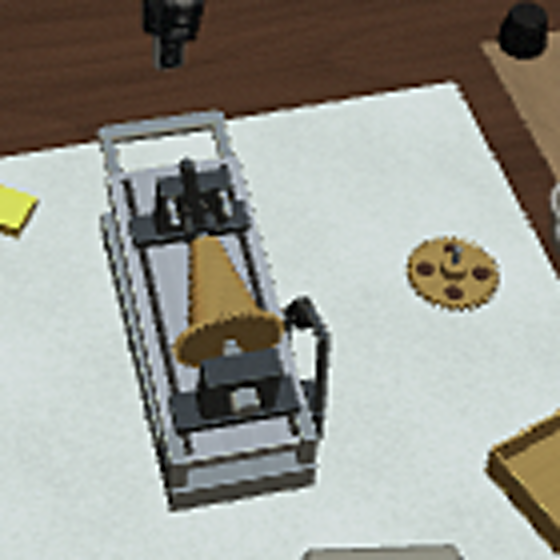

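```bash
python3 -m crank '[[[60,0,0,-0.04,0,0,-0.14],[60,0,0,-0.04,0,0,-0.14],[60,0,0,-0.04,0,0,-0.14],[60,0,0,-0.04,0,0,-0.14],[60,0,0,-0.02,0,0,-0.14],[60,0,0,0,0,0,-0.14],[60,0,0,0,0,0,-0.14],[60,0,0,0,0,0,-0.14]]]' 25|grep -E "pos|rot"; python3 -c "
from h import *
go([.57,.03,.31],down(88.7));print(ctrl.state()['joint_pos'].round(1))"
```

```text
tool_pos: [0.4354, 0.0346, 0.294]
tcp_rot: [[-0.907, 0.419, -0.031], [0.419, 0.908, 0.002], [0.029, -0.011, -1.0]]
t 56.35 at [0.4354 0.0346 0.294 ] shift tool [-0.1237  0.052  -0.0202] rotvec [-0.0052 -0.0306 -0.4099] F [-0.   0.3 -0.2] w 0.598
[ 13.7   1.4 -21.7 108.8   0.2  71.7  57.1]
```

```bash
python3 -m crank '[[[60,0,0,0,0,-0.015,-0.14],[60,0,0,0,0,-0.015,-0.14],[60,0,0,0,0,0,-0.12],[60,-0.03,0,0,0,0,-0.01],[60,-0.03,0,0,0,0,0],[60,-0.03,0,0,0,0,0],[60,0,0,0,0,0,0],[60,0,0,0,0,0,0]]]' 25|grep -E "pos|rot"; python3 - <<'E'
from h import *
c=ctrl.get_calibration('wrist');im=ctrl.camera('wrist');cv2.imwrite('pics/w34.png',im)
print(ctrl.state()['joint_pos'].round(1))
go([.59,.03,.25],down(88.7))
p=np.array([.699,.0275,-.0235,.18])
for l in("tail_tip","tail_root"): print(l,[(r['p'],np.round(r['xy'],1)) for r in ctrl.landmark_of('wrist',l)[:2]])
for a in(-.3,-.2,-.1,0,.1,.2):
    for r in (.0,.09): print(a,r,proj(0,fix(p,(.134,r*np.sin(a),.058+r*np.cos(a))),c).round(1))
E
```

```text
tool_pos: [0.5244, 0.033, 0.2777]
tcp_rot: [[-1.0, 0.001, -0.025], [0.001, 1.0, -0.006], [0.025, -0.006, -1.0]]
[ 12.3  12.  -22.   99.5   4.8  70.8  79. ]
t 57.2 at [0.5242 0.0327 0.2776] shift tool [-0.0664 -0.0024  0.026 ] rotvec [-0.0062 -0.025   0.0216] F [ 1.   0.4 -1. ] w 0.599
tail_tip [(0.68, array([292.3, 269.3]))]
tail_root [(0.96, array([310.1, 216.5]))]
-0.3 0.0 [311.3 219.4]
-0.3 0.09 [280.9 264.7]
-0.2 0.0 [311.3 219.4]
-0.2 0.09 [290.2 266.4]
-0.1 0.0 [311.3 219.4]
-0.1 0.09 [299.9 267.6]
0 0.0 [311.3 219.4]
0 0.09 [309.7 268.2]
0.1 0.0 [311.3 219.4]
0.1 0.09 [319.6 268.1]
0.2 0.0 [311.3 219.4]
0.2 0.09 [329.3 267.4]
```

View pics/w34.png

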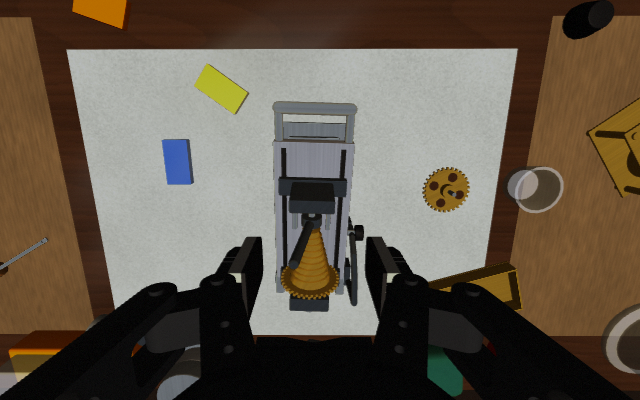

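```bash
python3 -m crank '[[[60,-0.022,-0.005,0,-0.006,-0.025,0.02],[60,-0.022,-0.005,0,0,0,0],[60,-0.022,-0.003,0,0,0,0],[60,0,0,0.02,0,0,0],[60,0,0,0.02,0,0,0],[60,0,0,0,0,0,0]]]' 25|grep -E "pos|rot"; python3 -c "
from h import *
go([.592,.02,.128],down(88.7))"
```

```text
tool_pos: [0.5964, 0.0152, 0.2405]
tcp_rot: [[-1.0, 0.027, 0.015], [0.027, 1.0, -0.003], [-0.015, -0.003, -1.0]]
t 57.9 at [0.5964 0.0152 0.2405] shift tool [0.0062 0.005  0.1124] rotvec [-0.0026  0.0153 -0.0046] F [-0.3 -0.5  0.1] w 0.599
```

```bash
python3 -m crank '[[[60,0.005,0.004,0.01,-0.002,0.015,0],[60,0,0,0.03,0,0,0],[60,0,0,0.02,0,0,0],[60,0,0,0,0,0,0]]]' 25|grep -E "pos|rot"; python3 -c "
from h import *
go([.592,.02,.128],down(88.7));cv2.imwrite('pics/w35.png',ctrl.camera('wrist'))"
```

```text
tool_pos: [0.5937, 0.0195, 0.1821]
tcp_rot: [[-1.0, 0.029, 0.006], [0.029, 1.0, -0.0], [-0.006, -0.0, -1.0]]
t 58.3 at [0.5937 0.0195 0.1821] shift tool [0.002  0.0005 0.0541] rotvec [-0.0003  0.0056 -0.0065] F [-0.5  0.5  0.5] w 0.602
```

View pics/w35.png

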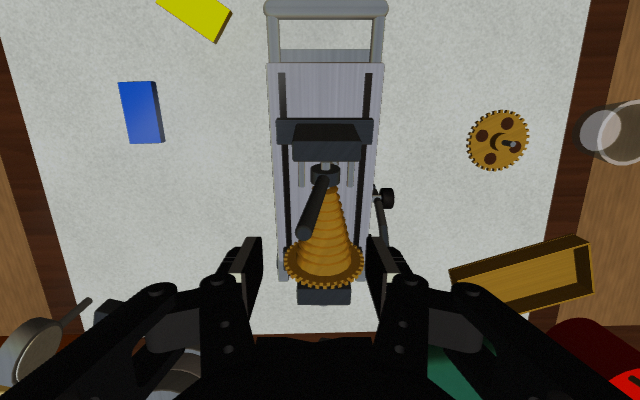

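```bash
python3 -m crank '[[[60,0.002,0,0.02,0,0.005,-0.006],[60,0,0,0.02,0,0,0],[60,0,0,0.012,0,0,0],[60,0,0,0,0,0,0]]]' 25|grep -E "pos|force"; python3 -c "
from h import *
go([.590,.02,.128],down(88.7));cv2.imwrite('pics/w36.png',ctrl.camera('wrist'))"
```

```text
tool_pos: [0.5978, 0.0204, 0.1372]
ft_force: [-0.4, 0.3, -0.2]
t 58.75 at [0.5978 0.0204 0.1372] shift tool [ 0.0079 -0.0006  0.0091] rotvec [ 0.0003  0.0129 -0.0006] F [-0.4  0.3 -0.2] w 0.602
```

View pics/w36.png

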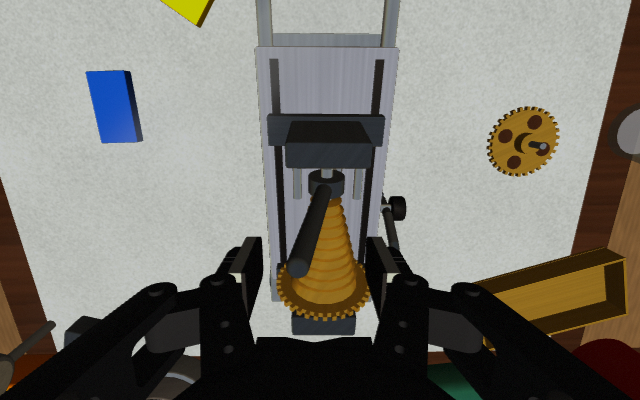

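```bash
python3 -m crank '[[[60,0.008,0,0.009,0,0.012,0],[60,0,0,0,0,0,0],[60,0,0.008,0,0,0,0],[60,0,0.008,0,0,0,0],[60,0,0.008,0,0,0,0],[60,0,0.008,0,0,0,0]]]' 25|grep -E "pos|force"; python3 -c "
from h import *
go([.590,.067,.128],down(88.7))"
```

```text
tool_pos: [0.5937, 0.0537, 0.1327]
ft_force: [-0.8, -1.0, 0.8]
t 59.4 at [0.5937 0.0537 0.1327] shift tool [0.0041 0.0132 0.0047] rotvec [-0.0006  0.0078 -0.003 ] F [-0.8 -1.   0.8] w 0.596
```

```bash
python3 -m crank '[[[60,0.003,0.004,0.003,0,0.008,0],[60,0,0.004,0,0,0,0]]]' 25|grep -E "pos|force"; for i in 1 2 3; do python3 -m crank '[[[60,0,0.003,0,0,0,0]]]' 25|grep -E "pos|force"; done
```

```text
tool_pos: [0.5912, 0.0637, 0.13]
ft_force: [0.1, -1.3, -0.2]
tool_pos: [0.5911, 0.0672, 0.1297]
ft_force: [0.3, -1.6, -1.2]
tool_pos: [0.5909, 0.0696, 0.1294]
ft_force: [1.1, -7.3, 0.5]
tool_pos: [0.591, 0.0696, 0.1291]
ft_force: [-0.2, -9.8, 1.7]
```

```bash
python3 -c "
from h import *
cv2.imwrite('pics/w37.png',ctrl.camera('wrist'))"; python3 -m crank '[[[60,0,-0.01,0,0,0,0],[60,0,-0.015,0,0,0,0],[60,0,-0.015,0,0,0,0],[60,0,-0.015,0,0,0,0],[60,0,-0.01,0,0,0,0],[60,0,-0.006,0,0,0,0],[60,0,0,0,0,0,0]]]' 25|grep -E "pos|force"; python3 -c "
from h import *
go([.590,-.0085,.128],down(88.7))"
```

```text
tool_pos: [0.5889, -0.0067, 0.1295]
ft_force: [-0.5, 0.2, -0.5]
t 60.65 at [ 0.5889 -0.0067  0.1295] shift tool [-0.0012 -0.0017  0.0015] rotvec [-0.0027 -0.0013 -0.0048] F [-0.5  0.2 -0.5] w 0.598
```

View pics/w37.png

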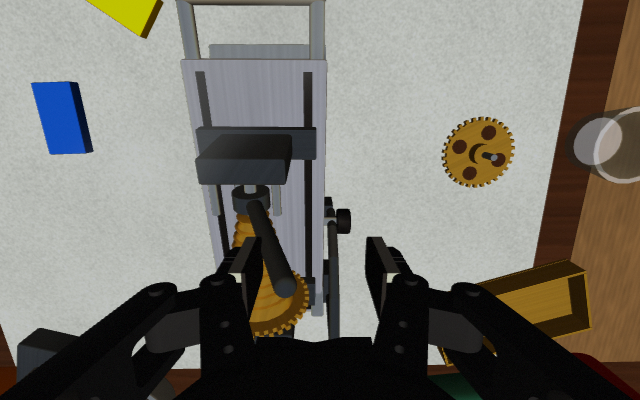

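Tail leans left against the finger (tip at 287,288), force 10 N at the stop. Now the right stop.

```bash
for i in 1 2 3; do python3 -m crank '[[[60,0,-0.003,0,0,0,0]]]' 25|grep -E "pos|force"; done
```

```text
tool_pos: [0.5887, -0.009, 0.1295]
ft_force: [0.7, 1.9, -0.2]
tool_pos: [0.5886, -0.0116, 0.1293]
ft_force: [-0.5, 1.8, -1.7]
tool_pos: [0.5886, -0.0121, 0.1293]
ft_force: [1.7, 8.1, -0.9]
```

```bash
python3 -m crank '[[[60,0,-0.002,0,0,0,0]]]' 25|grep -E "pos|force"; python3 -c "
from h import *
cv2.imwrite('pics/w38.png',ctrl.camera('wrist'))"; python3 -m crank '[[[60,0,0.01,0,0,0,0],[60,0,0.015,0,0,0,0],[60,0,0.015,0,0,0,0],[60,0,0.015,0,0,0,0],[60,0,0.012,0,0,0,0],[60,0,0.008,0,0,0,0],[60,0,0,0,0,0,0]]]' 25|grep -E "pos|force"
```

```text
tool_pos: [0.5886, -0.0116, 0.1292]
ft_force: [0.6, 4.6, -0.5]
tool_pos: [0.5905, 0.0684, 0.1297]
ft_force: [-0.1, -0.1, -0.7]
```

View pics/w38.png

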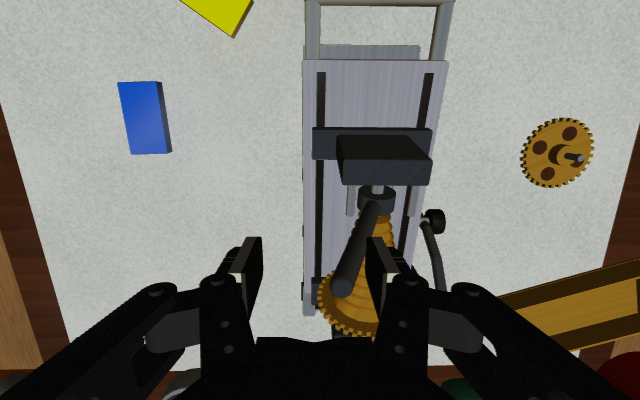

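```bash
for i in 1 2; do python3 -m crank '[[[60,0,0.002,0,0,0,0]]]' 25|grep -E "pos|force"; done;  python3 -m crank '[[[60,0,-0.01,0,0,0,0],[60,0,-0.015,0,0,0,0],[60,0,-0.015,0,0,0,0],[60,0,-0.015,0,0,0,0],[60,0,-0.012,0,0,0,0],[60,0,-0.008,0,0,0,0],[60,0,0,0,0,0,0]]]' 25|grep -E "pos|force"; for i in 1 2 3; do python3 -m crank '[[[60,0,-0.002,0,0,0,0]]]' 25|grep -E "pos|force"; done
```

```text
tool_pos: [0.5905, 0.0696, 0.1295]
ft_force: [0.7, -6.4, -0.3]
tool_pos: [0.5906, 0.0693, 0.1293]
ft_force: [-0.2, -5.5, 1.3]
tool_pos: [0.5887, -0.0116, 0.1297]
ft_force: [-0.3, 2.3, 0.4]
tool_pos: [0.5887, -0.0121, 0.1298]
ft_force: [0.8, 7.0, -0.9]
tool_pos: [0.5888, -0.0118, 0.1297]
ft_force: [0.3, 4.5, -0.3]
tool_pos: [0.5888, -0.0117, 0.1297]
ft_force: [0.4, 3.8, -0.7]
```

```bash
python3 -m crank '[[[60,0,0.015,0,0,0,0],[60,0,0.015,0,0,0,0],[60,0,0.015,0,0,0,0],[60,0,0.01,0,0,0,0],[60,0,0.007,0,0,0,0],[60,0,0.003,0,0,0,0],[60,0,0,0,0,0,0]]]' 25|grep -E "pos|force"
```

```text
tool_pos: [0.5905, 0.0575, 0.1303]
ft_force: [-0.4, -1.3, 0.4]
```

```bash
python3 -m crank '[[[60,0,-0.015,0,0,0,0],[60,0,-0.015,0,0,0,0],[60,0,-0.01,0,0,0,0],[60,0,-0.004,0,0,0,0],[60,0,0,0,0,0,0]]]' 25|grep -E "pos|force"
```

```text
tool_pos: [0.5892, 0.0067, 0.1299]
ft_force: [0.0, 0.9, 0.6]
```

```bash
python3 -m crank '[[[60,0,0.012,0,0,0,0],[60,0,0.01,0,0,0,0],[60,0,0,-0.02,0,0,0],[60,0,0,-0.04,0,0,0],[60,0,0,-0.04,0,0,0],[60,0.02,0,-0.03,0,0,0],[60,0.03,0,0,0,0,0],[60,0.01,0,0,0,0,0]]]' 25|grep -E "pos|force"; python3 -m crank '[[[60,0,0,0,0,0,0],[60,0,0,0,0,0,0]]]'>/dev/null; python3 - <<'E'
from h import *
c=ctrl.get_calibration('wrist');im=ctrl.camera('wrist');cv2.imwrite('pics/w39.png',im)
p=np.array([.699,.0275,-.0235,.18])
for l in("tail_tip","tail_root"): print(l,[(r['p'],np.round(r['xy'],1)) for r in ctrl.landmark_of('wrist',l)[:2]])
for a in(-.1,0,.1):
    for r in (.0,.09): print(a,r,proj(0,fix(p,(.134,r*np.sin(a),.058+r*np.cos(a))),c).round(1))
cv2.imwrite('pics/s12.png',cv2.resize(ctrl.camera('scene')[170:310,280:420],None,fx=4,fy=4,interpolation=cv2.INTER_CUBIC))
E
```

```text
tool_pos: [0.5279, 0.0425, 0.2635]
ft_force: [-0.3, -0.5, -0.6]
tail_tip [(0.89, array([291.8, 271.3]))]
tail_root [(0.93, array([299. , 216.1]))]
-0.1 0.0 [299.9 217.6]
-0.1 0.09 [285.6 269.8]
0 0.0 [299.9 217.6]
0 0.09 [296.  270.3]
0.1 0.0 [299.9 217.6]
0.1 0.09 [306.3 270.1]
```

View pics/w39.png

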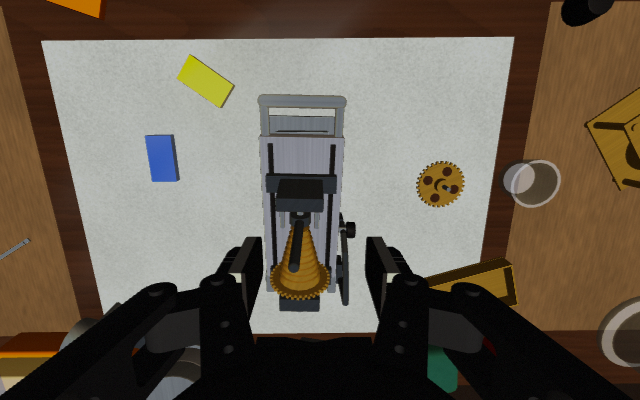

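View pics/s12.png

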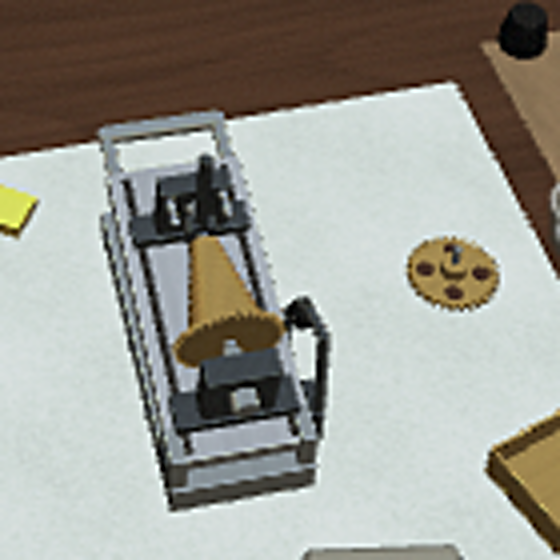

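```bash
python3 -m crank '[[[60,0.03,0.02,-0.03,0,0,0],[60,0.03,0.02,-0.02,0,0,0],[60,0,0,0,0,0,0],[60,0,0,0,0,0,0],[60,0,0,0,0,0,0]]]'|grep -E "pos|force"; python3 - <<'E'
from h import *
c=ctrl.get_calibration('wrist');im=ctrl.camera('wrist');cv2.imwrite('pics/w40.png',cv2.resize(im[60:300,230:430],None,fx=3,fy=2.5,interpolation=cv2.INTER_CUBIC))
for th in(.16,.17,.18,.19,.2):
    p=np.array([.699,.0285,-.0235,th]);print(th,[((proj(0,X,c)-[230,60])*[3,2.5]).round(1) for X in (fix(p,(.253,0,.008)),fix(p,(.215,.049,.016)),fix(p,(.215,-.049,.016)),basep(p,(-.115,.05,.025)))])
t=ctrl.camera('top');cv2.imwrite('pics/t9.png',cv2.resize(t[90:290,150:530],None,fx=2.1,fy=2.1))
for n in('top','scene'): print([(round(r['p'],2),ray(n,r['xy'],.006).round(3)[:2]) for r in ctrl.landmark_of(n,'block_a')])
E
```

```text
tool_pos: [0.4685, 0.0837, 0.3117]
ft_force: [1.2, 0.5, -0.2]
0.16 [array([132.4, 224.9]), array([242.9, 298.1]), array([ 24.8, 296.6]), array([245.4, 243.7])]
0.17 [array([131.7, 226.4]), array([242.9, 299.9]), array([ 23.8, 298.4]), array([245.4, 243.7])]
0.18 [array([131.1, 228. ]), array([242.9, 301.7]), array([ 22.8, 300.2]), array([245.4, 243.7])]
0.19 [array([130.5, 229.7]), array([242.9, 303.6]), array([ 21.8, 302.1]), array([245.4, 243.7])]
0.2 [array([129.8, 231.4]), array([242.9, 305.5]), array([ 20.8, 304. ]), array([245.4, 243.7])]
[(0.49, array([ 0.421, -0.091])), (0.47, array([ 0.527, -0.163])), (0.45, array([ 0.328, -0.247])), (0.26, array([0.524, 0.017]))]
[(0.71, array([ 0.43 , -0.089])), (0.52, array([ 0.335, -0.255]))]
```

View pics/w40.png

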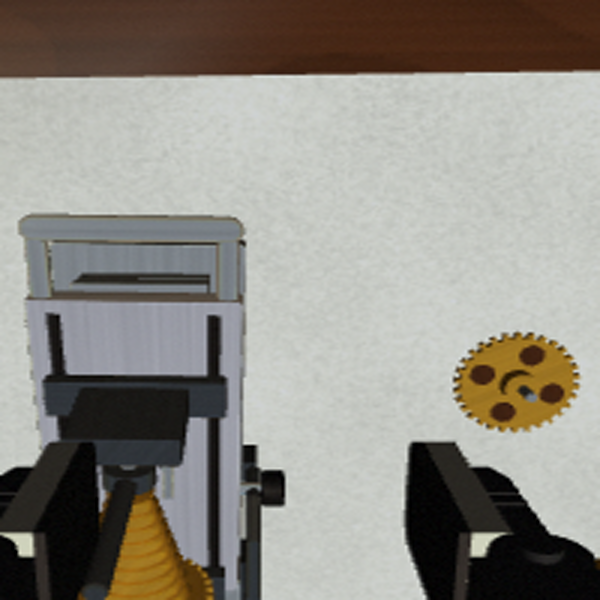

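View pics/t9.png

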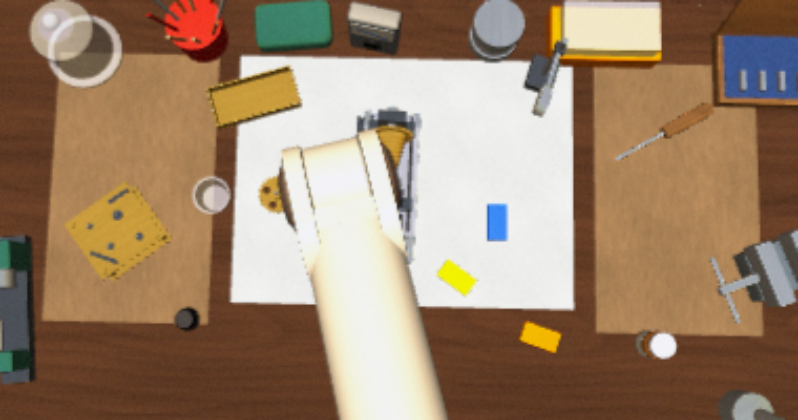

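```bash
python3 -c "
from h import *
s=ctrl.state();print(s['t'],s['qd'].round(1));print(ctrl.sign_off())"
```

```text
66.1 [-0.1 -0.2 -0.1  0.1 -0.   0.1 -0.1]
the job is handed in; nothing more can be done
None
```

The job is done and handed in at 66 s, but `sign_off()` gave no verdict, so the result rests on my own checks.

**What I did**
- Raised the plate to about 1.3 rad.
- Stacked the three grey gauge blocks in view on the seat. From their measured heights they are most likely the 13, 12 and 11 mm ones.
- Lowered the plate until its roller stopped on the stack.
- Rocked the carrier tail to left, right, left and right, and left it near the middle.

**Last checks**
- **Stack:** the first block measured about 2 mm from the seat centre and the top block 1–2 mm, both square. I judged the middle block by eye only.
- **Plate tilt:** about 0.176 rad from the arm and 0.17–0.19 rad from the camera. A 36 mm stack should give 0.181 rad. The stack was hidden under the plate, so I did not see the roller gap directly.
- **Tail:** I felt the stop on every swing (6–10 N), and the tail now stands within about 0.05 rad of upright. My two readings of the side it leans to disagree: +0.05 rad from the finger contact, −0.03 rad from the picture.
- **Bystanders:** I saw no change in the cup, wheel, jar, movement or coloured look-alikes in the last pictures, though I did not measure their positions.

**What went wrong or disagreed**
- **Fingertip position:** the reported TCP lay about 37 mm beyond the real fingertips, found by touching the bench. I allowed for it from then on. Before that, the first try at the lift bar closed on nothing and pushed the plate down slightly.
- **Elbow:** the arm's elbow ran up against its joint limits early on and I had to unwind it.
- **Force:** the last push of the roller onto the stack read about 73 N at the wrist. That is under the 120 N limit but harder than intended.
- **Knocked block:** one block was knocked about 5 cm aside before I reached it, so I found it again and stacked it.

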